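# Set the inclined rotary table to 40 degrees and stack its two plates

## Robot

A 6-joint arm with a two-finger parallel gripper is mounted at the origin on a cart in front of the work surface, level with it; the furniture and walls round the work are solid. World frame = base frame: x ahead of the robot, y to its left, z up, the work surface at z = 0. Lengths are in mm, angles in rad, forces in N, time in s.
With the tool pointing down it reaches from about 375 to 750 mm from the base axis. Payload 9 kg.
Tool frame: the origin (TCP) lies at the very end of the fingers, on their centre line; the grasp point (between the pads) lies arm.tcp_to_grasp behind it (arm.tcp_to_grasp is the distance from the TCP to the grasp point, in mm); x points along the fingers, z is the direction in which the jaws open and shut, and the axes are right-handed (so a half turn about x gives the same grasp; the last joint's range is limited). The gripper opens to 85 mm and grips with 20 to 120 N. Pads are 22 mm wide; open, the fingers measure 114 mm over their backs; the gripper's body (76 mm by 85 mm) begins 54 mm behind the grasp point. The pads swing forward as they close: fully open they stand 13 mm farther back than shut.
Start: joints at [-1.329, 0.104, 0.097, 1.564, 0, 1.353], TCP at [266.276, -537.714, 209.731] pointing down, gripper open.
Joint ranges: [-2.99, 2.99], [-0.84, 1.86], [-1.1, 1.16], [-1.84, 2.11], [-1.51, 1.56], [-3.14, 3.14]. Speed limits (rad/s): [2.22, 2.22, 2.57, 3.14, 3.14, 3.14].

## Interface

Orientations are given as a 3x3 rotation matrix whose columns are the frame's x, y, z axes.
In Python, from cell import arm, viewer gives the robot as it stands.
- The arm moves only by the shell command python3 -m creep 'ROWS' [FORCE]. ROWS is JSON, a list of rows, each a list of 3 entries, a list of its own where there are three numbers: the turn, a rotation vector about the tool's x, y, z in degrees, then the shift along the tool's x, y, z in cm, then the finger opening in cm, from 0 to 8.54. A call has 1 to 5 rows; each row shifts and turns the pose as measured when the row begins, along the tool's axes as they then stand; what a row does not reach is not made up. A row lasts 1/12 s, in which the tool goes at most 41.7 mm and 7.16 degrees, less where a joint would pass 70% of its speed; a pose out of reach is approached as far as the arm can. A call with a gripper value outside its range is refused whole. The fingers move at their own pace and stop on an object; FORCE is the grip in N (left out, the last holds). Time passes only in rows, so rows that do not move let the fingers close. It gives the time, the measured TCP pose, the force and the opening at its end, in the units of the state.
- arm.sense(): the state, without advancing time (a new reading comes with each control period).
- viewer.get_image(name): name is "side" or "top" or "wrist"; returns the picture (480x640x3 uint8, red, green, blue); there is no depth.
- viewer.camera_info(name): a dict with "fx", "fy", "cx", "cy" (pixels), "rvec" (rotation vector, rad) and "tvec" (3), from world to camera coordinates, as OpenCV has them. Camera axes: x right, y down, z forward; pixel columns grow to the right and rows downward; lengths in mm; the calibration is good to about 2 mm. A picture is of the moment at which its call begins: read the wrist's pose just before it. camera_info takes no time and is no camera call; for the wrist camera it gives the pose at the moment of the call.
- arm.hand_in(): hands the job in, once; it reports no verdict.
The state is a dict: "t": time; "qpos": joint angles; "joint_velocities": joint speeds; "joint_efforts": joint torques, N m; "tool_pos": TCP position; "ee_rot": TCP orientation; "force": force on the tool from outside, world axes, zero at the start; "moment": the same for the moment, N m; "width": finger opening in mm.
Only numpy, scipy, OpenCV 4.12 (cv2) and the standard library are available. Lean on these libraries where they do the work, as an engineer would, in place of code of your own. Each camera call takes 0.05 s, during which the arm holds its last target.

## Task

Set up the inclined rotary table: turn its face by the backstop bar until the graduated scale reads 40 degrees against the index line. Then stack the two plates on the sloping face, the larger aluminium one underneath and the smaller steel one on top of it, each lying flat, centred on the backstop and leaning squarely with one short end against it. Leave the table at 40 and disturb nothing else on the bench.

Things in the scene. Friction and masses are not known exactly. Their poses are not given: they have to be found in the camera images.
- stand: Fixed grey stand of the inclined rotary table, footplate 150 x 170 mm; origin under the footplate's middle, x axis level, from the low side of the slope to the high side (away from the robot), z up. Its round bed (radius 88 mm) slopes 30 degrees, low side nearest the robot, and carries a steel disc (radius 82 mm) whose turning axis leans 30 degrees from vertical towards -x.
- turntable (a joint): Turning angle of the graduated disc in rad = scale reading (40 degrees = 0.698); grows anticlockwise, looking down on the face. Range 0 to 2.6, starts at 1.4 to 2.1; stays where left (friction about 0.3 N m, no spring). Rim scale: short line every 5 degrees, longer every 10; values grow clockwise round the disc. The line that meets the index is the reading.
- index_line (a point): Middle of the index, one black line on an aluminium lug at the high side of the fixed bed, 83 to 105 mm from the turning axis, its top flush with the disc.
- zero_mark (a point): The scale's zero on the disc's rim: its longest and broadest line, with a dot on either side; turns with the disc.
- turntable_centre (a point): Point on the turning axis, on the upper face of the disc (the face that the plates lie on).
- backstop (a point): Dark steel bar upright on the disc, turning with it: 72 mm long, 12 thick, 36 high; grip it across its thickness to turn the disc. Origin: foot of the middle of its inner side, on the face, 46 mm from the turning axis. x: along the face, from the inner side through the axis (the bar fills x = -12 to 0 mm); y along the bar; z square out of the face. At reading 40 it stands lowest, x pointing straight up the slope.
- base_plate: The larger plate: bare aluminium, 56 x 92 x 16 mm (x, y, z), about 0.24 kg, four dark screw holes on top; loose, lies flat on the bench at the start; origin at the middle of its underside.
- steel_plate: The smaller plate: ground steel, 46 x 84 x 12 mm (x, y, z), about 0.3 kg; loose, lies flat on the bench at the start; origin at the middle of its underside.
- microscope_front (a point): Obstacle: middle of the front edge, at the bench, of the fixed microscope, which extends 360 mm in +x and 100 mm to either side in y (its stage 135 mm high) and is 355 mm tall from 50 mm behind this point; a micrometer handle, 70 to 116 mm above the bench, juts from it 125 mm towards the robot. Pass in front of it or well above.
- case_front (a point): Obstacle: middle of the front edge, at the bench, of the fixed wooden gauge-block case: 130 mm deep in +x, 235 mm wide in y, 35 mm high, its lid standing open at the back, about 170 mm high.
- v_block: Steel V-block 45 x 44 x 38 mm, a bystander, loose; origin under its middle.
- bottle: White oil bottle with red cap and needle spout, 45 mm across, 138 mm high, a bystander, loose; origin under its middle.
- square: Engineer's square 90 x 86 x 16 mm, a bystander, loose; origin under its middle.
- driver: Yellow-handled screwdriver 25 x 144 x 25 mm along its y, a bystander, loose; origin under its middle.
- tape: Roll of black tape 59 mm across, 19 mm high, a bystander, loose; origin under its middle.
- mic: Outside micrometer 42 x 126 x 18 mm along its y, a bystander, loose; origin under its middle.
- ring: Ring gauge 48 mm across, 14 mm high, a bystander, loose; origin under its middle.
There are look-alikes about, which are no part of the job. What is shaped like the base_plate but turquoise is not meant.

How it is judged:
By the outcome, as a careful person would: the job done as asked, in the order asked, and still so for the second after the job is handed in, with the robot touching nothing.
It also fails if it takes over 72 s, if anything falls off the work surface, if the arm or the gripper's body presses on something with over 40 N, if the wrist force passes 120 N, or if a joint passes its speed limit or range.

## Working session

There is one attempt and no reset: what is moved stays moved. The work goes in short steps, Python scripts to look and compute and a shell command to move; the robot and the scene stay as the last step left them, time stands still between calls to the robot, and variables do not carry over. Pictures are saved under pics/ and viewed, and the job is handed in when it is done.

```bash
ls; mkdir -p pics; python3 - <<'E'
from cell import arm, viewer
import cv2
for n in ["side","top","wrist"]:
    im=viewer.get_image(n); cv2.imwrite(f"pics/{n}0.png",im[:,:,::-1]); print(n,viewer.camera_info(n))
print(arm.sense(), arm.tcp_to_grasp)
E
```

```text
pics
side {'fx': 445.22069860495634, 'fy': 445.22069860495634, 'cx': 322.05770320578443, 'cy': 238.64106339583745, 'rvec': array([ 2.03362669, -0.78593183,  0.40512407]), 'tvec': array([-434.82057804,  273.2043955 , 1122.18478501])}
top {'fx': 548.1876542432419, 'fy': 548.1876542432419, 'cx': 326.73646835360506, 'cy': 241.8276252974329, 'rvec': array([ 1.84938756, -1.92948486,  0.57551439]), 'tvec': array([ -72.69325986,  514.36679524, 1675.94024588])}
wrist {'fx': 331.0045552722053, 'fy': 331.0045552722053, 'cx': 321.2095945404536, 'cy': 237.2287211384435, 'rvec': array([-2.44703812,  1.51946949,  0.22920652]), 'tvec': array([-598.63262931,  -38.29290083,  378.05992461])}
{'t': 0.15, 'qpos': array([-1.32868288e+00,  1.04591868e-01,  9.66612501e-02,  1.56392146e+00,
       -8.04203459e-06,  1.35308471e+00]), 'joint_velocities': array([ 1.97351132e-04, -1.63248910e-03,  2.15915872e-03, -1.21085977e-03,
        8.91683825e-05,  8.37867131e-04]), 'joint_efforts': array([ 3.31967283e-03, -5.57358670e+01,  5.04006135e+01,  1.27454443e-02,
       -2.15947184e-04, -2.04676093e-05]), 'tool_pos': array([ 266.2052951 , -537.39705073,  209.09090579]), 'ee_rot': array([[-2.60928012e-04,  8.96130173e-01,  4.43791218e-01],
       [ 1.02302615e-03,  4.43791241e-01, -8.96129616e-01],
       [-9.99999443e-01,  2.20184702e-04, -1.03256217e-03]]), 'force': array([ 0.49323723, -0.11279001, -0.0936617 ]), 'moment': array([-0.0033954 ,  0.01036689,  0.02504373]), 'width': 85.26576906713512} 18.700000000000003
```

View pics/top0.png

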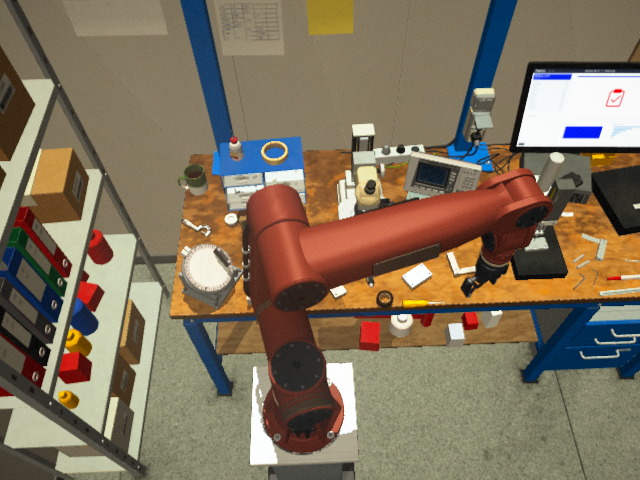

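View pics/side0.png

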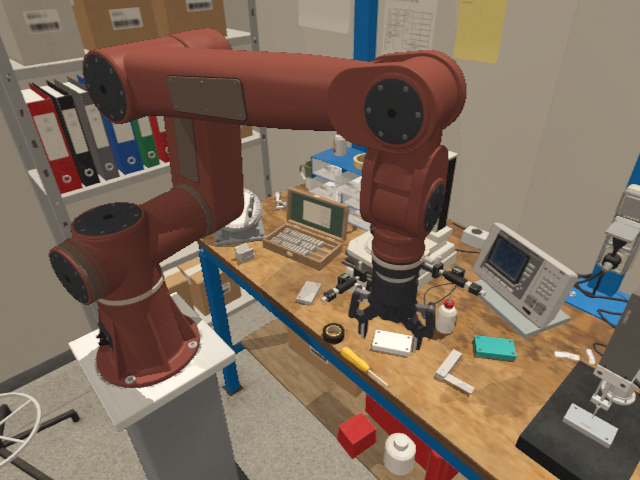

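View pics/wrist0.png

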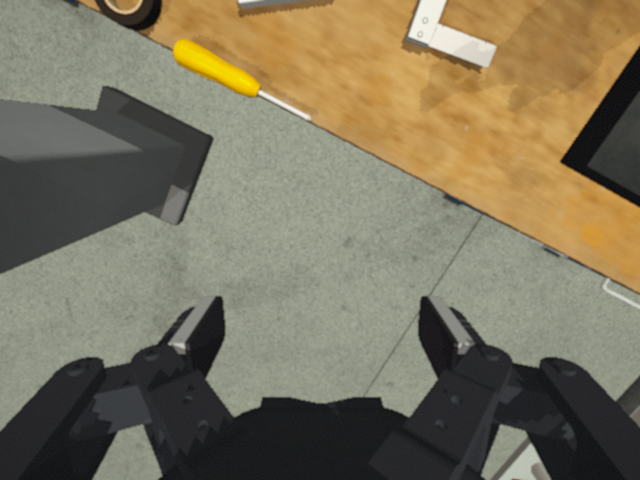

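```bash
cat > h.py <<'E'
import numpy as np, cv2
from cell import arm, viewer
def cam(n):
    c=viewer.camera_info(n); R=cv2.Rodrigues(np.array(c["rvec"]))[0]; t=np.array(c["tvec"])
    K=np.array([[c["fx"],0,c["cx"]],[0,c["fy"],c["cy"]],[0,0,1]]); return K,R,t
def ray(cm,u,v):
    K,R,t=cm; d=R.T@np.linalg.inv(K)@np.array([u,v,1.]); return -R.T@t, d/np.linalg.norm(d)
def onplane(cm,u,v,z=None,P=None,N=None):
    o,d=ray(cm,u,v)
    if P is None: P=np.array([0,0,z]);N=np.array([0,0,1.])
    return o+d*((P-o)@N)/(d@N)
def proj(cm,p):
    K,R,t=cm; q=K@(R@np.asarray(p,float)+t); return q[:2]/q[2]
def tri(cms,uvs):
    A=np.zeros((3,3));b=np.zeros(3)
    for c,(u,v) in zip(cms,uvs):
        o,d=ray(c,u,v);M=np.eye(3)-np.outer(d,d);A+=M;b+=M@o
    return np.linalg.solve(A,b)
def save(im,name): cv2.imwrite("pics/"+name,im[:,:,::-1])
def crop(im,x0,x1,y0,y1,s): return cv2.resize(im[y0:y1,x0:x1],None,fx=s,fy=s,interpolation=cv2.INTER_CUBIC)
E
python3 - <<'E'
from h import *
t=cv2.imread("pics/top0.png")[:,:,::-1]; s=cv2.imread("pics/side0.png")[:,:,::-1]
save(crop(t,165,265,200,320,5),"c1.png"); save(crop(t,310,510,240,320,4),"c2.png"); save(crop(s,280,540,260,400,3),"c3.png"); save(crop(s,190,350,180,310,5)[:600],"c4.png")
T=cam("top");S=cam("side")
for n,c,p,z in [("base",S,(393,343),16),("base",T,(417,274),16),("steel",S,(308,292),12),("vb",S,(244,254),30),("turq",S,(495,348),16),("stand",T,(208,290),0),("stand",S,(240,240),0)]: print(n,onplane(c,*p,z))
print(ray(T,0,0)[0],ray(S,0,0)[0])
E
```

```text
base [ 448.39139445 -414.35127721   16.        ]
base [ 453.71823371 -407.64978584   16.        ]
steel [ 422.72784289 -119.64024522   12.        ]
vb [380.54523522 141.90276607  30.        ]
turq [ 617.88106503 -592.33876923   16.        ]
stand [431.00642847 323.63283892   0.        ]
stand [438.15988096 259.6635109    0.        ]
[-501.5469491   -63.72531802 1680.18539439] [-192.20136982 -885.10160373  838.24939786]
```

View pics/c1.png

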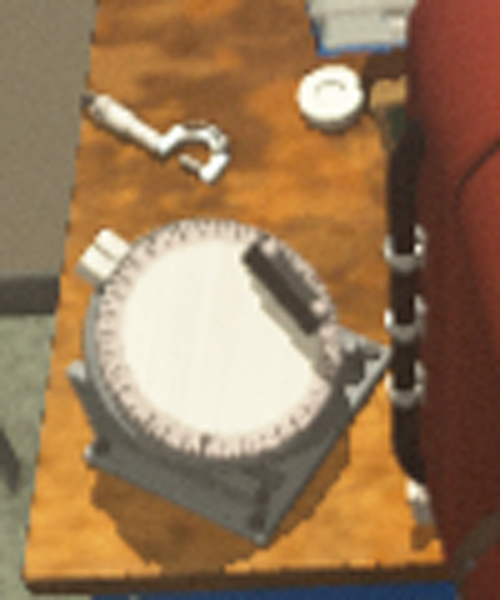

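View pics/c3.png

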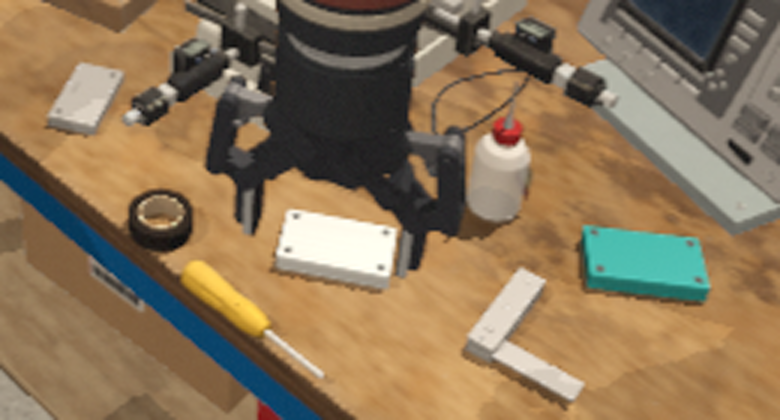

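View pics/c2.png

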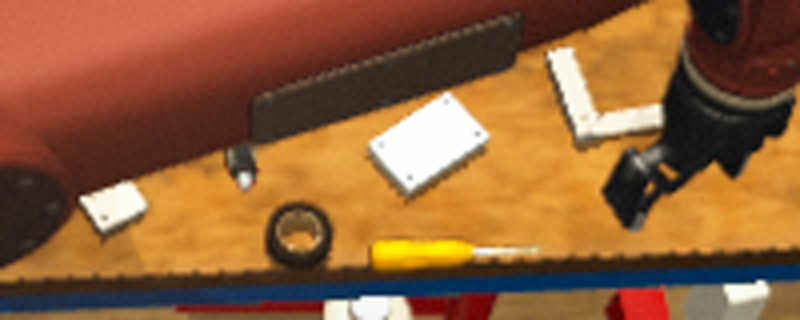

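```bash
python3 - <<'E'
from h import *
W=cam("wrist");T=cam("top");S=cam("side")
s=arm.sense();R=np.array(s["ee_rot"]);p=np.array(s["tool_pos"])
K,Rc,t=W; o=-Rc.T@t
print("cam in tool",R.T@(o-p)); print("cam axes in tool\n",R.T@Rc.T)
print("handle tip",tri([S,T],[(323,299),(371,285)]))
# plate corners from side crop c3 (offset 280,260 scale3), top crop c2 (310,240,4)
for q in [(285,212),(400,230),(388,285),(277,268)]: print("base side",onplane(S,280+q[0]/3,260+q[1]/3,16 if q[1]<240 or 0 else 0))
for q in [(448,93),(490,135),(408,190),(370,145)]: print("base top",onplane(T,310+q[0]/4,240+q[1]/4,16))
for q in [(82,63),(123,70),(92,132),(50,122)]: print("steel side",onplane(S,280+q[0]/3,260+q[1]/3,12))
for q in [(105,255),(210,335),(75,375),(95,460),(262,540),(388,350)]: print("stand top z0, z90",onplane(T,165+q[0]/5,200+q[1]/5,0)[:2],onplane(T,165+q[0]/5,200+q[1]/5,90)[:2])
E
```

```text
cam in tool [-162.91075201   73.93530696   -0.81256277]
cam axes in tool
 [[ 4.20163465e-05 -2.93536715e-01  9.55947799e-01]
 [-5.42228971e-04 -9.55947666e-01 -2.93536651e-01]
 [ 9.99999852e-01 -5.06009254e-04 -1.99329539e-04]]
handle tip [ 377.96715559 -235.40776259   86.29569065]
base side [ 446.96887166 -355.64874284   16.        ]
base side [ 502.14860507 -434.8047756    16.        ]
base side [ 460.06451434 -457.93570947    0.        ]
base side [ 407.06826709 -384.39836424    0.        ]
base top [ 496.77750791 -431.12840404   16.        ]
base top [ 452.32554625 -461.96332349   16.        ]
base top [ 400.94466514 -383.38244675   16.        ]
base top [ 446.91712049 -355.89820325   16.        ]
steel side [453.68329512 -80.09931261  12.        ]
steel side [ 476.06021328 -115.68918444   12.        ]
steel side [ 395.072502   -163.64053155   12.        ]
steel side [ 375.36087231 -126.56669036   12.        ]
stand top z0, z90 [596.54642577 416.7342501 ] [537.72648598 390.99818474]
stand top z0, z90 [524.87714793 334.63250302] [469.89621009 313.29426022]
stand top z0, z90 [495.94957156 427.74211384] [442.51815432 401.41640656]
stand top z0, z90 [426.76328405 406.47083614] [377.0378661  381.28453586]
stand top z0, z90 [359.64007034 286.0052912 ] [313.51014206 267.27179016]
stand top z0, z90 [506.73744233 206.72636377] [452.72816721 192.2394795 ]
```

View pics/c4.png

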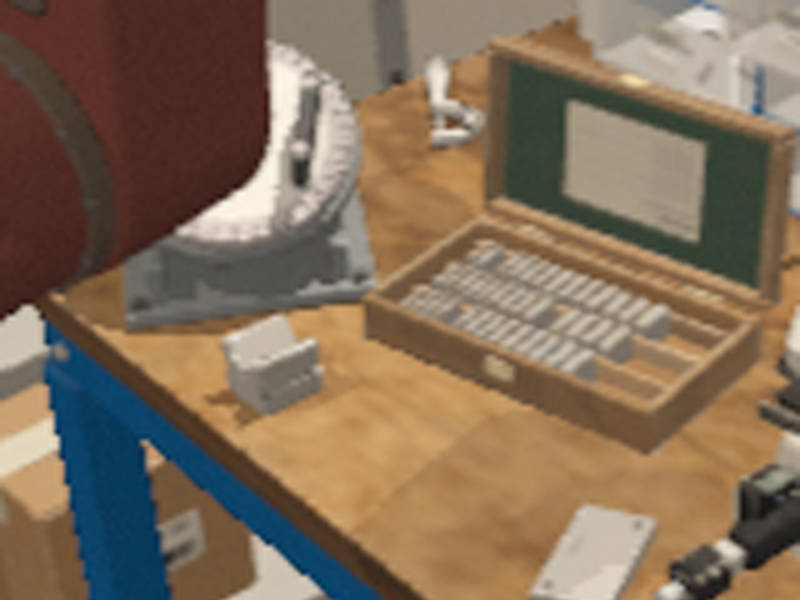

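```bash
python3 -m creep '[[[0,0,0],[-0.3,3.9,-0.9],8.5],[[0,0,0],[-0.3,3.9,-0.9],8.5],[[0,0,0],[-0.3,3.9,-0.9],8.5],[[0,0,0],[-0.3,3.9,-0.9],8.5],[[0,0,0],[-0.3,3.9,-0.9],8.5]]'; python3 - <<'E'
from h import *
print(arm.sense()["qpos"],arm.sense()["tool_pos"])
save(viewer.get_image("wrist"),"w1.png")
E
```

```text
t: 0.57
tool_pos: [419.8, -411.0, 221.0]
ee_rot: [[-0.004, 0.902, 0.432], [0.004, 0.432, -0.902], [-1.0, -0.002, -0.005]]
force: [0.4, -1.0, -0.6]
width: 84.9
[-9.96778890e-01  7.57774291e-02  8.78959280e-02  1.58805467e+00
 -8.73475642e-04  1.69818179e+00] [ 419.76057607 -410.98281635  221.00659513]
```

View pics/w1.png

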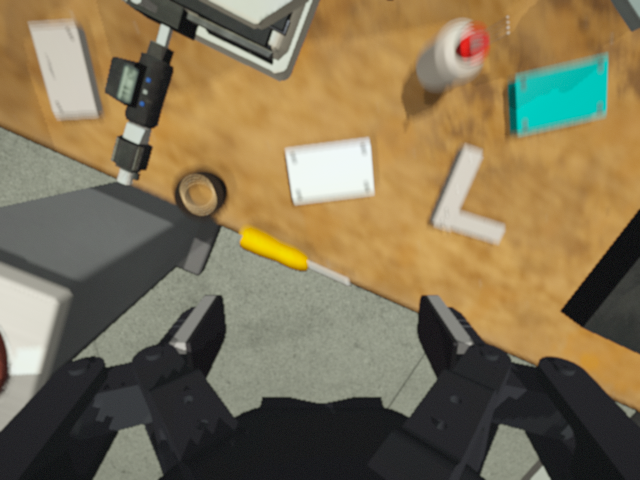

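```bash
cat >> h.py <<'E'
def plate(im,cm,seed,z,lo,hi,box):
    x0,x1,y0,y1=box; g=cv2.cvtColor(im,cv2.COLOR_RGB2HSV)
    m=cv2.inRange(g,np.array(lo),np.array(hi)); mm=np.zeros_like(m); mm[y0:y1,x0:x1]=m[y0:y1,x0:x1]
    mm=cv2.morphologyEx(mm,cv2.MORPH_CLOSE,np.ones((5,5),np.uint8))
    cs,_=cv2.findContours(mm,cv2.RETR_EXTERNAL,cv2.CHAIN_APPROX_NONE)
    c=max(cs,key=cv2.contourArea); c=cv2.convexHull(c)
    P=np.array([onplane(cm,u,v,z)[:2] for u,v in c[:,0,:]],np.float32)
    r=cv2.minAreaRect(P); return r,c[:,0,:],cv2.boxPoints(r)
E
python3 - <<'E'
from h import *
im=cv2.imread("pics/w1.png")[:,:,::-1].copy(); W=cam("wrist")
g=cv2.cvtColor(im,cv2.COLOR_RGB2HSV)
for p in [(331,171),(331,203),(65,60),(60,115),(95,80),(330,230-15),(110,60)]: print(p,g[p[1],p[0]],im[p[1],p[0]])
print(plate(im,W,0,16,(0,0,150),(180,40,255),(270,390,125,220)))
print(plate(im,W,0,12,(0,0,120),(180,50,255),(20,110,10,130)))
E
```

```text
(331, 171) [ 83   8 249] [241 249 247]
(331, 203) [ 18 138 192] [192 150  88]
(65, 60) [ 23  21 206] [206 202 189]
(60, 115) [ 18  35 184] [184 174 159]
(95, 80) [ 15  78 121] [121 103  84]
(330, 215) [ 18 152 193] [193 146  78]
(110, 60) [ 16 152 156] [156 114  63]
(((461.2085266113281, -397.1579284667969), (61.0489387512207, 93.0601806640625), 33.0054931640625), array([[368, 138],
       [369, 140],
       [370, 144],
       [371, 150],
       [372, 163],
       [373, 177],
       [373, 192],
       [372, 193],
       [368, 194],
       [363, 195],
       [340, 198],
       [299, 203],
       [295, 203],
       [293, 201],
       [291, 195],
       [290, 189],
       [288, 176],
       [286, 162],
       [286, 150],
       [287, 149],
       [290, 148],
       [296, 147],
       [303, 146],
       [318, 144],
       [364, 138]], dtype=int32), array([[ 410.26428, -374.7642 ],
       [ 460.956  , -452.80618],
       [ 512.1528 , -419.55167],
       [ 461.46106, -341.50967]], dtype=float32))
(((432.96771240234375, -107.95513916015625), (86.94218444824219, 47.778602600097656), 29.175569534301758), array([[ 73,  24],
       [ 77,  28],
       [ 78,  30],
       [ 81,  42],
       [ 92,  88],
       [ 97, 109],
       [ 97, 114],
       [ 96, 115],
       [ 67, 117],
       [ 60, 117],
       [ 57, 116],
       [ 55, 114],
       [ 53, 111],
       [ 52, 108],
       [ 45,  84],
       [ 31,  33],
       [ 30,  29],
       [ 30,  25],
       [ 37,  24]], dtype=int32), array([[ 383.3661  , -108.288284],
       [ 406.65753 , -150.0052  ],
       [ 482.56934 , -107.621994],
       [ 459.2779  ,  -65.905075]], dtype=float32))
```

```bash
cat >> h.py <<'E'
from scipy.spatial.transform import Rotation as Ro
def plan(Pt,Rt,n=None,w=8.5,maxmm=40,maxdeg=6.9,dp=1):
    s=arm.sense();p=np.array(s["tool_pos"]);R=np.array(s["ee_rot"])
    rv=Ro.from_matrix(R.T@Rt).as_rotvec(degrees=True); d=np.asarray(Pt)-p
    if n is None: n=int(max(1,np.ceil(np.linalg.norm(rv)/maxdeg),np.ceil(np.linalg.norm(d)/maxmm)))
    print("rows",n,"rot/row",np.round(rv/n,1),"dist",np.round(d,1))
    for i in range(min(n,10)):
        sh=R.T@(d/n)/10; print("[[%s],[%s],%g]"%(",".join("%g"%round(a,1) for a in rv/n),",".join("%g"%round(a,dp) for a in sh),w))
        R=R@Ro.from_rotvec(rv/n,degrees=True).as_matrix()
def down(yaw): 
    z=np.array([np.cos(yaw),np.sin(yaw),0]);x=np.array([0,0,-1.]); return np.c_[x,np.cross(z,x),z]
def stand(yaw,a=0):
    """slope frame: columns up-slope u, v=along bar at 40, n"""
    xs=np.array([np.cos(yaw),np.sin(yaw),0]);n=np.array([0,0,np.cos(np.pi/6)])-xs*.5
    u=xs*np.cos(np.pi/6)+np.array([0,0,.5]); return u,np.cross(n,u),n
def onface(yaw,ang):
    """tool R pointing into face, jaw z at ang (rad, ccw seen from above) from up-slope"""
    u,v,n=stand(yaw); z=u*np.cos(ang)+v*np.sin(ang);x=-n; return np.c_[x,np.cross(z,x),z]
E
python3 - <<'E'
from h import *
plan([437,249,240],onface(np.radians(61),np.radians(45)))
plan([430,-100,240],down(0.95))
E
```

```text
rows 25 rot/row [-6.6 -1.4  1.1] dist [ 12.  655.1  18.1]
[[-6.6,-1.4,1.1],[-0.1,1.2,-2.3],8.5]
[[-6.6,-1.4,1.1],[-0.1,1.4,-2.2],8.5]
[[-6.6,-1.4,1.1],[-0.1,1.7,-2],8.5]
[[-6.6,-1.4,1.1],[-0.1,1.9,-1.8],8.5]
[[-6.6,-1.4,1.1],[-0.1,2.1,-1.6],8.5]
[[-6.6,-1.4,1.1],[-0.1,2.3,-1.3],8.5]
[[-6.6,-1.4,1.1],[-0.1,2.4,-1],8.5]
[[-6.6,-1.4,1.1],[-0.1,2.5,-0.7],8.5]
[[-6.6,-1.4,1.1],[-0,2.6,-0.5],8.5]
[[-6.6,-1.4,1.1],[0,2.6,-0.2],8.5]
rows 18 rot/row [-6.6 -0.  -0. ] dist [  5.  306.1  18.1]
[[-6.6,-0,-0],[-0.1,0.8,-1.5],8.5]
[[-6.6,-0,-0],[-0.1,0.9,-1.4],8.5]
[[-6.6,-0,-0],[-0.1,1.1,-1.3],8.5]
[[-6.6,-0,-0],[-0.1,1.2,-1.2],8.5]
[[-6.6,-0,-0],[-0.1,1.4,-1],8.5]
[[-6.6,-0,-0],[-0.1,1.5,-0.9],8.5]
[[-6.6,-0,-0],[-0.1,1.6,-0.7],8.5]
[[-6.6,-0,-0],[-0.1,1.6,-0.5],8.5]
[[-6.6,-0,-0],[-0.1,1.7,-0.3],8.5]
[[-6.6,-0,-0],[-0.1,1.7,-0.1],8.5]
```

```bash
python3 -m creep '[[[-6.6,-1.4,1.1],[-0.3,1.2,-2.3],8.5],[[-6.6,-1.4,1.1],[-0.3,1.4,-2.2],8.5],[[-6.6,-1.4,1.1],[-0.2,1.7,-2],8.5],[[-6.6,-1.4,1.1],[-0.2,1.9,-1.8],8.5],[[-6.6,-1.4,1.1],[-0.1,2.1,-1.6],8.5]]' ; python3 -m creep '[[[-6.6,-1.4,1.1],[-0.1,2.3,-1.3],8.5],[[-6.6,-1.4,1.1],[-0.1,2.4,-1],8.5],[[-6.6,-1.4,1.1],[-0.1,2.5,-0.7],8.5],[[-6.6,-1.4,1.1],[0,2.6,-0.5],8.5],[[-6.6,-1.4,1.1],[0,2.6,-0.2],8.5]]'; python3 - <<'E'
from h import *
plan([437,249,240],onface(np.radians(61),np.radians(45)))
E
```

```text
t: 1.03
tool_pos: [428.8, -269.2, 225.5]
ee_rot: [[0.149, 0.491, 0.858], [-0.012, 0.869, -0.495], [-0.989, 0.064, 0.135]]
force: [0.2, 0.9, 0.9]
width: 84.9
t: 1.45
tool_pos: [425.4, -131.0, 228.0]
ee_rot: [[0.289, -0.096, 0.952], [0.057, 0.995, 0.083], [-0.955, 0.031, 0.293]]
force: [0.6, 0.3, 0.0]
width: 85.2
rows 15 rot/row [-6.4 -1.3  1.1] dist [ 11.6 380.   12. ]
[[-6.4,-1.3,1.1],[0.1,2.5,0.3],8.5]
[[-6.4,-1.3,1.1],[0.1,2.5,0.6],8.5]
[[-6.4,-1.3,1.1],[0.2,2.4,0.8],8.5]
[[-6.4,-1.3,1.1],[0.3,2.3,1.1],8.5]
[[-6.4,-1.3,1.1],[0.3,2.1,1.3],8.5]
[[-6.4,-1.3,1.1],[0.4,2,1.6],8.5]
[[-6.4,-1.3,1.1],[0.5,1.8,1.8],8.5]
[[-6.4,-1.3,1.1],[0.6,1.5,1.9],8.5]
[[-6.4,-1.3,1.1],[0.6,1.3,2.1],8.5]
[[-6.4,-1.3,1.1],[0.7,1.1,2.2],8.5]
```

```bash
python3 -m creep '[[[-6.4,-1.3,1.1],[0.1,2.5,0.3],8.5],[[-6.4,-1.3,1.1],[0.1,2.5,0.6],8.5],[[-6.4,-1.3,1.1],[0.2,2.4,0.8],8.5],[[-6.4,-1.3,1.1],[0.3,2.3,1.1],8.5],[[-6.4,-1.3,1.1],[0.3,2.1,1.3],8.5]]' ; python3 -m creep '[[[-6.4,-1.3,1.1],[0.4,2,1.6],8.5],[[-6.4,-1.3,1.1],[0.5,1.8,1.8],8.5],[[-6.4,-1.3,1.1],[0.6,1.5,1.9],8.5],[[-6.4,-1.3,1.1],[0.6,1.3,2.1],8.5],[[-6.4,-1.3,1.1],[0.7,1.1,2.2],8.5]]'; python3 - <<'E'
from h import *
plan([437,249,240],onface(np.radians(61),np.radians(45)))
save(viewer.get_image("wrist"),"w2.png");save(viewer.get_image("top"),"t2.png");print(arm.sense()["qpos"])
E
```

```text
t: 1.87
tool_pos: [434.6, -1.2, 232.6]
ee_rot: [[0.337, -0.632, 0.698], [0.201, 0.772, 0.603], [-0.92, -0.063, 0.387]]
force: [0.5, 0.2, 0.6]
width: 84.8
t: 2.28
tool_pos: [436.3, 130.8, 238.4]
ee_rot: [[0.303, -0.935, 0.186], [0.35, 0.29, 0.89], [-0.886, -0.205, 0.416]]
force: [1.2, 0.4, 0.7]
width: 84.9
rows 5 rot/row [-5.8 -1.1  0.7] dist [  0.7 118.2   1.6]
[[-5.8,-1.1,0.7],[0.8,0.7,2.1],8.5]
[[-5.8,-1.1,0.7],[0.9,0.4,2.2],8.5]
[[-5.8,-1.1,0.7],[0.9,0.2,2.2],8.5]
[[-5.8,-1.1,0.7],[0.9,-0,2.2],8.5]
[[-5.8,-1.1,0.7],[1,-0.3,2.1],8.5]
[-0.34058184 -0.82708777 -0.65698636  1.55448574  0.44701982 -0.04432846]
```

View pics/w2.png

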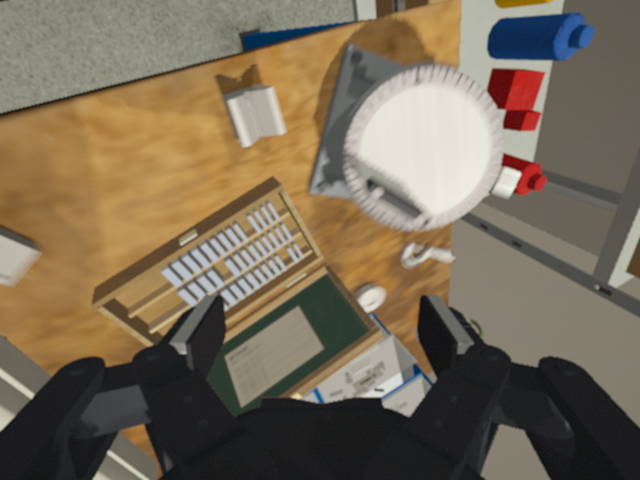

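```bash
python3 -m creep '[[[-5.8,-1.1,0.7],[0.8,0.7,2.1],8.5],[[-5.8,-1.1,0.7],[0.9,0.4,2.2],8.5],[[-5.8,-1.1,0.7],[0.9,0.2,2.2],8.5],[[-5.8,-1.1,0.7],[0.9,0,2.2],8.5],[[-5.8,-1.1,0.7],[1,-0.3,2.1],8.5]]'; python3 - <<'E'
from h import *
plan([437,249,240],onface(np.radians(61),np.radians(45)))
save(viewer.get_image("wrist"),"w3.png");save(viewer.get_image("top"),"t3.png");print(arm.sense()["qpos"])
E
```

```text
t: 2.8
tool_pos: [437.4, 250.9, 239.3]
ee_rot: [[0.238, -0.914, -0.328], [0.44, -0.2, 0.876], [-0.866, -0.353, 0.354]]
force: [-0.3, -0.4, 0.0]
width: 84.9
rows 1 rot/row [ 0.3  0.2 -0.2] dist [-0.4 -1.9  0.7]
[[0.3,0.2,-0.2],[-0.1,0.1,-0.1],8.5]
[-0.05844854 -0.71784052 -0.60924107  1.4413631   0.4709688  -0.28916547]
```

View pics/w3.png

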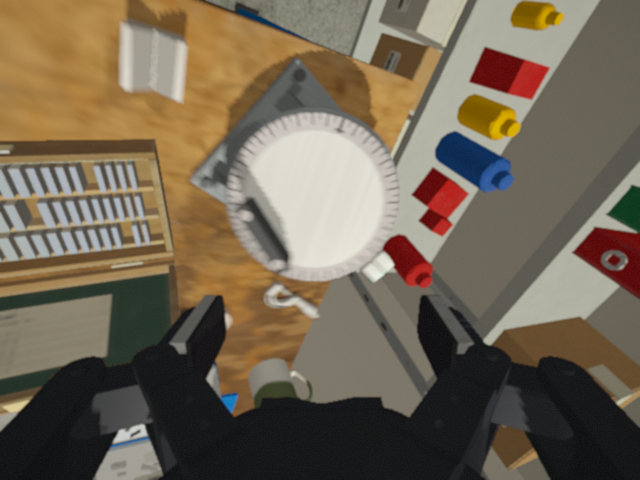

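View pics/t3.png

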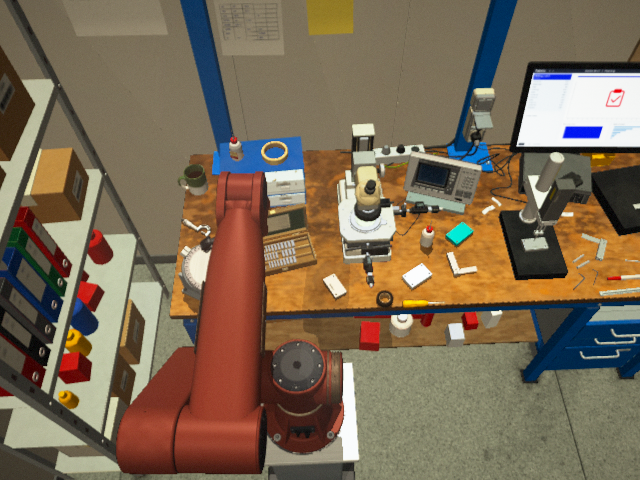

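```bash
python3 - <<'E'
from h import *
im=cv2.imread("pics/w3.png")[:,:,::-1]
save(crop(im,215,415,100,290,4)[:600*2],"c5.png")
T=cam("top");W=cam("wrist")
print(tri([T,W],[(207,268),(313,194)]), "lug",tri([T,W],[(186.4,251),(378,266)]))
E
```

```text
[458.70521285 310.19591034  95.45905636] lug [494.3167735  371.18131567 154.8234515 ]
```

```bash
python3 - <<'E'
import cv2
im=cv2.imread("pics/c5.png"); print(im.shape); cv2.imwrite("pics/c5.png",cv2.resize(im,(630,598)))
E
```

```text
(760, 800, 3)
```

View pics/c5.png

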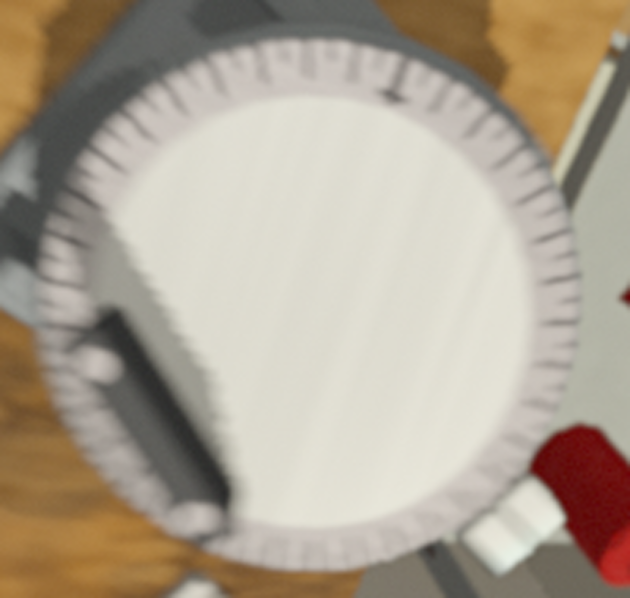

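```bash
cat >> h.py <<'E'
def facefit(im,cm,box,C0,yaw,Rd=82.,show=None):
    x0,x1,y0,y1=box
    g=cv2.cvtColor(im,cv2.COLOR_RGB2HSV); m=cv2.inRange(g,np.array((0,0,140)),np.array((180,45,255)))
    k=np.zeros_like(m);k[y0:y1,x0:x1]=m[y0:y1,x0:x1]
    k=cv2.morphologyEx(k,cv2.MORPH_OPEN,np.ones((3,3),np.uint8))
    k=cv2.morphologyEx(k,cv2.MORPH_CLOSE,np.ones((7,7),np.uint8))
    cs,_=cv2.findContours(k,cv2.RETR_EXTERNAL,cv2.CHAIN_APPROX_NONE);c=cv2.convexHull(max(cs,key=cv2.contourArea))[:,0,:]
    u,v,n=stand(yaw); o=ray(cm,0,0)[0]; C=np.array(C0,float)
    for it in range(20):
        P=np.array([onplane(cm,a,b,P=C,N=n)-C for a,b in c]); q=np.c_[P@u,P@v]
        A=np.c_[2*q,np.ones(len(q))]; keep=np.ones(len(q),bool)
        keep=~((abs(np.arctan2(q[:,1],q[:,0]))<.35))
        for _ in range(6):
            s=np.linalg.lstsq(A[keep],(q**2).sum(1)[keep],rcond=None)[0]; r=np.sqrt(s[2]+s[0]**2+s[1]**2)
            e=np.hypot(q[:,0]-s[0],q[:,1]-s[1])-r; keep=keep&(abs(e)<max(1.5,2*np.std(e[keep])))
        C=C+u*s[0]+v*s[1]; C=o+(C-o)*Rd/r
    return C,keep.sum(),np.std(e[keep]),c
E
python3 - <<'E'
from h import *
im=cv2.imread("pics/w3.png")[:,:,::-1].copy(); W=cam("wrist")
for yd in (57,59,61,63,65):
    yaw=np.radians(yd);C,k,sd,c=facefit(im,W,(222,405,105,285),(460,312,95),yaw); u,v,n=stand(yaw)
    f=lambda x,y:onplane(W,215+x*800/630/4,100+y*800/630/4*(598*800/630/760)**-1,P=C,N=n)-C
    r=[]
    for p in [(515,525),(395,80),(120,312),(232,492),(118,325)]: d=f(*p); r.append((round(np.hypot(d@u,d@v),1),round(np.degrees(np.arctan2(d@v,d@u)),1)))
    print(yd,C.round(1),k,sd.round(2),r)
    e=cv2.fitEllipse(c)
print(e)
E
```

```text
57 [462.2 309.8  97.2] 21 0.29 [(np.float64(95.7), np.float64(3.4)), (np.float64(74.7), np.float64(118.6)), (np.float64(57.6), np.float64(-133.8)), (np.float64(61.1), np.float64(-65.2)), (np.float64(58.3), np.float64(-129.8))]
59 [462.1 309.4  98. ] 21 0.26 [(np.float64(95.3), np.float64(1.9)), (np.float64(74.7), np.float64(117.0)), (np.float64(57.5), np.float64(-135.7)), (np.float64(60.9), np.float64(-66.9)), (np.float64(58.3), np.float64(-131.7))]
61 [462.1 309.   98.8] 21 0.24 [(np.float64(94.8), np.float64(0.3)), (np.float64(74.8), np.float64(115.3)), (np.float64(57.4), np.float64(-137.7)), (np.float64(60.8), np.float64(-68.7)), (np.float64(58.2), np.float64(-133.6))]
63 [462.  308.6  99.7] 21 0.21 [(np.float64(94.3), np.float64(-1.3)), (np.float64(74.9), np.float64(113.7)), (np.float64(57.3), np.float64(-139.6)), (np.float64(60.6), np.float64(-70.5)), (np.float64(58.1), np.float64(-135.6))]
65 [461.9 308.1 100.7] 21 0.19 [(np.float64(93.7), np.float64(-2.8)), (np.float64(74.9), np.float64(112.1)), (np.float64(57.2), np.float64(-141.6)), (np.float64(60.5), np.float64(-72.3)), (np.float64(58.0), np.float64(-137.5))]
((328.0390625, 197.694091796875), (175.12872314453125, 208.06668090820312), 95.25450897216797)
```

```bash
cat >> h.py <<'E'
YAW=np.radians(61.4); C=np.array([462.,309.,99.])
def fp(a,b,h):
    u,v,n=stand(YAW); return C+u*a+v*b+n*h
def pol(r,deg,h): return fp(r*np.cos(np.radians(deg)),r*np.sin(np.radians(deg)),h)
E
python3 - <<'E'
from h import *
print(pol(52,255,50))
plan(pol(52,255,50),onface(YAW,np.radians(75)),w=6)
E
```

```text
[488.55277404 252.77330853 135.57197502]
rows 5 rot/row [-6.  0. -0.] dist [  51.5    0.8 -103.4]
[[-6,0,-0],[2,-0.2,-1.1],6]
[[-6,0,-0],[2,-0.1,-1.1],6]
[[-6,0,-0],[2,0,-1.1],6]
[[-6,0,-0],[2,0.1,-1.1],6]
[[-6,0,-0],[2,0.2,-1.1],6]
```

```bash
python3 -m creep '[[[-6,0,0],[2,-0.2,-1.1],6],[[-6,0,0],[2,-0.1,-1.1],6],[[-6,0,0],[2,0,-1.1],6],[[-6,0,0],[2,0.1,-1.1],6],[[-6,0,0],[2,0.2,-1.1],6]]'; python3 - <<'E'
from h import *
plan(pol(52,255,8),onface(YAW,np.radians(75)),w=6)
save(viewer.get_image("wrist"),"w4.png");print(arm.sense()["qpos"])
T=cam("top")
W=cam("wrist"); print("bar top centre px",proj(W,pol(52,255,36)),"C",proj(W,C))
E
```

```text
t: 3.32
tool_pos: [493.3, 247.7, 139.0]
ee_rot: [[0.245, -0.618, -0.747], [0.437, -0.617, 0.654], [-0.865, -0.487, 0.119]]
force: [0.6, -0.4, 0.6]
width: 60.0
rows 2 rot/row [ 0.3 -0.2  0.1] dist [  5.3  23.5 -39.8]
[[0.3,-0.2,0.1],[2.3,0.1,0.3],6]
[[0.3,-0.2,0.1],[2.3,0.1,0.3],6]
[-0.05902845 -0.55472774 -0.69608771  1.18565321  0.46668304 -0.82718978]
bar top centre px [331.89938995 275.26187021] C [406.35526789 255.42133837]
```

View pics/w4.png

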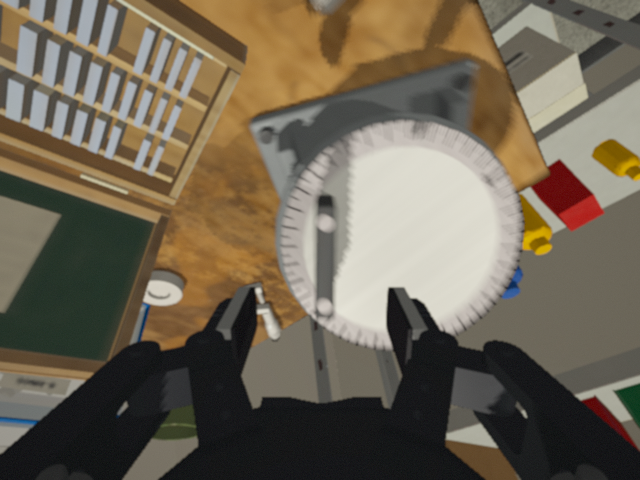

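```bash
cat >> h.py <<'E'
def shot(name):
    cm=cam("wrist"); im=viewer.get_image("wrist"); save(im,name); return cm,im
def near(W,p): return onplane
E
python3 - <<'E'
from h import *
W,im=shot("w5.png"); s=arm.sense(); print(s["tool_pos"],pol(52,255,50))
for yd in (60,61.4,63):
    Cf,k,sd,c=facefit(im,W,(265,530,100,375),C,np.radians(yd)); print(yd,Cf.round(1),k,sd)
print("bar top centre px",proj(W,pol(52,255,36)),"C",proj(W,C))
save(crop(im,265,535,100,375,2),"c6.png")
E
```

```text
[491.5770405  247.49995492 135.89601413] [488.55277404 252.77330853 135.57197502]
60 [462.2 305.6 100.7] 51 0.2565279718121731
61.4 [462.6 305.6 100.6] 51 0.2974603594037372
63 [463.  305.6 100.4] 51 0.43225518450241773
bar top centre px [331.89938995 275.26187021] C [406.35526789 255.42133837]
```

View pics/c6.png

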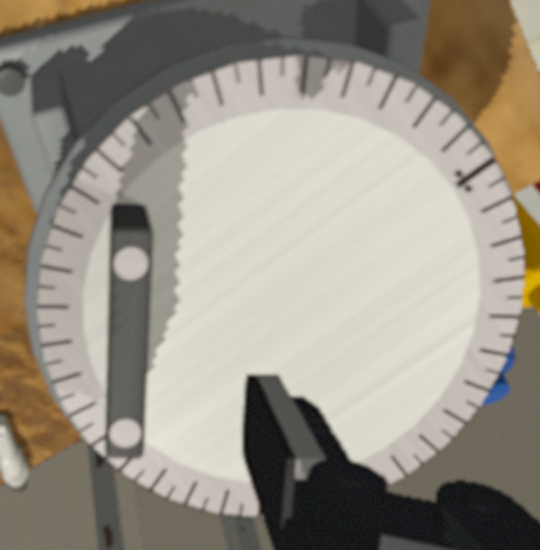

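```bash
sed -i 's/^YAW=.*/YAW=np.radians(61.4); C=np.array([462.5,306,100.6])/' h.py; python3 - <<'E'
from h import *
W=cam("wrist");u,v,n=stand(YAW)
def pl(x,y,h):
    d=onplane(W,265+x/2,100+y/2,P=C+n*h,N=n)-C; a,b=d@u,d@v; return round(a,1),round(b,1),round(np.hypot(a,b),1),round(np.degrees(np.arctan2(b,a))%360,1)
for p,h in [((130,265),36),((125,433),36),((128,348),36),((480,172),0),((464,186),0),((493,160),0)]: print(p,pl(*p,h))
plan(pol(52,252,50),onface(YAW,np.radians(73)),w=6)
E
```

```text
(130, 265) (np.float64(-37.1), np.float64(-41.8), np.float64(55.9), np.float64(228.4))
(125, 433) (np.float64(13.5), np.float64(-56.2), np.float64(57.8), np.float64(283.5))
(128, 348) (np.float64(-13.1), np.float64(-48.5), np.float64(50.2), np.float64(254.9))
(480, 172) (np.float64(-28.6), np.float64(72.4), np.float64(77.9), np.float64(111.5))
(464, 186) (np.float64(-25.3), np.float64(67.0), np.float64(71.7), np.float64(110.7))
(493, 160) (np.float64(-31.4), np.float64(76.8), np.float64(83.0), np.float64(112.2))
rows 1 rot/row [ 2.4 -0.1 -0. ] dist [-4.3  0.7 -0. ]
[[2.4,-0.1,-0],[-0.1,0.2,0.4],6]
```

```bash
python3 - <<'E'
from h import *
plan(fp(-13.3,-49,8),onface(YAW,np.radians(74)),w=6,dp=2)
E
```

```text
rows 2 rot/row [ 0.7 -0.1 -0. ] dist [  6.5  21.4 -35. ]
[[0.7,-0.1,-0],[2.06,-0.02,0.24],6]
[[0.7,-0.1,-0],[2.06,-0.01,0.24],6]
```

```bash
python3 -m creep '[[[0.7,0,0],[1.1,0,0.2],6],[[0.7,0,0],[1.1,0,0.2],6],[[0,0,0],[1,0,0.1],6],[[0,0,0],[0.9,0,0],6],[[0,0,0],[0,0,0],6]]';  python3 - <<'E'
from h import *
plan(fp(-13.3,-49,8),onface(YAW,np.radians(74)),w=6,dp=2)
W,im=shot("w6.png")
E
```

```text
t: 3.83
tool_pos: [499.0, 266.2, 103.0]
ee_rot: [[0.244, -0.657, -0.713], [0.435, -0.583, 0.686], [-0.867, -0.477, 0.144]]
force: [-0.3, -0.0, -1.3]
width: 59.7
rows 1 rot/row [-1.3 -0.4  0. ] dist [-0.9  2.7 -2.1]
[[-1.3,-0.4,0],[0.28,0,0.22],6]
```

View pics/w6.png

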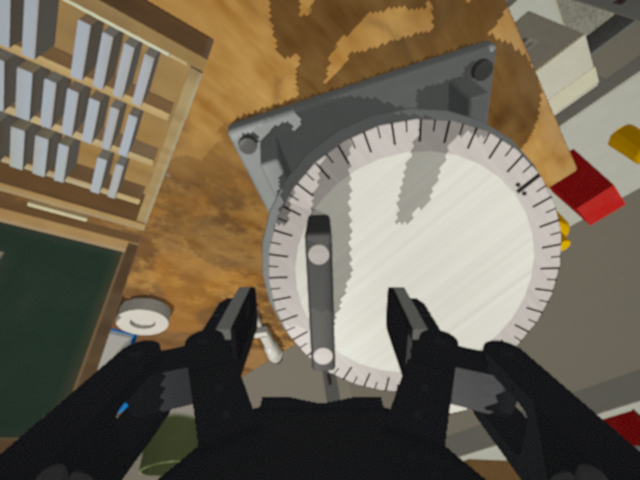

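```bash
python3 -m creep '[[[-1,0,0],[0.3,0,0.1],6],[[0,0,0],[0,0,0],1],[[0,0,0],[0,0,0],1],[[0,0,0],[0,0,0],1],[[0,0,0],[0,0,0],1]]' 30; python3 -m creep '[[[0,0,0],[0,0,0],1],[[0,0,0],[0,0,0],1]]' ; python3 - <<'E'
from h import *
W,im=shot("w7.png"); u,v,n=stand(YAW); s=arm.sense(); d=s["tool_pos"]-C; z=s["ee_rot"][:,2]; a,b=d@u,d@v
print("tcp face",a,b,d@n,np.hypot(a,b),np.degrees(np.arctan2(b,a))%360,"jaw",np.degrees(np.arctan2(z@v,z@u)),"x tilt err",s["ee_rot"][:,0]@n)
save(crop(im,250,570,100,400,2),"c7.png")
E
```

```text
t: 4.3
tool_pos: [500.4, 267.5, 103.9]
ee_rot: [[0.248, -0.643, -0.725], [0.434, -0.595, 0.676], [-0.866, -0.482, 0.131]]
force: [12.5, -13.3, -2.7]
width: 11.4
t: 4.47
tool_pos: [500.6, 267.2, 103.9]
ee_rot: [[0.248, -0.643, -0.725], [0.434, -0.596, 0.676], [-0.866, -0.482, 0.131]]
force: [1.9, 1.2, -2.6]
width: 10.8
tcp face -12.002733631495301 -52.003673116540895 10.770670791568572 53.37085002359122 257.0034103716978 jaw 73.79528808038765 x tilt err -0.9999476566390386
```

View pics/c7.png

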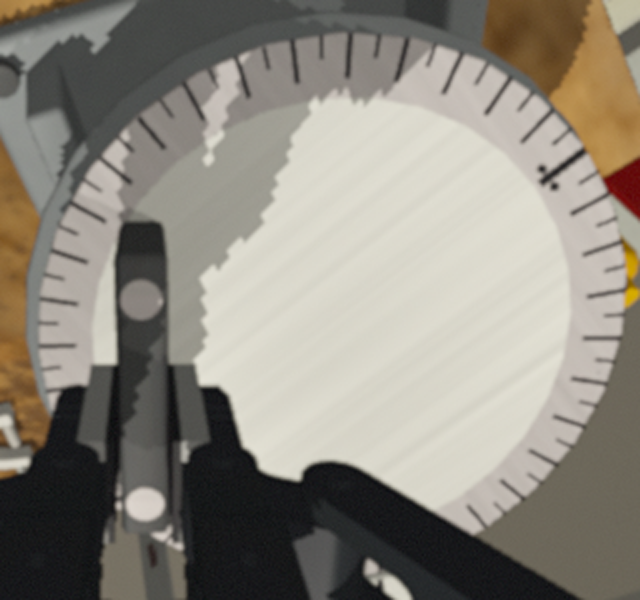

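```bash
cat >> h.py <<'E'
def st():
    u,v,n=stand(YAW); s=arm.sense(); d=s["tool_pos"]-C; R=s["ee_rot"]; z=R[:,2]; a,b=d@u,d@v
    print("tcp face a,b,h",np.round([a,b,d@n],1),"r %.1f"%np.hypot(a,b),"jaw %.1f"%np.degrees(np.arctan2(z@v,z@u)),"cen in tool y,z",np.round(-(R.T@d)[1:],1),"F tool",np.round(R.T@s["force"],1),"M",np.round(R.T@s["moment"],2),"w %.1f"%s["width"],"q",np.round(s["qpos"],2),"t",s["t"])
E
python3 -m creep '[[[5,0,0],[0,0.45,0],1],[[5,0,0],[0,0.45,0],1],[[0,0,0],[0,0,0],1]]' 40; python3 -c "
from h import *
st()"
```

```text
t: 4.77
tool_pos: [494.3, 262.0, 99.5]
ee_rot: [[0.248, -0.763, -0.597], [0.433, -0.464, 0.772], [-0.866, -0.45, 0.216]]
force: [-3.5, -4.0, 0.7]
width: 10.3
tcp face a,b,h [-20.8 -49.   10.8] r 53.2 jaw 63.4 cen in tool y,z [ 3.3 53.2] F tool [-3.2  4.2 -0.9] M [-0.15  0.27  1.3 ] w 10.3 q [-0.02 -0.54 -0.75  1.09  0.45 -0.56] t 4.7667
```

```bash
python3 -m creep '[[[5,0,0],[0,0.46,0],1],[[5,0,0],[0,0.46,0],1],[[5,0,0],[0,0.46,0],1],[[5,0,0],[0,0.46,0],1],[[5,0,0],[0,0.46,0],1]]'; python3 -c "
from h import *
st()"; python3 -m creep '[[[5,0,0],[0,0.46,0],1],[[5,0,0],[0,0.46,0],1],[[5,0,0],[0,0.46,0],1],[[5,0,0],[0,0.46,0],1],[[0,0,0],[0,0,0],1]]'; python3 -c "
from h import *
st();W,im=shot('w8.png'); st()"
```

```text
t: 5.18
tool_pos: [474.9, 254.6, 90.3]
ee_rot: [[0.249, -0.946, -0.209], [0.434, -0.084, 0.897], [-0.866, -0.314, 0.39]]
force: [0.4, 0.5, -0.8]
width: 10.9
tcp face a,b,h [-39.1 -35.4  10.7] r 52.8 jaw 37.8 cen in tool y,z [ 4.2 52.7] F tool [ 1.  -0.2  0.1] M [-0.3   0.34  0.22] w 10.9 q [-0.04 -0.62 -0.82  1.11  0.46 -0.14] t 5.1833
t: 5.6
tool_pos: [455.9, 255.4, 85.3]
ee_rot: [[0.249, -0.958, 0.144], [0.434, 0.243, 0.867], [-0.866, -0.153, 0.476]]
force: [-5.5, -1.0, 1.9]
width: 10.8
tcp face a,b,h [-48.8 -18.4  10.6] r 52.2 jaw 16.8 cen in tool y,z [ 3.6 52.1] F tool [-3.5  4.8 -0.7] M [-0.04  0.61  1.16] w 10.8 q [-0.04 -0.69 -0.87  1.13  0.46  0.23] t 5.6
tcp face a,b,h [-48.8 -18.4  10.6] r 52.2 jaw 17.1 cen in tool y,z [ 3.4 52.1] F tool [-5.2  6.4 -1.1] M [0.02 0.74 1.36] w 10.8 q [-0.04 -0.69 -0.87  1.13  0.46  0.22] t 5.65
```

View pics/w8.png

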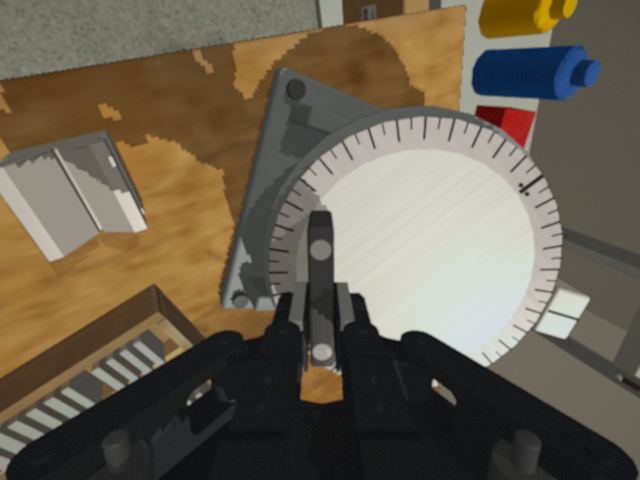

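```bash
python3 -m creep '[[[5,0,0],[0,0.46,0],1],[[5,0,0],[0,0.46,0],1],[[4,0,0],[0,0.37,0],1],[[0,0,0],[0,0,0],1],[[0,0,0],[0,0,0],1]]'; python3 -c "
from h import *
st();W,im=shot('w9.png'); st(); save(crop(im,470,640,140,380,2.5)[:600],'c9.png')"
```

```text
t: 6.07
tool_pos: [444.5, 259.1, 84.0]
ee_rot: [[0.249, -0.9, 0.358], [0.434, 0.434, 0.789], [-0.866, -0.041, 0.499]]
force: [-1.5, -0.6, -0.2]
width: 10.5
tcp face a,b,h [-51.4  -6.6  10.5] r 51.8 jaw 3.6 cen in tool y,z [ 3.5 51.7] F tool [-0.4  1.1 -1.1] M [-0.04  0.79  0.06] w 10.5 q [-0.03 -0.74 -0.91  1.14  0.46  0.47] t 6.0667
tcp face a,b,h [-51.4  -6.7  10.5] r 51.8 jaw 3.6 cen in tool y,z [ 3.5 51.7] F tool [-2.9  3.2 -1.6] M [-0.04  0.73  0.69] w 10.7 q [-0.03 -0.74 -0.91  1.14  0.46  0.47] t 6.1167
```

View pics/c9.png

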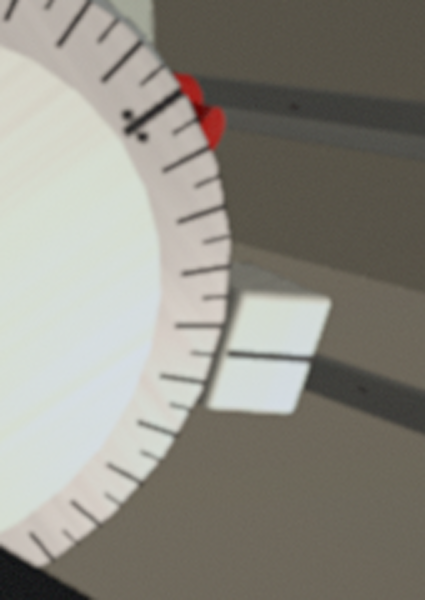

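```bash
python3 -m creep '[[[4.8,0,0],[0,0.43,0],1],[[0,0,0],[0,0,0],1],[[0,0,0],[0,0,0],1]]'; python3 -c "
from h import *
st();W,im=shot('w10.png'); st(); save(crop(im,540,620,220,320,6)[:600],'c10.png')"
```

```text
t: 6.37
tool_pos: [440.9, 260.9, 83.9]
ee_rot: [[0.248, -0.87, 0.425], [0.434, 0.493, 0.754], [-0.866, -0.003, 0.5]]
force: [-1.5, -2.4, -0.9]
width: 10.6
tcp face a,b,h [-51.6  -2.6  10.5] r 51.7 jaw -0.7 cen in tool y,z [ 3.4 51.6] F tool [-0.7  0.1 -2.9] M [0.03 0.84 0.02] w 10.6 q [-0.03 -0.75 -0.91  1.14  0.46  0.55] t 6.3667
tcp face a,b,h [-51.7  -2.7  10.5] r 51.7 jaw -0.7 cen in tool y,z [ 3.5 51.6] F tool [-3.1  1.7 -1.8] M [-0.04  0.88  0.58] w 10.4 q [-0.03 -0.75 -0.91  1.14  0.46  0.55] t 6.4167
```

View pics/c10.png

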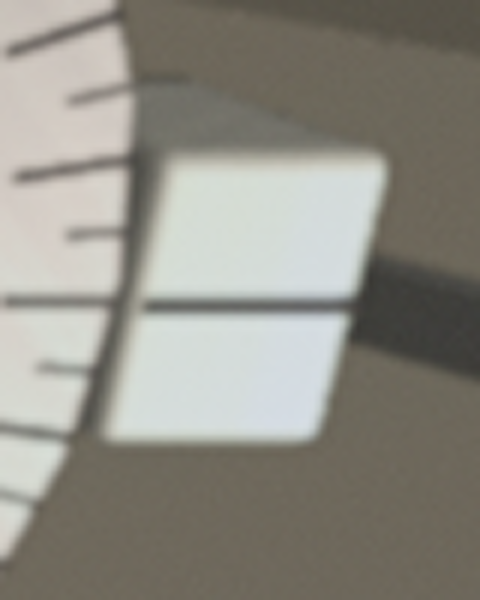

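View pics/w10.png

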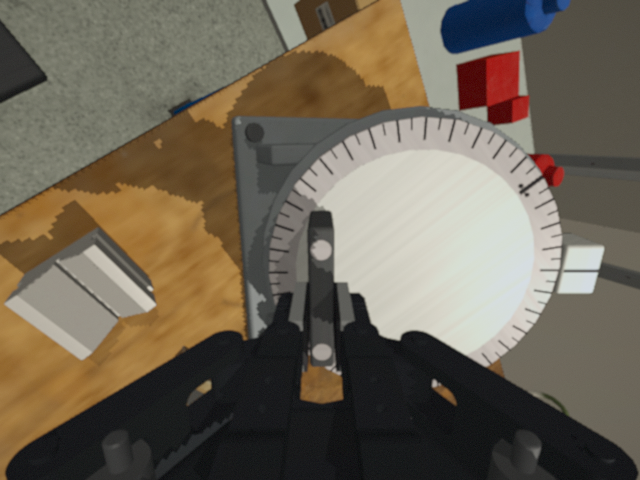

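```bash
python3 -m creep '[[[0.4,0,0],[0,0.03,0],1],[[0,0,0],[0,0,0],1],[[0,0,0],[0,0,0],3],[[0,0,0],[0,0,0],4],[[0,0,0],[0,0,0],5]]'; python3 -m creep '[[[0,0,0],[-1,0,0],5],[[0,0,0],[-2,0,0],5],[[0,0,0],[-3,0,0],6],[[0,0,0],[-3,0,0],8.5],[[0,0,0],[0,0,0],8.5]]'; python3 -c "
from h import *
st();W,im=shot('w11.png'); st(); save(crop(im,500,600,230,330,6)[:600],'c11.png')"
```

```text
t: 6.83
tool_pos: [441.9, 260.8, 84.3]
ee_rot: [[0.25, -0.87, 0.425], [0.434, 0.493, 0.754], [-0.865, -0.004, 0.501]]
force: [-0.6, -0.2, -0.7]
width: 46.4
t: 7.25
tool_pos: [419.5, 221.3, 163.1]
ee_rot: [[0.242, -0.873, 0.424], [0.436, 0.488, 0.756], [-0.867, 0.002, 0.499]]
force: [1.5, 0.2, 0.7]
width: 81.8
tcp face a,b,h [-51.   -2.8 101.6] r 51.1 jaw -0.6 cen in tool y,z [ 3.7 51.1] F tool [-0.2 -1.2  1.2] M [ 0.    0.49 -0.03] w 81.8 q [-0.15 -0.84 -0.82  1.4   0.49  0.41] t 7.25
tcp face a,b,h [-51.5  -2.6  99.9] r 51.6 jaw -0.6 cen in tool y,z [ 3.5 51.7] F tool [ 0.5 -0.3 -0.1] M [-0.04  0.48 -0.  ] w 84.7 q [-0.15 -0.84 -0.82  1.39  0.49  0.41] t 7.3
```

View pics/w11.png

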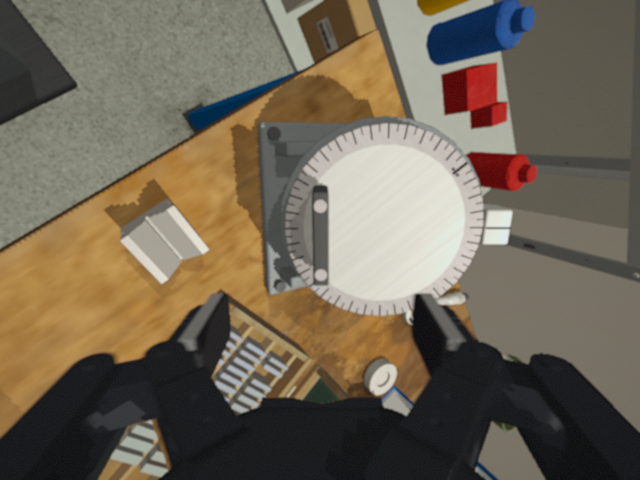

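```bash
python3 - <<'E'
from h import *
im=cv2.imread("pics/w11.png")[:,:,::-1].copy(); W=cam("wrist"); print(arm.sense()["qpos"])
for yd in (60,61.4,62.5):
    Cf,k,sd,c=facefit(im,W,(278,484,112,320),C,np.radians(yd)); print(yd,Cf.round(1),k,sd.round(2))
save(crop(im,440,520,150,250,6)[:600],'c11.png');save(crop(im,275,365,170,300,4.5)[:600],'c11b.png')
E
```

```text
[-0.14816193 -0.84122437 -0.81842979  1.39477545  0.48548967  0.41262428]
60 [452.9 307.8 125.7] 18 2.8
61.4 [452.8 307.3 126.1] 18 2.73
62.5 [452.7 306.9 126.5] 18 2.67
```

View pics/c11.png

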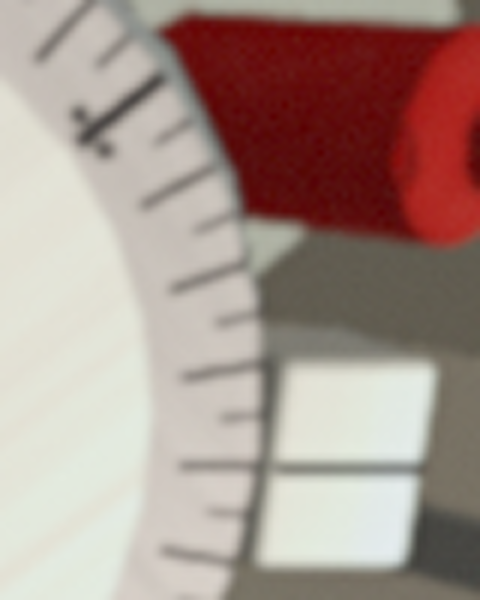

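View pics/c11b.png

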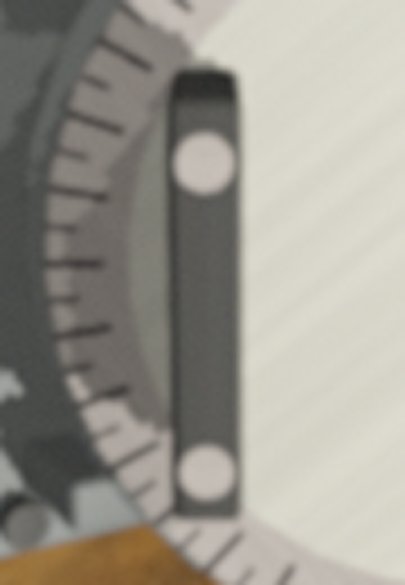

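```bash
python3 - <<'E'
from h import *
W=cam("wrist");u,v,n=stand(YAW)
def pl(x,y,h):
    d=onplane(W,x,y,P=C+n*h,N=n)-C; return np.round([d@u,d@v],1)
for x,y in [(204,163),(206,472),(205,98),(207,517),(172,300),(240,300)]: print(pl(275+x/4.5,170+y/4.5,36))
for x,y in [(280,467),(420,467),(180,466),(262,466),(125,110)]: print("idx",pl(440+x/6,150+y/6,0), np.degrees(np.arctan2(*pl(440+x/6,150+y/6,0)[::-1])))
im=cv2.imread("pics/w11.png")[:,:,::-1].copy()
g=cv2.cvtColor(im,cv2.COLOR_RGB2HSV);print(g[220,290],g[220,282],g[130,390],g[115,390])
E
```

```text
[-52.9  26.1]
[-53.2 -25.8]
[-52.6  36.3]
[-53.1 -34. ]
[-58.3   4. ]
[-47.4   3.9]
idx [83.5 -1.1] -0.7547510410714027
idx [102.7  -1.3] -0.725224299059252
idx [69.8 -0.8] -0.6566563998281544
idx [81.  -0.9] -0.6365935759634865
idx [56.8 47.4] 39.84523586925379
[ 9 20 90] [45  6 79] [ 13  19 188] [ 17 134 168]
```

```bash
sed -i 's/^YAW=.*/YAW=np.radians(60.7); C=np.array([462.5,306,100.6])/' h.py; python3 - <<'E'
from h import *
plan([445,160,215],down(np.radians(45)),w=8.5)
T=cam("top")
for p in [(236,262),(315,262),(268,215)]: print(onplane(T,*p,20))
E
```

```text
rows 5 rot/row [ 3.1  5.9 -0.8] dist [ 25.5 -61.7  53.6]
[[3.1,5.9,-0.8],[-1.3,-1,-0.2],8.5]
[[3.1,5.9,-0.8],[-1.3,-1.1,-0.3],8.5]
[[3.1,5.9,-0.8],[-1.3,-1.1,-0.3],8.5]
[[3.1,5.9,-0.8],[-1.2,-1.2,-0.4],8.5]
[[3.1,5.9,-0.8],[-1.1,-1.2,-0.5],8.5]
[528.86976086 228.43484731  20.        ]
[516.39118721 -52.05497164  20.        ]
[731.30740668 118.65760465  20.        ]
```

```bash
python3 -m creep '[[[3,6,-0.8],[-1,-1,-0.2],8.5],[[3,6,-0.8],[-1.3,-1.1,-0.3],8.5],[[3.1,6,-0.8],[-1.4,-1.1,-0.3],8.5],[[3.1,6,-0.8],[-1.4,-1.2,-0.4],8.5],[[3.1,6,-0.8],[-1.3,-1.2,-0.5],8.5]]'; python3 - <<'E'
from h import *
print(arm.sense()["qpos"])
plan([440,-400,200],down(np.radians(33)),w=8.5)
E
```

```text
t: 7.72
tool_pos: [443.0, 157.8, 210.6]
ee_rot: [[-0.017, -0.699, 0.715], [-0.019, 0.715, 0.699], [-1.0, -0.002, -0.025]]
force: [-1.1, -1.0, 0.5]
width: 85.0
[ 0.07586315 -0.26343086 -0.25114975  1.60133506 -0.017907    0.87224775]
rows 14 rot/row [ 0.8 -0.1  0. ] dist [  -3.  -557.8  -10.6]
[[0.8,-0.1,0],[0.2,-2.8,-2.8],8.5]
[[0.8,-0.1,0],[0.1,-2.9,-2.8],8.5]
[[0.8,-0.1,0],[0.1,-2.9,-2.7],8.5]
[[0.8,-0.1,0],[0.1,-2.9,-2.7],8.5]
[[0.8,-0.1,0],[0.1,-3,-2.6],8.5]
[[0.8,-0.1,0],[0.1,-3,-2.6],8.5]
[[0.8,-0.1,0],[0.1,-3.1,-2.5],8.5]
[[0.8,-0.1,0],[0.1,-3.1,-2.5],8.5]
[[0.8,-0.1,0],[0.1,-3.1,-2.5],8.5]
[[0.8,-0.1,0],[0.1,-3.2,-2.4],8.5]
```

```bash
python3 -m creep '[[[0.8,0,0],[0,-2.8,-2.8],8.5],[[0.8,0,0],[0,-2.9,-2.8],8.5],[[0.8,0,0],[0,-2.9,-2.7],8.5],[[0.8,0,0],[0,-2.9,-2.7],8.5],[[0.8,0,0],[0,-3,-2.6],8.5]]';python3 -m creep '[[[0.8,0,0],[0.1,-3,-2.6],8.5],[[0.8,0,0],[0.1,-3.1,-2.5],8.5],[[0.8,0,0],[0.1,-3.1,-2.5],8.5],[[0.8,0,0],[0.1,-3.1,-2.5],8.5],[[0.8,0,0],[0.1,-3.2,-2.4],8.5]]'; python3 - <<'E'
from h import *
print(arm.sense()["qpos"])
plan([440,-390,200],down(np.radians(33)),w=8.5)
E
```

```text
t: 8.13
tool_pos: [447.3, -35.7, 204.8]
ee_rot: [[-0.038, -0.662, 0.748], [-0.023, 0.749, 0.662], [-0.999, 0.008, -0.044]]
force: [1.1, -0.6, 0.0]
width: 85.0
t: 8.55
tool_pos: [450.3, -243.2, 200.1]
ee_rot: [[-0.037, -0.607, 0.793], [-0.024, 0.794, 0.607], [-0.999, 0.004, -0.044]]
force: [1.0, 0.7, 0.4]
width: 85.0
[-0.72372679 -0.14066097 -0.16270327  1.56082517 -0.04205838  0.19434268]
rows 4 rot/row [ 1.1 -0.6 -0. ] dist [-1.030e+01 -1.468e+02 -1.000e-01]
[[1.1,-0.6,-0],[0.1,-2.8,-2.4],8.5]
[[1.1,-0.6,-0],[0.1,-2.8,-2.4],8.5]
[[1.1,-0.6,-0],[0.1,-2.8,-2.3],8.5]
[[1.1,-0.6,-0],[0,-2.9,-2.3],8.5]
```

```bash
python3 -m creep '[[[1.1,-0.6,0],[0.1,-2.8,-2.4],8.5],[[1.1,-0.6,0],[0.1,-2.8,-2.4],8.5],[[1.1,-0.6,0],[0.1,-2.8,-2.3],8.5],[[1.1,-0.6,0],[0,-2.9,-2.3],8.5],[[0,0,0],[0,0,0],8.5]]'; python3 - <<'E'
from h import *
W,im=shot("w12.png"); print(arm.sense()["tool_pos"])
E
```

```text
t: 8.97
tool_pos: [438.5, -402.9, 192.6]
ee_rot: [[-0.001, -0.538, 0.843], [0.001, 0.843, 0.538], [-1.0, 0.001, -0.001]]
force: [0.1, -0.4, -1.1]
width: 85.1
[ 438.8875495  -400.27671988  192.68579247]
```

View pics/w12.png

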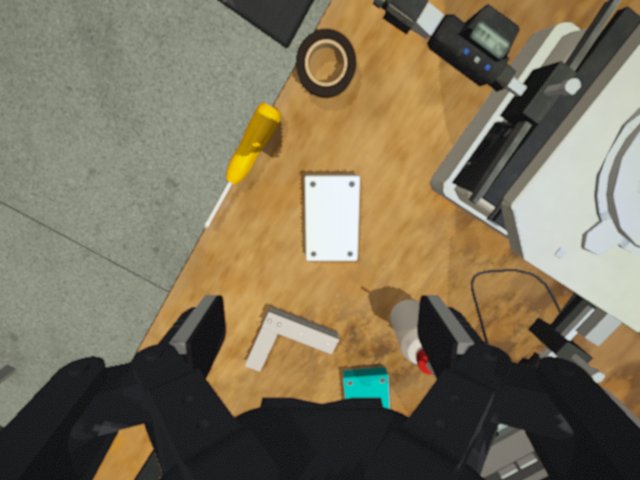

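```bash
python3 - <<'E'
from h import *
im=cv2.imread("pics/w12.png")[:,:,::-1].copy(); W=cam("wrist")
r,c,b=plate(im,W,0,16,(0,0,200),(180,40,255),(295,370,165,275)); print(r)
# holes
g=cv2.cvtColor(im,cv2.COLOR_RGB2GRAY)[165:275,300:365]; m=(g<150).astype(np.uint8); m[:8]=0
H=[onplane(W,x,y,16)[:2] for x,y in [(313,184),(351,184),(313,254),(350,254)]]; print(np.mean(H,0),H)
p=np.array([*r[0],200]); plan([*np.mean(H,0),150],down(np.radians(32.5)),w=8.5)
E
```

```text
((451.9833679199219, -401.8356628417969), (55.613800048828125, 91.04935455322266), 32.596351623535156)
[ 452.24068109 -402.33216805] [array([ 415.33725721, -380.84170971]), array([ 448.07653907, -359.9059653 ]), array([ 455.80002166, -445.15014   ]), array([ 489.74890643, -423.43085718])]
rows 2 rot/row [ 0.1 -0.  -0.1] dist [ 13.4  -2.1 -42.7]
[[0.1,-0,-0.1],[2.1,-0.5,0.5],8.5]
[[0.1,-0,-0.1],[2.1,-0.4,0.5],8.5]
```

```bash
python3 -m creep '[[[0.1,0,0],[3.5,-0.5,0.5],8.5],[[0.1,0,0],[3.5,-0.5,0.5],8.5],[[0,0,0],[3.5,0,0],8.5],[[0,0,0],[3,0,0],8.5],[[0,0,0],[1.5,0,0],8.5]]'; python3 - <<'E'
from h import *
plan([452.1,-402,3],down(np.radians(32.6)),w=8.5,dp=2)
E
```

```text
t: 9.43
tool_pos: [457.2, -403.4, 39.8]
ee_rot: [[0.004, -0.537, 0.843], [-0.006, 0.843, 0.537], [-1.0, -0.007, 0.001]]
force: [1.0, 0.7, -0.4]
width: 85.3
rows 1 rot/row [-0.1  0.   0.4] dist [ -5.1   1.4 -36.8]
[[-0.1,0,0.4],[3.68,0.42,-0.36],8.5]
```

```bash
python3 -m creep '[[[0,0,0.4],[1.5,0.3,-0.3],8.5],[[0,0,0],[1.2,0.1,-0.1],8.5],[[0,0,0],[1,0,0],8.5]]'; python3 - <<'E'
from h import *
plan([452.1,-402,3],down(np.radians(32.6)),w=8.5,dp=2); W,im=shot("w13.png")
E
```

```text
t: 9.68
tool_pos: [451.6, -397.6, -2.9]
ee_rot: [[-0.002, -0.541, 0.841], [0.004, 0.841, 0.541], [-1.0, 0.004, 0.001]]
force: [-1.2, 0.4, 0.4]
width: 85.1
rows 1 rot/row [ 0.1  0.  -0.2] dist [ 0.5 -4.4  5.9]
[[0.1,0,-0.2],[-0.59,-0.39,-0.2],8.5]
```

View pics/w13.png

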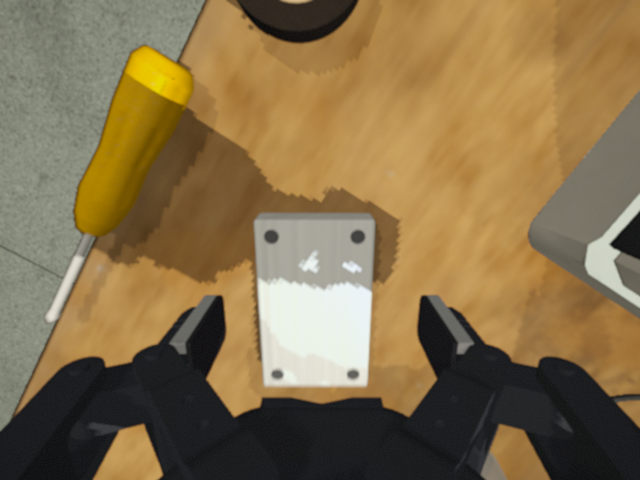

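```bash
python3 -m creep '[[[0,0,0],[-0.4,-0.4,-0.2],8.5],[[0,0,0],[0,0,0],7],[[0,0,0],[0,0,0],5],[[0,0,0],[0,0,0],5],[[0,0,0],[0,0,0],5]]' 50; python3 -m creep '[[[0,0,0],[0,0,0],5],[[0,0,0],[0,0,0],5]]'; python3 - <<'E'
from h import *
plan([452.1,-402,3],down(np.radians(32.6)),w=8.5,dp=2); W,im=shot("w14.png")
E
```

```text
t: 10.15
tool_pos: [453.3, -403.7, 3.1]
ee_rot: [[0.0, -0.541, 0.841], [0.002, 0.841, 0.541], [-1.0, 0.001, 0.001]]
force: [-1.5, 0.8, 0.4]
width: 49.9
t: 10.32
tool_pos: [453.9, -404.7, 4.7]
ee_rot: [[0.002, -0.54, 0.841], [-0.0, 0.841, 0.54], [-1.0, -0.001, 0.001]]
force: [-0.2, -0.9, 0.5]
width: 50.0
rows 1 rot/row [0.1 0.1 0.1] dist [-1.8  2.7 -1.7]
[[0.1,0.1,0.1],[0.17,0.33,-0.01],8.5]
```

View pics/w14.png

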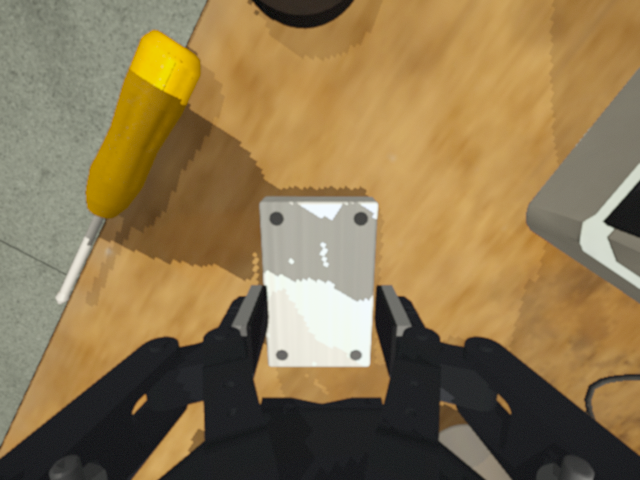

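```bash
python3 -m creep '[[[0,0,0],[0.2,0.2,0],4.6]]'; python3 - <<'E'
from h import *
W,im=shot("w15.png"); st()
E
```

```text
t: 10.45
tool_pos: [453.2, -403.6, 3.2]
ee_rot: [[0.002, -0.54, 0.841], [-0.001, 0.841, 0.54], [-1.0, -0.002, 0.001]]
force: [-1.5, 0.2, -0.2]
width: 45.9
tcp face a,b,h [-588.5 -338.4  226.5] r 678.9 jaw -31.5 cen in tool y,z [591.  391.4] F tool [-0.   0.3  0.8] M [0.   0.03 0.01] w 46.3 q [-0.94  0.19 -0.19  1.19  0.    0.06] t 10.5
```

View pics/w15.png

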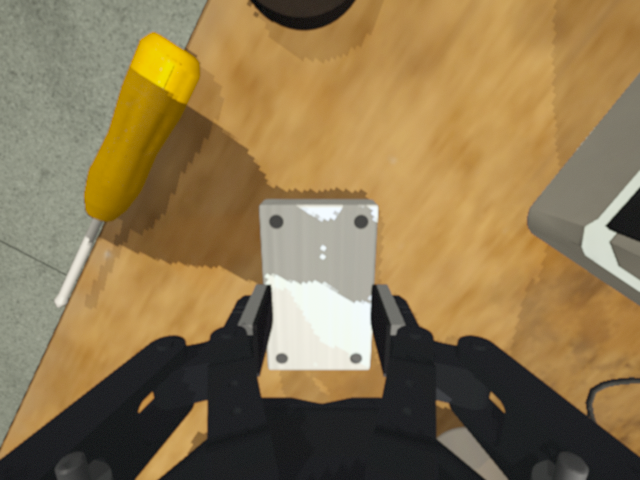

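```bash
python3 -m creep '[[[0,0,0],[0,0.1,0],6.6],[[0,0,0],[0,0,0],6.6],[[0,0,0],[0,0,0],6.6]]'; python3 -m creep '[[[0,0,0],[0.5,0.1,0],6.6],[[0,0,0],[0.3,0,0],6.6]]';  python3 - <<'E'
from h import *
W,im=shot("w16.png"); st(); plan([452.1,-402,-8],down(np.radians(32.6)),w=6.6,dp=2)
E
```

```text
t: 10.75
tool_pos: [451.8, -401.2, 1.9]
ee_rot: [[0.001, -0.541, 0.841], [0.0, 0.841, 0.541], [-1.0, -0.0, 0.001]]
force: [-0.4, 0.3, 0.1]
width: 66.3
t: 10.92
tool_pos: [451.5, -400.6, -6.1]
ee_rot: [[0.001, -0.541, 0.841], [-0.0, 0.841, 0.541], [-1.0, -0.001, 0.001]]
force: [0.1, 0.3, -0.6]
width: 66.0
tcp face a,b,h [-591.8 -336.   218. ] r 680.6 jaw -31.5 cen in tool y,z [588.2 391.4] F tool [-0.7  0.5 -0.7] M [ 0.01 -0.01  0.04] w 66.3 q [-0.94  0.19 -0.21  1.17  0.    0.06] t 10.9667
rows 1 rot/row [0.1 0.1 0. ] dist [ 0.8 -1.6 -1.4]
[[0.1,0.1,0],[0.14,-0.17,-0.02],6.6]
```

View pics/w16.png

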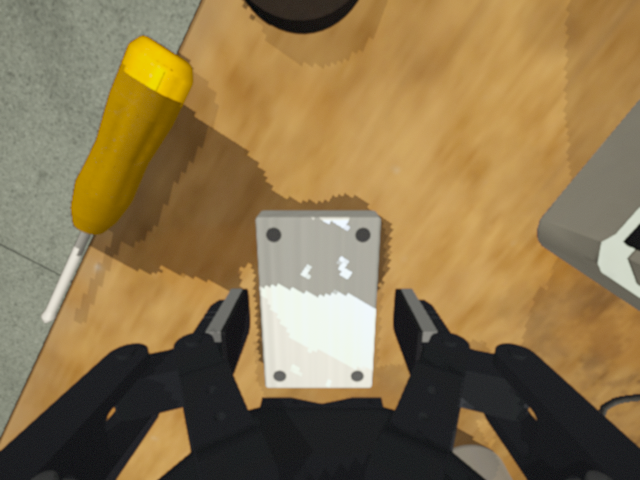

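```bash
python3 -m creep '[[[0,0,0],[0.4,-0.1,0],6.6],[[0,0,0],[0.3,0,0],6.6]]'; python3 -m creep '[[[0,0,0],[0.2,0,0],6.6],[[0,0,0],[0,0,0],6.6]]';  python3 - <<'E'
from h import *
W,im=shot("w17.png"); st(); plan([452.1,-402,-12],down(np.radians(32.6)),w=6.6,dp=2)
E
```

```text
t: 11.13
tool_pos: [452.0, -401.5, -14.0]
ee_rot: [[0.001, -0.541, 0.841], [-0.0, 0.841, 0.541], [-1.0, -0.001, 0.001]]
force: [-0.5, 0.6, 0.1]
width: 65.9
t: 11.3
tool_pos: [451.6, -401.0, -17.4]
ee_rot: [[0.001, -0.541, 0.841], [0.001, 0.841, 0.541], [-1.0, 0.001, 0.001]]
force: [0.0, 0.1, -0.2]
width: 66.0
tcp face a,b,h [-597.5 -336.6  208.9] r 685.8 jaw -31.5 cen in tool y,z [589.1 391.4] F tool [ 0.   1.3 -0. ] M [ 0.01  0.   -0.03] w 66.2 q [-0.94  0.2  -0.21  1.16  0.    0.06] t 11.35
rows 1 rot/row [ 0.1  0.1 -0. ] dist [ 0.4 -0.9  5.2]
[[0.1,0.1,-0],[-0.52,-0.1,-0.01],6.6]
```

View pics/w17.png

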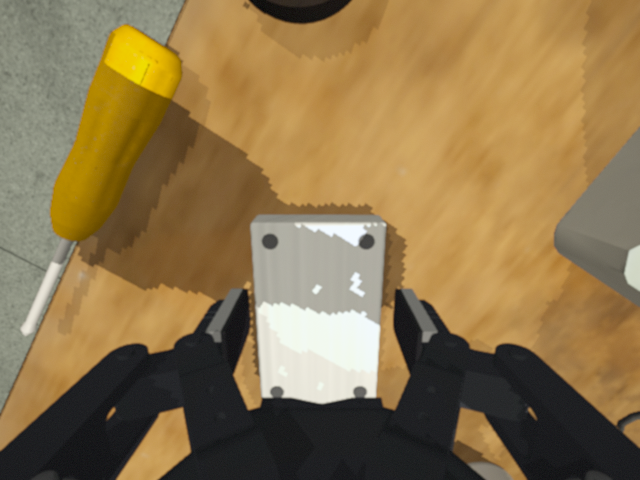

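```bash
python3 -m creep '[[[0,0,0],[0,0,0],5.5],[[0,0,0],[0,0,0],5],[[0,0,0],[0,0,0],5],[[0,0,0],[0,0,0],5]]' 30;  python3 - <<'E'
from h import *
W,im=shot("w18.png"); st()
E
```

```text
t: 11.68
tool_pos: [451.7, -401.4, -16.8]
ee_rot: [[0.001, -0.54, 0.841], [0.0, 0.841, 0.54], [-1.0, 0.0, 0.001]]
force: [0.5, -0.1, -1.8]
width: 55.0
tcp face a,b,h [-597.5 -336.7  209.3] r 685.9 jaw -31.5 cen in tool y,z [589.3 391.5] F tool [ 0.6  0.2 -0.2] M [-0.   -0.02  0.01] w 54.8 q [-0.94  0.2  -0.21  1.16  0.    0.06] t 11.7333
```

View pics/w18.png

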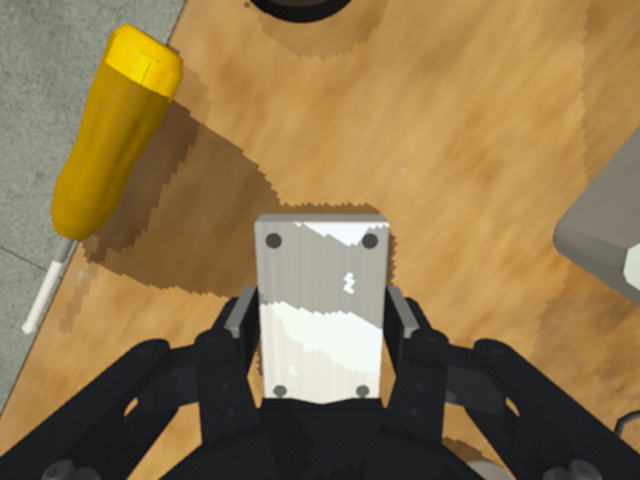

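```bash
python3 -m creep '[[[0,0,0],[0,0,0],6.2],[[0,0,0],[0,0,0],6.2],[[0,0,0],[0.3,0,0],6.2],[[0,0,0],[0.2,0,0],6.2],[[0,0,0],[0,0,0],6.2]]' ; python3 -c "
from h import *
st(); print(arm.sense()['force'])"; python3 -m creep '[[[0,0,0],[0.2,0,0],6.2],[[0,0,0],[0.1,0,0],6.2],[[0,0,0],[0,0,0],6.2]]'; python3 -c "
from h import *
st(); print(arm.sense()['force'])"
```

```text
t: 12.15
tool_pos: [451.9, -401.7, -21.9]
ee_rot: [[0.001, -0.541, 0.841], [-0.0, 0.841, 0.541], [-1.0, -0.001, 0.001]]
force: [-0.8, -0.0, -0.3]
width: 62.0
tcp face a,b,h [-600.2 -337.1  205.1] r 688.4 jaw -31.5 cen in tool y,z [589.6 391.5] F tool [ 0.2  0.4 -0.7] M [-0.    0.    0.02] w 62.0 q [-0.94  0.21 -0.22  1.15  0.    0.06] t 12.15
[-0.77892622 -0.04651766 -0.25011536]
t: 12.4
tool_pos: [451.9, -401.5, -25.5]
ee_rot: [[0.001, -0.541, 0.841], [-0.0, 0.841, 0.541], [-1.0, -0.001, 0.001]]
force: [0.1, 0.1, -0.5]
width: 62.0
tcp face a,b,h [-601.9 -337.   201.9] r 689.8 jaw -31.5 cen in tool y,z [589.5 391.5] F tool [0.5 0.  0.1] M [-0.07 -0.01 -0.01] w 62.0 q [-0.94  0.21 -0.22  1.14  0.    0.06] t 12.4
[ 0.10961834  0.08143218 -0.50822213]
```

```bash
python3 -m creep '[[[0,0,0],[0,0,0],5],[[0,0,0],[0,0,0],5],[[0,0,0],[0,0,0],5],[[0,0,0],[0,0,0],5]]' 60;  python3 - <<'E'
from h import *
W,im=shot("w19.png"); st(); print(arm.sense()['force'],arm.sense()["tool_pos"])
E
```

```text
t: 12.73
tool_pos: [451.9, -401.6, -25.2]
ee_rot: [[0.001, -0.54, 0.841], [-0.0, 0.841, 0.54], [-1.0, -0.001, 0.001]]
force: [0.4, 0.3, -0.2]
width: 54.7
tcp face a,b,h [-601.8 -337.   202.2] r 689.8 jaw -31.5 cen in tool y,z [589.6 391.4] F tool [ 0.3 -0.2  0.2] M [ 0.06 -0.02 -0.04] w 54.4 q [-0.94  0.21 -0.22  1.14  0.    0.06] t 12.7833
[ 0.28963894 -0.06173059 -0.31534972] [ 451.84509399 -401.64008774  -25.17283165]
```

View pics/w19.png

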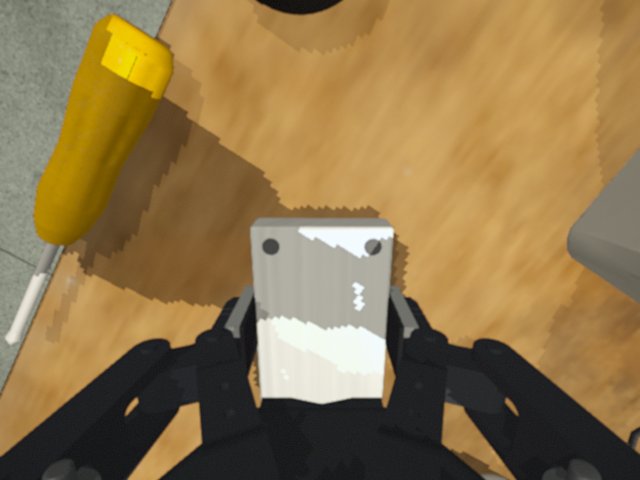

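```bash
python3 -m creep '[[[0,0,0],[-1,0,0],5],[[0,0,0],[-2.5,0,0],5],[[0,0,0],[-4,0,0],5],[[0,0,0],[-4,0,0],5],[[0,0,0],[-4,0,0],5]]';  python3 - <<'E'
from h import *
W,im=shot("w20.png"); s=viewer.get_image("side"); save(crop(s,290,520,200,400,3),"s20.png"); st(); print(arm.sense()['force'],arm.sense()["tool_pos"])
plan([450,120,225],down(np.radians(-15)),w=5)
E
```

```text
t: 13.2
tool_pos: [446.4, -394.3, 124.2]
ee_rot: [[-0.012, -0.54, 0.841], [0.018, 0.841, 0.54], [-1.0, 0.022, -0.001]]
force: [0.2, -0.8, -2.6]
width: 54.7
tcp face a,b,h [-522.2 -333.4  337. ] r 619.6 jaw -31.5 cen in tool y,z [585.4 391.7] F tool [ 1.4 -1.2 -0.5] M [-0.01 -0.11 -0.09] w 54.2 q [-0.94  0.12 -0.03  1.43  0.    0.06] t 13.3
[ 0.25498803 -1.25178461 -1.40230558] [ 449.48114595 -398.49751791  131.38727892]
rows 14 rot/row [ 3.4 -0.  -0. ] dist [5.000e-01 5.185e+02 9.360e+01]
[[3.4,-0,-0],[-0.6,3.1,2],5]
[[3.4,-0,-0],[-0.6,3.2,1.8],5]
[[3.4,-0,-0],[-0.6,3.3,1.6],5]
[[3.4,-0,-0],[-0.6,3.4,1.4],5]
[[3.4,-0,-0],[-0.6,3.5,1.2],5]
[[3.4,-0,-0],[-0.6,3.6,1],5]
[[3.4,-0,-0],[-0.7,3.6,0.8],5]
[[3.4,-0,-0],[-0.7,3.7,0.6],5]
[[3.4,-0,-0],[-0.7,3.7,0.4],5]
[[3.4,-0,-0],[-0.7,3.7,0.1],5]
```

View pics/s20.png

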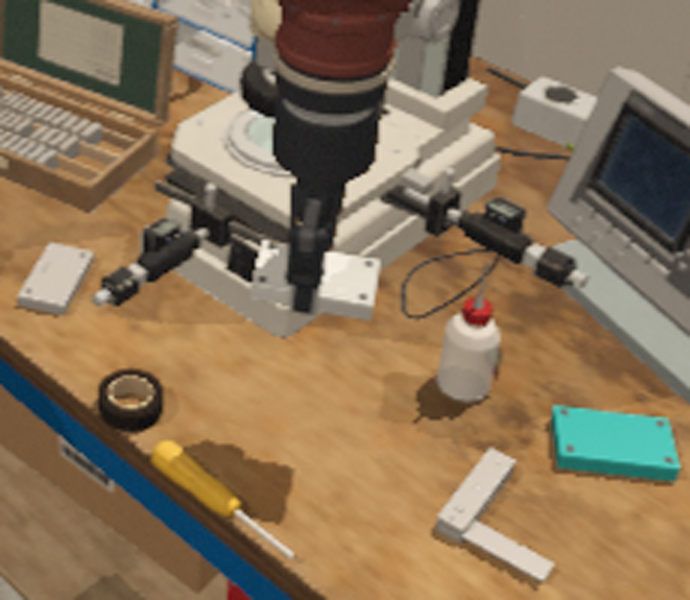

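```bash
python3 - <<'E'
from h import *
S=cam("side");s=arm.sense();p=s["tool_pos"];R=s["ee_rot"]
for off in (0,-10,-20,-25,-30): print(off,proj(S,p+R@[off,0,-34]),proj(S,p+R@[off,0,-28]))
E
```

```text
0 [389.63273247 314.0657245 ] [390.01009906 312.32304377]
-10 [389.97239353 310.81474779] [390.35019482 309.07801213]
-20 [390.31576491 307.52825886] [390.69398798 305.79770166]
-25 [390.48886101 305.87151496] [390.86728998 304.14413659]
-30 [390.66290772 304.20567261] [391.04153917 302.48153391]
```

```bash
python3 -m creep '[[[3.4,0,0],[-1.2,3.1,2],5],[[3.4,0,0],[-1.2,3.2,1.8],5],[[3.4,0,0],[-0.8,3.3,1.6],5],[[3.4,0,0],[-0.8,3.4,1.4],5],[[3.4,0,0],[-0.6,3.5,1.2],5]]';python3 -m creep '[[[3.4,0,0],[-0.6,3.6,1],5],[[3.4,0,0],[-0.6,3.6,0.8],5],[[3.4,0,0],[-0.5,3.7,0.6],5],[[3.4,0,0],[-0.5,3.7,0.4],5],[[3.4,0,0],[-0.5,3.7,0.1],5]]';  python3 - <<'E'
from h import *
st(); print(arm.sense()["tool_pos"])
plan([450,160,225],down(np.radians(-22)),w=5)
E
```

```text
t: 13.72
tool_pos: [448.3, -214.5, 178.0]
ee_rot: [[-0.006, -0.251, 0.968], [0.008, 0.968, 0.251], [-1.0, 0.009, -0.004]]
force: [0.8, 0.3, -2.9]
width: 54.7
t: 14.13
tool_pos: [450.9, -19.8, 207.4]
ee_rot: [[-0.006, 0.06, 0.998], [0.009, 0.998, -0.06], [-1.0, 0.008, -0.006]]
force: [1.5, -0.8, -3.0]
width: 54.7
tcp face a,b,h [-197.6 -149.3  237.4] r 247.7 jaw -67.4 cen in tool y,z [325.1  -7.4] F tool [ 3.  -0.8  1.5] M [-0.03 -0.1  -0.01] w 54.7 q [-0.34 -0.34 -0.32  1.6   0.01  1.29] t 14.1333
[450.88250223 -19.83574622 207.36910969]
rows 5 rot/row [ 3.7 -0.1 -0.1] dist [ -0.9 179.8  17.6]
[[3.7,-0.1,-0.1],[-0.3,3.6,-0.2],5]
[[3.7,-0.1,-0.1],[-0.3,3.6,-0.5],5]
[[3.7,-0.1,-0.1],[-0.3,3.5,-0.7],5]
[[3.7,-0.1,-0.1],[-0.3,3.5,-0.9],5]
[[3.7,-0.1,-0.1],[-0.3,3.4,-1.1],5]
```

```bash
python3 -m creep '[[[3.7,0,0],[-0.5,3.6,-0.2],5],[[3.7,0,0],[-0.5,3.6,-0.5],5],[[3.7,0,0],[-0.5,3.5,-0.7],5],[[3.7,0,0],[-0.5,3.5,-0.9],5],[[3.7,0,0],[-0.3,3.4,-1.1],5]]';  python3 - <<'E'
from h import *
st(); print(arm.sense()["tool_pos"])
print(fp(8,0,40));plan(fp(8,0,40),onface(YAW,-np.pi/2),w=5)
E
```

```text
t: 14.55
tool_pos: [448.8, 169.5, 233.2]
ee_rot: [[-0.005, 0.389, 0.921], [0.009, 0.921, -0.389], [-1.0, 0.006, -0.008]]
force: [0.9, -0.1, -2.0]
width: 54.9
tcp face a,b,h [-42.6 -54.8 177.7] r 69.4 jaw -84.7 cen in tool y,z [130.2 -39.5] F tool [2.  0.2 0.9] M [ 0.04 -0.16  0.02] w 54.9 q [ 0.08 -0.25 -0.2   1.63  0.01  2.05] t 14.55
[448.77386607 169.51031221 233.23488851]
[456.10289205 294.6004877  139.24101615]
rows 5 rot/row [ 1.2 -0.4  5.9] dist [  7.3 125.1 -94. ]
[[1.2,-0.4,5.9],[1.9,2.3,-0.8],5]
[[1.2,-0.4,5.9],[2.1,2.1,-0.9],5]
[[1.2,-0.4,5.9],[2.3,1.9,-0.9],5]
[[1.2,-0.4,5.9],[2.5,1.6,-1],5]
[[1.2,-0.4,5.9],[2.6,1.3,-1.1],5]
```

```bash
python3 -m creep '[[[1.2,-0.4,6],[1.7,2.3,-0.8],5],[[1.2,-0.4,6],[2,2.1,-0.9],5],[[1.2,-0.4,6],[2.2,1.9,-0.9],5],[[1.2,-0.4,6],[2.4,1.6,-1],5],[[1.2,-0.4,6],[2.4,1.3,-1.1],5]]';  python3 - <<'E'
from h import *
W,im=shot("w21.png");st(); print(arm.sense()["tool_pos"])
plan(fp(6,0,5),onface(YAW,-np.pi/2),w=5)
E
```

```text
t: 14.97
tool_pos: [456.7, 306.7, 149.3]
ee_rot: [[0.249, 0.413, 0.876], [0.459, 0.746, -0.482], [-0.853, 0.522, -0.004]]
force: [0.2, 1.0, -3.0]
width: 54.5
tcp face a,b,h [13.4 13.7 32.7] r 19.2 jaw -90.2 cen in tool y,z [-14.1  14.5] F tool [ 15.2 -12.2  -7.5] M [ 0.01  0.52 -1.57] w 54.6 q [ 0.07 -0.68 -0.79  1.16  0.46  2.23] t 15.0167
[448.20612891 308.58204583 135.61728981]
rows 1 rot/row [-0.2 -1.2 -1.3] dist [ 15.6  -0.2 -27.7]
[[-0.2,-1.2,-1.3],[2.7,-0.8,1.4],5]
```

View pics/w21.png

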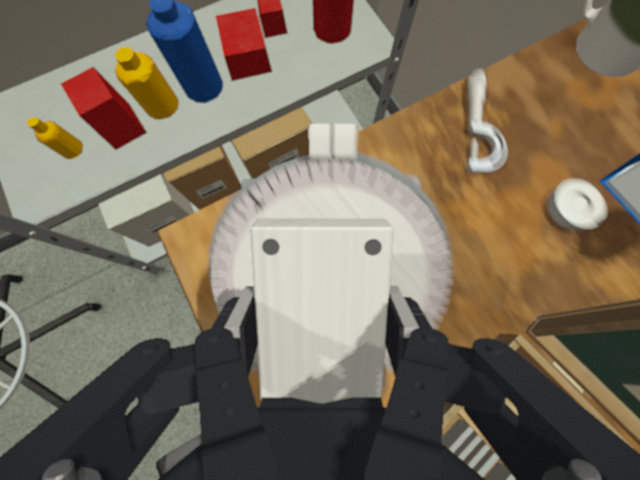

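```bash
python3 -m creep '[[[0,0,0],[-0.5,0,0],5],[[0,0,0],[0,0,0],5]]';  python3 - <<'E'
from h import *
W,im=shot("w22.png");st(); print(arm.sense()["tool_pos"])
plan(fp(6,0,5),onface(YAW,-np.pi/2),w=5)
E
```

```text
t: 15.18
tool_pos: [439.8, 306.4, 130.0]
ee_rot: [[0.225, 0.427, 0.876], [0.464, 0.743, -0.482], [-0.857, 0.515, -0.031]]
force: [0.3, -0.4, -1.8]
width: 54.6
tcp face a,b,h [ 5.7 19.6 31.1] r 20.4 jaw -90.5 cen in tool y,z [-6.  20.5] F tool [ 3.1 -2.4 -0.9] M [ 0.03  0.05 -0.86] w 54.4 q [ 0.07 -0.69 -0.8   1.17  0.46  2.22] t 15.2333
[440.23369732 306.28473869 130.36308743]
rows 1 rot/row [-0.5 -1.7 -1. ] dist [ 23.6   2.1 -22.4]
[[-0.5,-1.7,-1],[2.5,0,2],5]
```

View pics/w22.png

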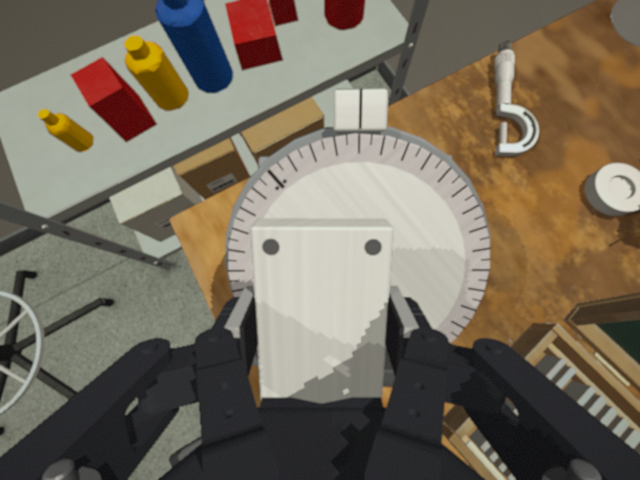

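```bash
python3 -m creep '[[[-0.5,-1.7,-1],[0.5,0,1],5],[[0,0,0],[0.5,0,0.8],5],[[0,0,0],[0,0,0],5],[[0,0,0],[0,0,0],5]]';  python3 - <<'E'
from h import *
st(); print(arm.sense()["tool_pos"])
plan(fp(6,0,0),onface(YAW,-np.pi/2),w=5,dp=2)
E
```

```text
t: 15.57
tool_pos: [461.8, 301.2, 125.3]
ee_rot: [[0.249, 0.422, 0.872], [0.433, 0.757, -0.49], [-0.867, 0.499, 0.006]]
force: [-0.6, -0.2, -2.6]
width: 54.5
tcp face a,b,h [ 8.4 -1.7 23.7] r 8.6 jaw -89.9 cen in tool y,z [-8.4 -1.9] F tool [ 2.  -1.7 -0.5] M [-0.04  0.06 -0.78] w 54.5 q [ 0.08 -0.64 -0.78  1.12  0.42  2.23] t 15.5667
[461.76402495 301.19818581 125.31649751]
rows 1 rot/row [0.1 0.3 0.1] dist [  3.3   9.3 -21.7]
[[0.1,0.3,0.1],[2.37,-0.24,-0.18],5]
```

```bash
python3 -m creep '[[[0.1,0.3,0],[0.8,-0.1,-0.1],5],[[0,0,0],[0.8,-0.1,-0.1],5],[[0,0,0],[0.6,0,0],5],[[0,0,0],[0,0,0],5],[[0,0,0],[0,0,0],5]]';  python3 - <<'E'
from h import *
W,im=shot("w23.png")
st(); print(arm.sense()["tool_pos"])
plan(fp(6,0,-20),onface(YAW,-np.pi/2),w=5,dp=2)
E
```

```text
t: 15.98
tool_pos: [465.9, 311.3, 105.5]
ee_rot: [[0.245, 0.423, 0.872], [0.435, 0.756, -0.489], [-0.866, 0.5, 0.001]]
force: [-0.2, -0.6, -2.4]
width: 54.4
tcp face a,b,h [ 7.7 -0.3  1.1] r 7.7 jaw -90.0 cen in tool y,z [-7.7 -0.3] F tool [ 4.  -1.9  0.3] M [ 0.01  0.03 -0.77] w 54.7 q [ 0.1  -0.61 -0.79  1.07  0.42  2.25] t 16.0333
[465.75807275 311.22291155 105.43633781]
rows 1 rot/row [0.  0.1 0. ] dist [  4.2   8.  -19.2]
[[0,0.1,0],[2.11,-0.17,-0.03],5]
```

View pics/w23.png

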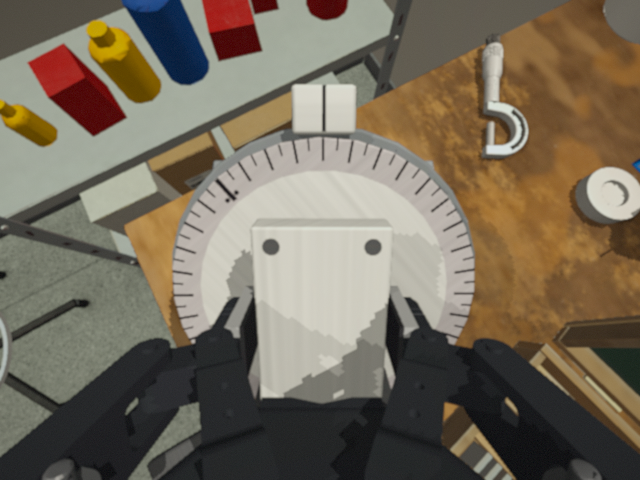

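```bash
python3 -m creep '[[[0,0,0],[0.7,-0.1,0],5],[[0,0,0],[0.6,0,0],5],[[0,0,0],[0.5,0,0],5],[[0,0,0],[0,0,0],5]]';  python3 - <<'E'
from h import *
st()
E
python3 -m creep '[[[0,0,0],[0.2,0,0],5],[[0,0,0],[0,0,0],5]]';  python3 - <<'E'
from h import *
st()
plan(fp(6,0,-25),onface(YAW,-np.pi/2),w=5,dp=2)
E
```

```text
t: 16.37
tool_pos: [470.3, 318.9, 88.1]
ee_rot: [[0.246, 0.423, 0.872], [0.435, 0.756, -0.489], [-0.866, 0.5, 0.002]]
force: [-0.5, -1.5, -2.6]
width: 54.4
tcp face a,b,h [  6.8  -0.4 -18.3] r 6.8 jaw -89.9 cen in tool y,z [-6.8 -0.4] F tool [ 1.5 -2.6  0.3] M [-0.06  0.03 -0.73] w 54.4 q [ 0.12 -0.57 -0.8   1.02  0.41  2.27] t 16.3667
t: 16.53
tool_pos: [470.4, 320.1, 85.6]
ee_rot: [[0.245, 0.423, 0.872], [0.435, 0.756, -0.489], [-0.866, 0.5, 0.001]]
force: [-0.2, -0.2, -2.9]
width: 54.7
tcp face a,b,h [  6.5  -0.  -21.1] r 6.5 jaw -89.9 cen in tool y,z [-6.5 -0. ] F tool [ 2.4 -1.6 -0.1] M [ 0.01 -0.03 -0.77] w 54.7 q [ 0.12 -0.57 -0.8   1.01  0.41  2.27] t 16.5333
rows 1 rot/row [0.1 0.  0. ] dist [ 0.7  1.3 -3.7]
[[0.1,0,0],[0.39,-0.05,-0],5]
```

```bash
python3 -m creep '[[[0,0,0],[0.2,0,0],5],[[0,0,0],[0,0,0],5]]';  python3 -c "
from h import *
st()"
python3 -m creep '[[[0,0,0],[0.2,0,0],5],[[0,0,0],[0,0,0],5]]';  python3 -c "
from h import *
st()"
```

```text
t: 16.7
tool_pos: [471.1, 321.0, 83.9]
ee_rot: [[0.245, 0.423, 0.872], [0.435, 0.756, -0.489], [-0.866, 0.5, 0.001]]
force: [-0.5, -0.2, -2.5]
width: 54.7
tcp face a,b,h [  6.6  -0.1 -23.1] r 6.6 jaw -89.9 cen in tool y,z [-6.6 -0.1] F tool [ 1.9 -1.6 -0.3] M [-0.06 -0.05 -0.71] w 54.7 q [ 0.12 -0.56 -0.8   1.    0.41  2.28] t 16.7
t: 16.87
tool_pos: [471.6, 321.1, 84.5]
ee_rot: [[0.246, 0.424, 0.872], [0.434, 0.756, -0.49], [-0.867, 0.499, 0.002]]
force: [-0.2, 0.1, -2.7]
width: 54.5
tcp face a,b,h [  7.2  -0.5 -22.7] r 7.2 jaw -90.0 cen in tool y,z [-7.3 -0.5] F tool [ 2.4 -1.4 -0.2] M [ 0.02 -0.02 -0.7 ] w 54.5 q [ 0.13 -0.56 -0.8   1.    0.41  2.28] t 16.8667
```

```bash
python3 -m creep '[[[0,0,0],[0.2,0,0],5],[[0,0,0],[0.1,0,0],5]]';  python3 -c "
from h import *
st()"
python3 -m creep '[[[0,0,0],[0.1,0,0],5],[[0,0,0],[0,0,0],5]]';  python3 -c "
from h import *
st()"
```

```text
t: 17.03
tool_pos: [472.4, 321.6, 84.3]
ee_rot: [[0.246, 0.425, 0.871], [0.433, 0.756, -0.491], [-0.867, 0.498, 0.002]]
force: [-19.0, -18.5, 15.7]
width: 54.8
tcp face a,b,h [  7.8  -0.9 -23.4] r 7.9 jaw -90.0 cen in tool y,z [-7.9 -0.9] F tool [-26.3 -14.2  -7.5] M [-0.23  2.17 -3.27] w 54.8 q [ 0.13 -0.56 -0.8   1.    0.41  2.28] t 17.0333
t: 17.2
tool_pos: [472.4, 321.4, 84.7]
ee_rot: [[0.246, 0.426, 0.871], [0.431, 0.756, -0.492], [-0.868, 0.496, 0.002]]
force: [0.4, 0.2, -2.5]
width: 54.8
tcp face a,b,h [  7.9  -1.1 -22.9] r 7.9 jaw -90.1 cen in tool y,z [-8. -1.] F tool [ 2.3 -0.9  0.2] M [-0.04 -0.02 -0.76] w 54.8 q [ 0.13 -0.56 -0.79  1.    0.41  2.28] t 17.2
```

```bash
python3 -m creep '[[[0,0,0],[-0.05,-0.3,-0.1],5],[[0,0,0],[0,-0.3,0],5],[[0,0,0],[0,0,0],5]]';  python3 -c "
from h import *
st()"
python3 -m creep '[[[0,0,0],[0,-0.2,0],5]]';  python3 -c "
from h import *
st()"
python3 -m creep '[[[0,0,0],[0,-0.2,0],5]]';  python3 -c "
from h import *
W,im=shot('w24.png');st()"
```

```text
t: 17.45
tool_pos: [470.2, 319.6, 85.1]
ee_rot: [[0.249, 0.42, 0.873], [0.438, 0.755, -0.489], [-0.864, 0.504, 0.004]]
force: [0.1, -0.5, -2.6]
width: 54.8
tcp face a,b,h [  5.8  -0.1 -21.2] r 5.8 jaw -89.8 cen in tool y,z [-5.7 -0. ] F tool [ 2.1 -1.6  0.3] M [-0.01  0.01 -0.79] w 54.8 q [ 0.12 -0.58 -0.81  1.01  0.42  2.27] t 17.45
t: 17.53
tool_pos: [470.0, 319.0, 85.2]
ee_rot: [[0.25, 0.418, 0.873], [0.44, 0.754, -0.487], [-0.862, 0.506, 0.005]]
force: [4.2, 10.4, 1.3]
width: 54.0
tcp face a,b,h [  5.3  -0.2 -20.9] r 5.3 jaw -89.8 cen in tool y,z [-5.1 -0.1] F tool [ 4.5 10.3 -1.4] M [-0.03  0.37  1.58] w 54.0 q [ 0.12 -0.58 -0.81  1.01  0.42  2.27] t 17.5333
t: 17.62
tool_pos: [469.9, 318.9, 85.7]
ee_rot: [[0.252, 0.415, 0.874], [0.444, 0.753, -0.486], [-0.86, 0.511, 0.006]]
force: [3.7, 14.0, -0.3]
width: 54.3
tcp face a,b,h [  5.5  -0.1 -20.3] r 5.5 jaw -89.6 cen in tool y,z [-5.2 -0. ] F tool [ 7.8  9.5 -1.3] M [0.09 0.39 1.82] w 54.6 q [ 0.11 -0.59 -0.82  1.    0.43  2.26] t 17.6667
```

View pics/w24.png

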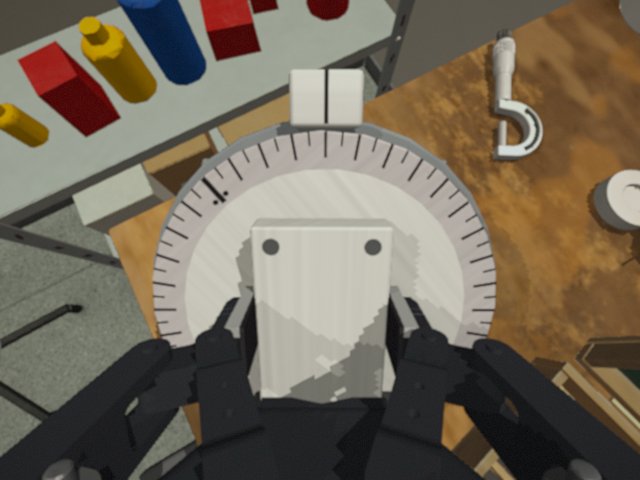

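```bash
python3 - <<'E'
from h import *
W=cam("wrist");s=arm.sense();p=s["tool_pos"];R=s["ee_rot"]
for px in [(271,246.5),(373,247)]:
    for hx in (-41.2,-39,-43):
        q=onplane(W,*px,P=p+R@[hx,0,0],N=R[:,0]); print(hx,(R.T@(q-p)).round(1))
E
```

```text
-41.2 [-41.2  32.7 -20.7]
-39 [-39.  32. -21.]
-43 [-43.   33.3 -20.4]
-41.2 [-41.2  32.5  19. ]
-39 [-39.   31.7  19.3]
-43 [-43.   33.1  18.7]
```

```bash
python3 -c "
from h import *
plan(fp(6.0,-0.5,-22),onface(YAW,-np.pi/2),w=5,dp=2)"
```

```text
rows 1 rot/row [ 0.4  0.1 -0.7] dist [ 1.   0.9 -1.2]
[[0.4,0.1,-0.7],[0.17,0.05,0.04],5]
```

```bash
python3 -m creep '[[[0.4,0.1,-0.9],[0.1,0.1,0.05],5],[[0,0,0],[0.1,0,0],5]]';  python3 -c "
from h import *
st();plan(fp(6.0,-0.5,-22),onface(YAW,-np.pi/2),w=5,dp=2)"
python3 -m creep '[[[0,0,0],[0.15,0,0],5]]';  python3 -c "
from h import *
st();plan(fp(6.0,-0.5,-22),onface(YAW,-np.pi/2),w=5,dp=2)"
```

```text
t: 17.83
tool_pos: [471.5, 320.3, 84.8]
ee_rot: [[0.245, 0.425, 0.872], [0.433, 0.756, -0.49], [-0.867, 0.498, 0.001]]
force: [-0.4, -0.6, -3.6]
width: 54.4
tcp face a,b,h [  6.8  -0.9 -22.2] r 6.8 jaw -90.0 cen in tool y,z [-6.8 -0.8] F tool [ 2.7 -2.4 -0.1] M [ 0.09  0.01 -0.77] w 54.4 q [ 0.12 -0.56 -0.8   1.01  0.41  2.28] t 17.8333
rows 1 rot/row [-0.   0.1  0.1] dist [-0.7 -0.5 -0.2]
[[-0,0.1,0.1],[-0.01,-0.08,-0.04],5]
t: 17.92
tool_pos: [471.6, 320.8, 83.5]
ee_rot: [[0.244, 0.425, 0.871], [0.433, 0.756, -0.49], [-0.868, 0.497, 0.001]]
force: [-28.2, -26.8, 33.6]
width: 54.6
tcp face a,b,h [  6.4  -0.7 -23.5] r 6.5 jaw -90.0 cen in tool y,z [-6.5 -0.7] F tool [-47.6 -15.6 -11.3] M [-0.12  3.03 -3.57] w 54.6 q [ 0.13 -0.56 -0.8   1.    0.41  2.28] t 17.9167
rows 1 rot/row [-0.   0.1  0.2] dist [-0.7 -0.9  1.1]
[[-0,0.1,0.2],[-0.15,-0.04,-0.02],5]
```

```bash
python3 -m creep '[[[0,0,0],[-0.05,-0.1,0],5],[[0,0,0],[0,-0.1,0],5],[[0,0,0],[0,-0.1,0],6.3],[[0,0,0],[0,0,0],6.6],[[0,0,0],[0,0,0],6.6]]';  python3 -c "
from h import *
st()"
python3 -m creep '[[[0,0,0],[-0.5,0,0],6.6],[[0,0,0],[-1,0,0],6.6],[[0,0,0],[-1.5,0,0],6.6],[[0,0,0],[-1.5,0,0],8.5],[[0,0,0],[0,0,0],8.5]]';  python3 -c "
from h import *
W,im=shot('w25.png');st()"
```

```text
t: 18.33
tool_pos: [470.6, 318.4, 82.7]
ee_rot: [[0.245, 0.424, 0.872], [0.434, 0.756, -0.49], [-0.867, 0.498, 0.002]]
force: [0.9, 0.5, 0.5]
width: 66.1
tcp face a,b,h [  3.9  -1.  -22.8] r 4.0 jaw -90.0 cen in tool y,z [-3.9 -0.9] F tool [0.  1.  0.6] M [ 0.   -0.   -0.47] w 66.1 q [ 0.12 -0.57 -0.8   1.01  0.41  2.27] t 18.3333
t: 18.75
tool_pos: [457.8, 297.4, 122.4]
ee_rot: [[0.243, 0.425, 0.872], [0.432, 0.757, -0.49], [-0.868, 0.496, -0.0]]
force: [0.4, 0.9, 0.4]
width: 84.8
tcp face a,b,h [ 2.  -0.1 22.7] r 2.0 jaw -90.1 cen in tool y,z [-1.9 -0.1] F tool [-0.1  0.2  0.2] M [-0.   -0.02 -0.45] w 84.9 q [ 0.07 -0.65 -0.78  1.13  0.43  2.22] t 18.8
```

View pics/w25.png

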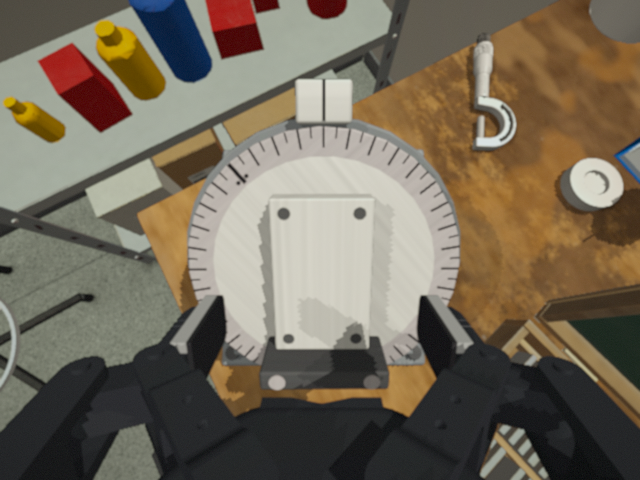

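```bash
python3 - <<'E'
from h import *
im=cv2.imread("pics/w25.png")[:,:,::-1]; save(crop(im,250,400,180,400,2.7),"c25.png")
W=cam("wrist");u,v,n=stand(YAW)
def pl(x,y,h):
    d=onplane(W,x,y,P=C+n*h,N=n)-C; return np.round([d@u,d@v],1)
for x,y,h in [(283.5,213.5,16),(360,213.5,16),(288,338,16),(356,338,16),(277,383,36),(372,383,36),(324,100,0),(324,145,0)]: print((x,y),pl(x,y,h))
E
```

```text
(283.5, 213.5) [36.9 20.8]
(360, 213.5) [ 36.8 -19.3]
(288, 338) [-38.7  20.9]
(356, 338) [-38.8 -19.4]
(277, 383) [-53.7  25.5]
(372, 383) [-53.8 -26.6]
(324, 100) [93.5 -0.5]
(324, 145) [71.  -0.5]
```

View pics/c25.png

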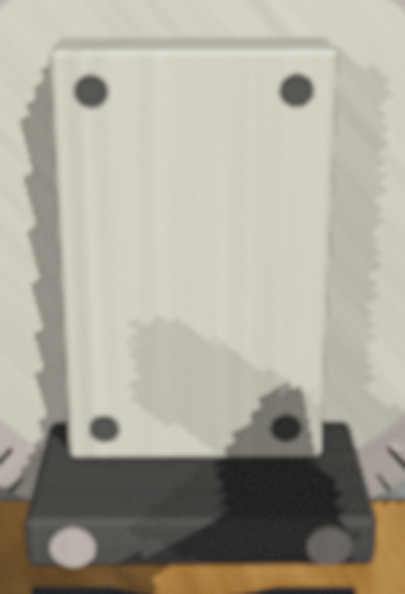

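```bash
python3 -m creep '[[[0,0,0],[1.3,0.1,0.2],7.2],[[0,0,0],[1.3,0,0],7.2],[[0,0,0],[1,0,0],7.2],[[0,0,0],[0.5,0,0],7.2],[[0,0,0],[0,0,0],7.2]]';  python3 -c "
from h import *
st();plan(fp(3.5,-2.3,-22),onface(YAW,-np.pi/2),w=7,dp=2)"
```

```text
t: 19.22
tool_pos: [471.2, 315.8, 82.9]
ee_rot: [[0.244, 0.427, 0.871], [0.431, 0.756, -0.492], [-0.868, 0.496, 0.0]]
force: [0.4, -0.0, 0.1]
width: 72.1
tcp face a,b,h [  2.2  -2.8 -21.7] r 3.5 jaw -90.1 cen in tool y,z [-2.3 -2.7] F tool [-0.   0.2  0.3] M [ 0.02  0.02 -0.5 ] w 72.1 q [ 0.11 -0.57 -0.8   1.01  0.41  2.27] t 19.2167
rows 1 rot/row [-0.1  0.1  0.3] dist [0.2 1.3 0.4]
[[-0.1,0.1,0.3],[0.03,0.13,-0.05],7]
```

Close, push gently down-slope, and release again.

```bash
python3 -m creep '[[[0,0.1,0.3],[0,0.1,-0.05],6],[[0,0,0],[0,0,0],5],[[0,0,0],[0,0,0],5],[[0,0,0],[0,0,0],5]]' 30;  python3 -c "
from h import *
st();plan(fp(3.5,-2.3,-22),onface(YAW,-np.pi/2),w=7,dp=2)"
python3 -m creep '[[[0,0,0],[0,-0.1,0],5]]';  python3 -c "
from h import *
st()"
python3 -m creep '[[[0,0,0],[0,-0.15,0],5]]';  python3 -c "
from h import *
st()"
```

```text
t: 19.55
tool_pos: [470.2, 317.1, 82.9]
ee_rot: [[0.243, 0.426, 0.872], [0.437, 0.754, -0.49], [-0.866, 0.5, -0.003]]
force: [1.3, 1.8, -3.3]
width: 55.0
tcp face a,b,h [  2.8  -1.2 -22. ] r 3.1 jaw -90.1 cen in tool y,z [-2.8 -1.3] F tool [3.9 0.3 0.3] M [-0.05  0.06 -0.38] w 55.0 q [ 0.11 -0.57 -0.8   1.01  0.42  2.27] t 19.55
rows 1 rot/row [-0.1 -0.1 -0. ] dist [1.2 0.  0.4]
[[-0.1,-0.1,-0],[-0,0.07,0.11],7]
t: 19.63
tool_pos: [470.1, 316.9, 83.2]
ee_rot: [[0.244, 0.425, 0.872], [0.439, 0.754, -0.49], [-0.865, 0.502, -0.003]]
force: [3.2, 9.7, -1.0]
width: 55.5
tcp face a,b,h [  2.8  -1.2 -21.7] r 3.0 jaw -90.1 cen in tool y,z [-2.7 -1.3] F tool [ 5.9  8.2 -1.9] M [-0.13  0.43  1.26] w 55.5 q [ 0.11 -0.57 -0.81  1.01  0.42  2.27] t 19.6333
t: 19.72
tool_pos: [469.9, 316.9, 83.6]
ee_rot: [[0.245, 0.423, 0.873], [0.441, 0.753, -0.488], [-0.863, 0.505, -0.002]]
force: [4.3, 11.3, -2.4]
width: 55.3
tcp face a,b,h [  2.8  -1.2 -21.3] r 3.1 jaw -90.0 cen in tool y,z [-2.7 -1.2] F tool [ 8.1  9.1 -1.8] M [-0.07  0.37  1.79] w 55.3 q [ 0.11 -0.57 -0.81  1.01  0.42  2.26] t 19.7167
```

```bash
python3 -m creep '[[[0,0,-0.6],[0.05,0.02,0.1],5],[[0,0,0],[0,0,0.1],5],[[0,0,0],[0,-0.05,0],5]]' 40;  python3 -c "
from h import *
st()"
python3 -m creep '[[[0,0,0],[0,0,0],6.3],[[0,0,0],[0,0,0],6.6],[[0,0,0],[-0.5,0,0],6.6],[[0,0,0],[-1,0,0],6.6],[[0,0,0],[-1.5,0,0],6.8]]';python3 -m creep '[[[0,0,0],[-1.5,0,0],8.5],[[0,0,0],[0,0,0],8.5],[[0,0,0],[0,0,0],8.5]]';  python3 -c "
from h import *
W,im=shot('w26.png');st();save(crop(im,230,420,80,400,1.8),'c26.png')"
```

```text
t: 19.97
tool_pos: [471.9, 315.6, 83.3]
ee_rot: [[0.241, 0.425, 0.873], [0.433, 0.758, -0.488], [-0.869, 0.495, -0.002]]
force: [0.6, 3.3, -1.0]
width: 55.0
tcp face a,b,h [  2.6  -3.5 -21.4] r 4.3 jaw -90.0 cen in tool y,z [-2.7 -3.5] F tool [ 2.4  2.3 -1.1] M [-0.03  0.24  0.04] w 55.0 q [ 0.11 -0.56 -0.8   1.01  0.42  2.26] t 19.9667
t: 20.38
tool_pos: [463.4, 301.9, 108.4]
ee_rot: [[0.238, 0.426, 0.873], [0.432, 0.758, -0.488], [-0.87, 0.494, -0.004]]
force: [0.3, -0.1, -0.4]
width: 68.3
t: 20.63
tool_pos: [460.9, 294.3, 125.7]
ee_rot: [[0.243, 0.425, 0.872], [0.432, 0.757, -0.489], [-0.868, 0.496, -0.0]]
force: [0.4, 0.5, -0.1]
width: 85.0
tcp face a,b,h [ 3.3 -4.4 27.2] r 5.6 jaw -90.0 cen in tool y,z [-3.2 -4.5] F tool [ 0.2  1.1 -0.2] M [-0.   -0.03 -0.39] w 84.9 q [ 0.06 -0.64 -0.77  1.14  0.43  2.21] t 20.6833
```

View pics/w26.png

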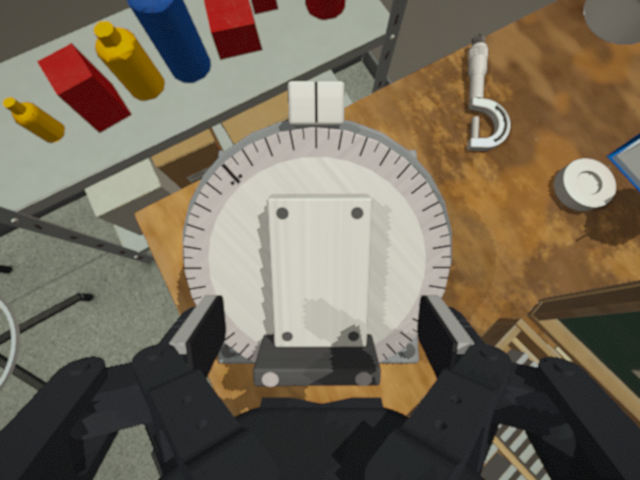

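```bash
cat >> h.py <<'E'
def facepts(pts,cm=None):
    W=cm or cam("wrist");u,v,n=stand(YAW);out=[]
    for x,y,h in pts:
        d=onplane(W,x,y,P=C+n*h,N=n)-C; out.append(np.round([d@u,d@v],1)); print((x,y,h),out[-1])
    return out
E
python3 - <<'E'
from h import *
im=cv2.imread("pics/w26.png")[:,:,::-1]; save(crop(im,240,400,180,400,2.7),"c26.png")
facepts([(282,213,16),(357,213,16),(287.5,336.5,16),(353.5,336.5,16),(270,380,36),(363,379,36),(316.5,100,0),(318,140,0)])
E
```

```text
(282, 213, 16) [37.4 17.9]
(357, 213, 16) [ 37.3 -22.5]
(287.5, 336.5, 16) [-39.5  17.3]
(353.5, 336.5, 16) [-39.5 -22.8]
(270, 380, 36) [-54.3  25.6]
(363, 379, 36) [-53.6 -26.7]
(316.5, 100, 0) [95.2 -0.7]
(318, 140, 0) [74.8 -1.5]
```

View pics/c26.png

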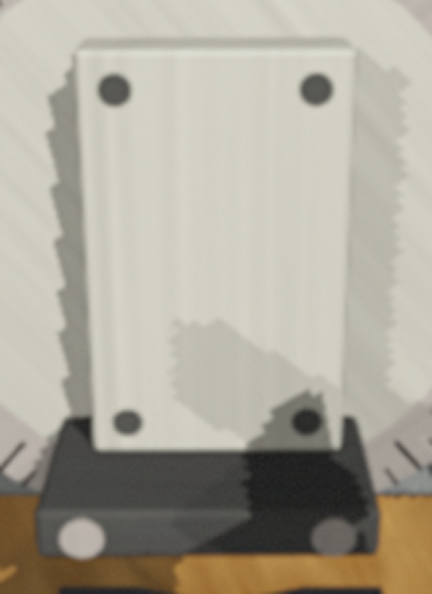

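```bash
python3 -m creep '[[[0,0,0.1],[1.3,0,-0.1],7.2],[[0,0,0],[1.5,0,0],7.2],[[0,0,0],[1,0,0],7.2],[[0,0,0],[0.7,0,0],6.6],[[0,0,0],[0,0,0],6.6]]';  python3 -c "
from h import *
st();plan(fp(3,-2.5,-22),onface(YAW,-np.pi/2),w=7,dp=2)"
```

```text
t: 21.1
tool_pos: [471.7, 315.8, 83.1]
ee_rot: [[0.244, 0.425, 0.872], [0.434, 0.756, -0.49], [-0.867, 0.497, 0.0]]
force: [-0.9, 0.2, 0.9]
width: 66.3
tcp face a,b,h [  2.6  -3.3 -21.7] r 4.2 jaw -90.0 cen in tool y,z [-2.7 -3.2] F tool [-0.8  0.3 -0.9] M [-0.01  0.01 -0.51] w 66.3 q [ 0.11 -0.56 -0.8   1.01  0.42  2.26] t 21.1
rows 1 rot/row [-0.   0.   0.2] dist [-0.4  0.8 -0.1]
[[-0,0,0.2],[0.03,0.04,-0.08],7]
```

```bash
python3 -m creep '[[[0,0,0],[0,0,-0.1],5],[[0,0,0],[0,0,0],5],[[0,0,0],[0,0,0],5],[[0,0,0],[0,0,0],5]]' 40;  python3 -c "
from h import *
st()"
python3 -m creep '[[[0,0,0],[0,-0.03,-0.1],5],[[0,0,0],[0,0,0],5]]';  python3 -c "
from h import *
st()"
```

```text
t: 21.43
tool_pos: [470.5, 316.1, 82.9]
ee_rot: [[0.243, 0.425, 0.872], [0.433, 0.757, -0.489], [-0.868, 0.496, -0.0]]
force: [1.3, 0.8, -2.6]
width: 54.7
tcp face a,b,h [  2.2  -2.  -21.7] r 3.0 jaw -90.0 cen in tool y,z [-2.3 -2. ] F tool [ 2.9 -0.1  0.7] M [ 0.02 -0.13 -0.35] w 54.7 q [ 0.11 -0.57 -0.8   1.01  0.41  2.27] t 21.4333
t: 21.6
tool_pos: [469.7, 316.4, 83.2]
ee_rot: [[0.244, 0.425, 0.872], [0.433, 0.757, -0.49], [-0.868, 0.497, 0.001]]
force: [-0.2, 1.1, -2.8]
width: 55.2
tcp face a,b,h [  2.2  -1.2 -21.4] r 2.5 jaw -90.0 cen in tool y,z [-2.3 -1.2] F tool [ 2.9 -0.7 -0.7] M [ 0.07  0.07 -0.44] w 55.2 q [ 0.12 -0.57 -0.8   1.01  0.41  2.27] t 21.6
```

```bash
python3 -m creep '[[[0,0,0],[0,-0.03,0.06],5],[[0,0,0],[0,-0.1,0],5]]';  python3 -c "
from h import *
st()"
python3 -m creep '[[[0,0,0],[0,-0.03,0],6],[[0,0,0],[0,0,0],6.6],[[0,0,0],[-0.5,0,0],6.6],[[0,0,0],[-1,0,0],6.6],[[0,0,0],[-1.5,0,0],6.8]]';python3 -m creep '[[[0,0,0],[-1.5,0,0],8.5],[[0,0,0],[0,0,0],8.5],[[0,0,0],[0,0,0],8.5]]';  python3 -c "
from h import *
W,im=shot('w27.png');st();save(crop(im,230,420,80,400,1.8),'c27.png')"
```

```text
t: 21.77
tool_pos: [469.7, 316.3, 83.4]
ee_rot: [[0.244, 0.423, 0.873], [0.436, 0.756, -0.488], [-0.866, 0.5, -0.0]]
force: [5.0, 7.5, -0.9]
width: 55.1
tcp face a,b,h [  2.3  -1.2 -21.1] r 2.6 jaw -89.9 cen in tool y,z [-2.3 -1.3] F tool [5.3 7.3 0.7] M [ 0.06 -0.1   1.16] w 55.1 q [ 0.11 -0.57 -0.81  1.01  0.42  2.26] t 21.7667
t: 22.18
tool_pos: [460.5, 302.4, 108.0]
ee_rot: [[0.24, 0.424, 0.873], [0.435, 0.757, -0.488], [-0.868, 0.497, -0.003]]
force: [1.0, -0.1, -0.5]
width: 67.9
t: 22.43
tool_pos: [457.7, 294.6, 124.8]
ee_rot: [[0.244, 0.424, 0.872], [0.435, 0.756, -0.489], [-0.867, 0.498, 0.0]]
force: [-0.5, 0.6, 0.7]
width: 85.1
tcp face a,b,h [ 1.7 -1.5 27.1] r 2.2 jaw -89.9 cen in tool y,z [-1.6 -1.5] F tool [0.  0.6 0.3] M [-0.    0.03 -0.48] w 85.1 q [ 0.06 -0.66 -0.78  1.14  0.43  2.21] t 22.4833
```

View pics/w27.png

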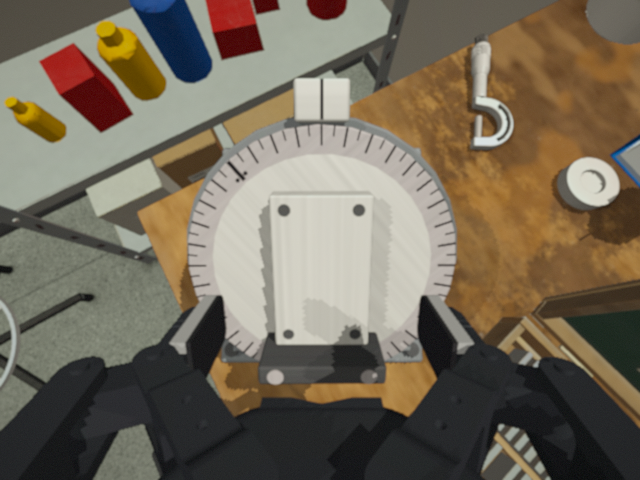

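```bash
python3 - <<'E'
from h import *
im=cv2.imread("pics/w27.png")[:,:,::-1]; save(crop(im,230,400,60,400,2.3)[:,:800],"c27.png"); save(crop(im,260,390,180,400,2.7),"c27b.png"); save(crop(im,220,360,70,190,5.5)[:600],"c27c.png")
facepts([(284,210.5,16),(359,210.5,16),(288.5,334.5,16),(355,334.5,16),(275.5,377.5,36),(369,377,36),(322,100,0),(322,140,0)])
E
```

```text
(284, 210.5, 16) [37.1 19.7]
(359, 210.5, 16) [ 37.1 -20.6]
(288.5, 334.5, 16) [-39.6  19.5]
(355, 334.5, 16) [-39.6 -20.8]
(275.5, 377.5, 36) [-54.1  25.3]
(369, 377, 36) [-53.7 -27.1]
(322, 100, 0) [93.7 -0.7]
(322, 140, 0) [73.2 -0.7]
```

View pics/c27b.png

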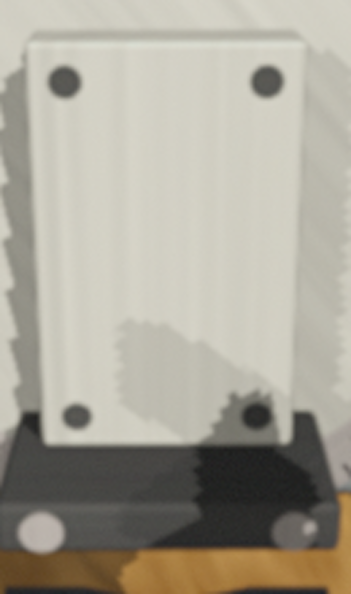

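View pics/c27c.png

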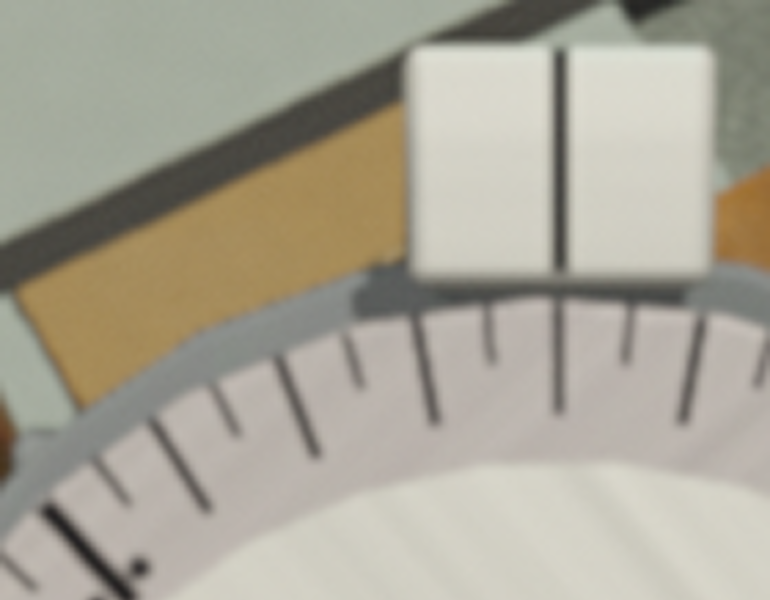

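```bash
python3 - <<'E'
from h import *
plan([448,165,220],down(np.radians(-45)),w=8.5)
E
```

```text
rows 5 rot/row [ 3.1 -0.8 -5.9] dist [  -9.9 -129.7   95.1]
[[3.1,-0.8,-5.9],[-2.8,-1.1,1.1],8.5]
[[3.1,-0.8,-5.9],[-2.7,-1.3,1.2],8.5]
[[3.1,-0.8,-5.9],[-2.5,-1.5,1.3],8.5]
[[3.1,-0.8,-5.9],[-2.3,-1.7,1.4],8.5]
[[3.1,-0.8,-5.9],[-2.1,-1.9,1.6],8.5]
```

```bash
python3 -m creep '[[[0,0,0],[-2.5,0,0],8.5],[[3.1,-0.8,-5.9],[-2.8,-1,1],8.5],[[3.1,-0.8,-5.9],[-2.5,-1.3,1.2],8.5],[[3.1,-0.8,-5.9],[-2.3,-1.7,1.4],8.5],[[3.1,-0.8,-5.9],[-2.1,-1.9,1.6],8.5]]'; python3 - <<'E'
from h import *
st(); print(arm.sense()["tool_pos"]); plan([430,-105,200],down(np.radians(-60)),w=8.5)
E
```

```text
t: 22.9
tool_pos: [437.9, 176.2, 210.2]
ee_rot: [[0.044, 0.67, 0.741], [0.076, 0.737, -0.671], [-0.996, 0.086, -0.018]]
force: [0.7, 1.2, 0.8]
width: 84.9
tcp face a,b,h [-53.7 -42.  157.6] r 68.2 jaw -101.7 cen in tool y,z [102.8 -66.9] F tool [-0.6  1.4 -0.3] M [ 0.01 -0.05 -0.11] w 84.9 q [ 0.05 -0.38 -0.35  1.55  0.07  2.36] t 22.9
[437.85210774 176.17033192 210.21949626]
rows 8 rot/row [ 2.2 -0.2 -0.6] dist [  -7.9 -281.2  -10.2]
[[2.2,-0.2,-0.6],[-0.1,-2.7,2.3],8.5]
[[2.2,-0.2,-0.6],[-0.1,-2.6,2.4],8.5]
[[2.2,-0.2,-0.6],[-0.1,-2.5,2.5],8.5]
[[2.2,-0.2,-0.6],[-0,-2.4,2.6],8.5]
[[2.2,-0.2,-0.6],[-0,-2.3,2.7],8.5]
[[2.2,-0.2,-0.6],[0,-2.2,2.8],8.5]
[[2.2,-0.2,-0.6],[0.1,-2.1,2.8],8.5]
[[2.2,-0.2,-0.6],[0.1,-2,2.9],8.5]
```

```bash
python3 -m creep '[[[2.2,-0.2,-0.6],[-0.1,-2.7,2.3],8.5],[[2.2,-0.2,-0.6],[-0.1,-2.6,2.4],8.5],[[2.2,-0.2,-0.6],[0,-2.5,2.5],8.5],[[2.2,-0.2,-0.6],[0,-2.4,2.6],8.5],[[2.2,-0.2,-0.6],[0,-2.3,2.7],8.5]]';  python3 -m creep '[[[2.2,-0.2,-0.6],[0,-2.2,2.8],8.5],[[2.2,-0.2,-0.6],[0.1,-2.1,2.8],8.5],[[2.2,-0.2,-0.6],[0.1,-1,1.5],8.5],[[0,0,0],[0,0,0],8.5],[[0,0,0],[0,0,0],8.5]]'; python3 - <<'E'
from h import *
st(); W,im=shot("w28.png"); print(arm.sense()["tool_pos"],arm.sense()["ee_rot"].round(3))
r,c,b=plate(im,W,0,12,(0,0,150),(180,45,255),(240,400,100,330)); print(r,b,c[:,0].min(),c[:,0].max(),c[:,1].min(),c[:,1].max())
E
```

```text
t: 23.32
tool_pos: [436.1, -3.5, 202.1]
ee_rot: [[0.009, 0.801, 0.599], [0.022, 0.599, -0.801], [-1.0, 0.02, -0.012]]
force: [1.1, -0.2, -0.4]
width: 85.2
t: 23.73
tool_pos: [432.4, -101.4, 193.4]
ee_rot: [[-0.017, 0.871, 0.491], [-0.005, 0.491, -0.871], [-1.0, -0.018, -0.004]]
force: [0.3, -0.1, 0.2]
width: 84.9
tcp face a,b,h [-274.  -173.1  265.3] r 324.1 jaw -117.9 cen in tool y,z [ 227.9 -339.7] F tool [-0.2  0.2  0.2] M [0.04 0.04 0.02] w 84.9 q [-0.52 -0.36 -0.36  1.58 -0.01  2.11] t 23.7333
[ 432.35632424 -100.96942746  193.30977482] [[-0.018  0.871  0.492]
 [-0.005  0.492 -0.871]
 [-1.    -0.018 -0.004]]
((425.7005310058594, -115.53350067138672), (84.14131927490234, 45.505615234375), 28.778657913208008) [[ 377.87234 -115.84494]
 [ 399.78    -155.72998]
 [ 473.52872 -115.22206]
 [ 451.62106  -75.33702]] 310 354 178 254
```

View pics/w28.png

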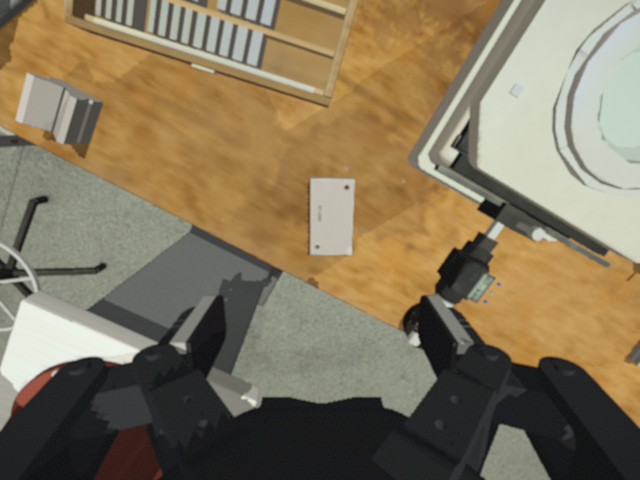

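```bash
python3 - <<'E'
from h import *
plan([425.7,-115.5,40],down(np.radians(-61.2)),w=8.5)
E
```

```text
rows 4 rot/row [ 0.2 -0.1  0.3] dist [  -6.7  -14.5 -153.3]
[[0.2,-0.1,0.3],[3.8,-0.3,0.2],8.5]
[[0.2,-0.1,0.3],[3.8,-0.3,0.2],8.5]
[[0.2,-0.1,0.3],[3.8,-0.3,0.2],8.5]
[[0.2,-0.1,0.3],[3.8,-0.3,0.2],8.5]
```

```bash
python3 -m creep '[[[0.2,-0.1,0.3],[3.7,-0.3,0.2],8.5],[[0.2,-0.1,0.3],[3.7,-0.3,0.2],8.5],[[0.2,-0.1,0.3],[3.5,-0.3,0.2],8.5],[[0.2,-0.1,0.3],[2.5,-0.3,0.2],7.5],[[0,0,0],[0.5,0,0],7]]'; python3 - <<'E'
from h import *
W,im=shot("w29.png"); st()
plan([425.7,-115.5,0],down(np.radians(-61.2)),w=7,dp=2)
E
```

```text
t: 24.2
tool_pos: [427.9, -109.6, 51.5]
ee_rot: [[0.012, 0.872, 0.49], [-0.002, 0.49, -0.872], [-1.0, 0.009, 0.008]]
force: [-1.1, 0.0, 0.1]
width: 70.1
tcp face a,b,h [-352.5 -173.2  147.6] r 392.8 jaw -117.7 cen in tool y,z [ 234.  -344.9] F tool [ 1.   0.1 -0.9] M [-0.01  0.09  0.  ] w 70.2 q [-0.55 -0.39 -0.64  1.31  0.    2.08] t 24.25
rows 2 rot/row [ 0.3  0.2 -0.3] dist [ -2.3  -6.1 -52.2]
[[0.3,0.2,-0.3],[2.61,-0.27,0.19],7]
[[0.3,0.2,-0.3],[2.61,-0.26,0.2],7]
```

View pics/w29.png

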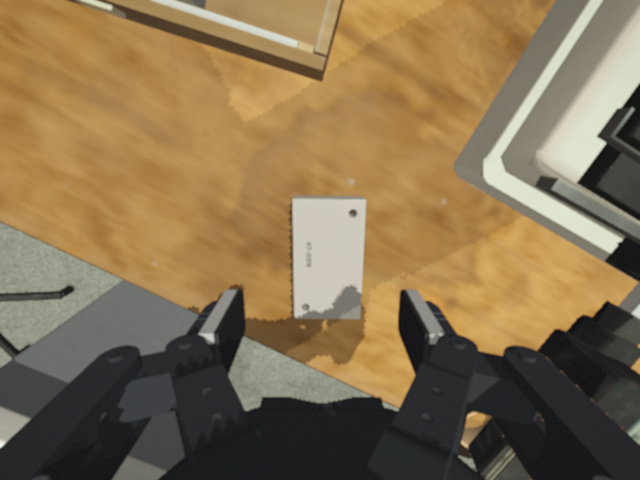

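```bash
python3 -m creep '[[[0.4,0.3,-0.5],[2,-0.4,0.3],7],[[0,0,0],[2,-0.1,0.1],7],[[0,0,0],[1,0,0],7],[[0,0,0],[0,0,0],6.5]]'; python3 - <<'E'
from h import *
W,im=shot("w30.png"); st()
plan([425.7,-115.5,-20],down(np.radians(-61.2)),w=7,dp=2)
p,_,b=plate(im,W,0,12,(0,0,110),(180,60,255),(235,400,150,330));print(p)
E
```

```text
t: 24.58
tool_pos: [429.9, -113.8, 6.6]
ee_rot: [[0.007, 0.872, 0.489], [-0.004, 0.489, -0.872], [-1.0, 0.004, 0.007]]
force: [-0.1, -0.1, 0.1]
width: 65.0
tcp face a,b,h [-377.3 -177.5  110.5] r 417.0 jaw -117.7 cen in tool y,z [ 234.  -349.9] F tool [-0.6  0.7  0.3] M [-0.   -0.03  0.01] w 65.4 q [-0.55 -0.34 -0.68  1.22 -0.    2.08] t 24.6333
rows 1 rot/row [ 0.5  0.5 -0.3] dist [ -4.7  -1.4 -27.7]
[[0.5,0.5,-0.3],[2.76,-0.49,-0.13],7]
((435.1374816894531, -110.09181213378906), (66.02238464355469, 46.54437255859375), 29.172773361206055)
```

View pics/w30.png

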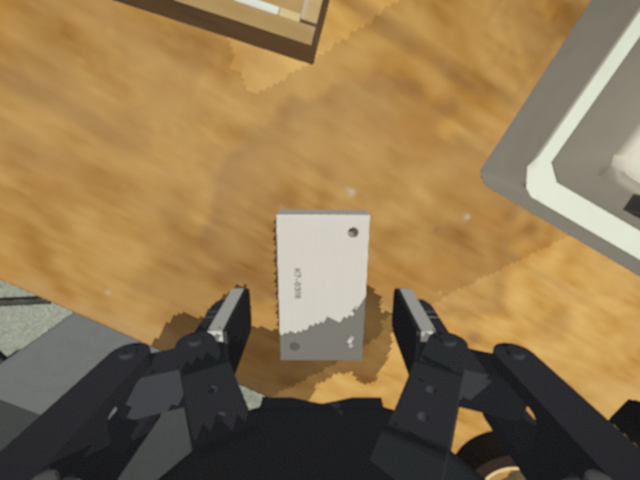

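```bash
python3 - <<'E'
from h import *
W=cam("wrist"); q=[onplane(W,x,y,12) for x,y in [(276.5,214),(369.5,214),(281,360),(363,360)]]
c=np.mean(q,0); print(c,np.linalg.norm(q[0]-q[1]),np.linalg.norm(q[0]-q[2]))
s=arm.sense(); print("in tool",s["ee_rot"].T@(c-s["tool_pos"]))
E
```

```text
[ 425.86637244 -116.27715922   12.        ] 45.67808736794466 84.26070264933801
in tool [-4.36206489 -4.99321444 -0.23279645]
```

```bash
python3 -m creep '[[[0.4,0.4,-0.3],[1.2,-0.4,0.05],6.5],[[0,0,0],[0.8,-0.1,0],6.2],[[0,0,0],[0.3,0,0],6],[[0,0,0],[0.1,0,0],5.8]]'; python3 - <<'E'
from h import *
st(); print(arm.sense()["tool_pos"])
plan([425.7,-116,-21],down(np.radians(-61.2)),w=7,dp=2)
E
```

```text
t: 24.97
tool_pos: [429.4, -118.3, -13.5]
ee_rot: [[0.005, 0.875, 0.484], [-0.004, 0.484, -0.875], [-1.0, 0.002, 0.006]]
force: [-0.2, -0.1, -0.2]
width: 57.6
tcp face a,b,h [-391.6 -178.7   94.3] r 430.4 jaw -118.0 cen in tool y,z [ 234.6 -354.5] F tool [ 0.2 -0.2 -0. ] M [0.01 0.02 0.03] w 57.6 q [-0.56 -0.31 -0.7   1.17 -0.    2.07] t 24.9667
[ 429.35123276 -118.31153876  -13.49423494]
rows 1 rot/row [ 0.2  0.4 -0.1] dist [-3.7  2.3 -7.5]
[[0.2,0.4,-0.1],[0.75,-0.21,-0.38],7]
```

```bash
python3 -m creep '[[[0.2,0.4,0],[0.2,-0.2,-0.35],6],[[0,0,0],[0.3,0,0],6],[[0,0,0],[0.1,0,0],6]]'; python3 - <<'E'
from h import *
W,im=shot("w31.png");st(); print(arm.sense()["tool_pos"])
plan([425.7,-116,-21],down(np.radians(-61.2)),w=7,dp=2)
E
```

```text
t: 25.22
tool_pos: [425.9, -116.3, -19.5]
ee_rot: [[0.002, 0.877, 0.48], [0.002, 0.48, -0.877], [-1.0, 0.002, -0.001]]
force: [-0.4, -0.7, 0.0]
width: 59.9
tcp face a,b,h [-394.5 -174.6   89.1] r 431.4 jaw -118.4 cen in tool y,z [ 235.3 -352.8] F tool [ 0.4 -0.1  0.5] M [-0.05  0.   -0.03] w 59.9 q [-0.57 -0.31 -0.71  1.17  0.    2.07] t 25.2667
[ 425.80016355 -116.22652379  -19.52354513]
rows 1 rot/row [-0.1 -0.1 -0.1] dist [-0.1  0.2 -1.5]
[[-0.1,-0.1,-0.1],[0.15,0,-0.02],7]
```

View pics/w31.png

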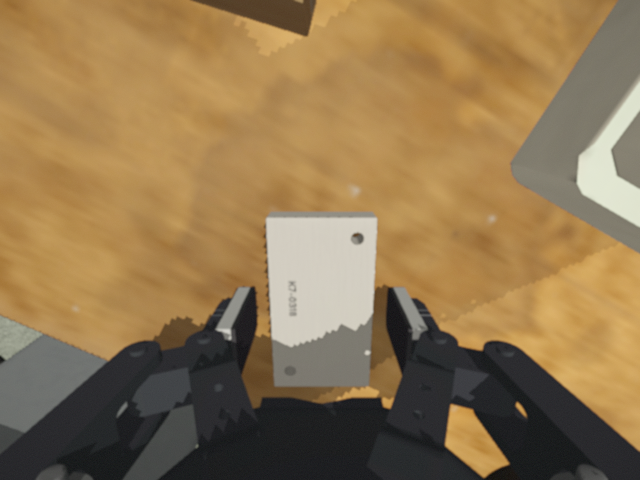

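```bash
python3 -m creep '[[[0,0,0],[0.15,0,0],5],[[0,0,0],[0,0,0],4],[[0,0,0],[0,0,0],4],[[0,0,0],[0,0,0],4],[[0,0,0],[0,0,0],4]]' 60; python3 - <<'E'
from h import *
W,im=shot("w32.png");st(); print(arm.sense()["tool_pos"])
E
python3 -m creep '[[[0,0,0],[-1,0,0],4],[[0,0,0],[-2.5,0,0],4],[[0,0,0],[-3.5,0,0],4],[[0,0,0],[-4,0,0],4],[[0,0,0],[-4,0,0],4]]'
python3 - <<'E'
from h import *
W,im=shot("w33.png");st(); s=viewer.get_image("side"); save(crop(s,230,420,140,340,3),"s33.png")
E
```

```text
t: 25.68
tool_pos: [426.0, -116.3, -20.7]
ee_rot: [[0.002, 0.877, 0.48], [0.002, 0.48, -0.877], [-1.0, 0.002, -0.001]]
force: [-0.7, -0.2, -0.8]
width: 44.0
tcp face a,b,h [-395.1 -174.8   88. ] r 432.0 jaw -118.4 cen in tool y,z [ 235.2 -352.9] F tool [ 0.1 -0.2 -0.6] M [-0.07  0.09 -0.08] w 44.3 q [-0.57 -0.31 -0.71  1.17  0.    2.07] t 25.7333
[ 425.9585919  -116.32954968  -20.71115415]
t: 26.15
tool_pos: [418.3, -111.9, 125.6]
ee_rot: [[-0.016, 0.877, 0.48], [0.013, 0.48, -0.877], [-1.0, -0.007, -0.019]]
force: [1.1, -0.3, -2.7]
width: 44.1
tcp face a,b,h [-317.7 -169.8  222.2] r 360.3 jaw -118.7 cen in tool y,z [ 237.8 -348.3] F tool [-5.7  1.8  3.9] M [-0.07 -0.42  0.21] w 44.2 q [-0.57 -0.4  -0.5   1.48  0.    2.07] t 26.2
```

View pics/w33.png

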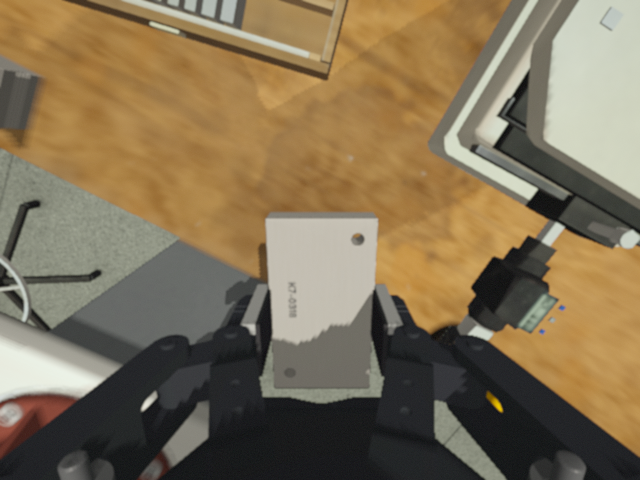

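View pics/s33.png

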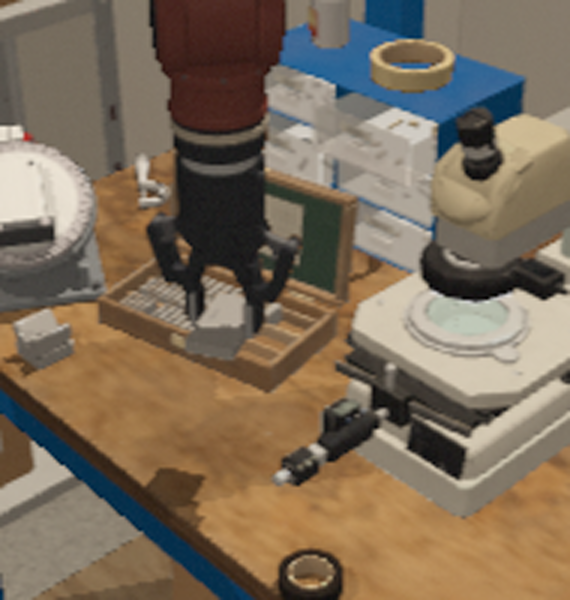

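```bash
python3 - <<'E'
from h import *
W=cam("wrist");s=arm.sense();p=s["tool_pos"];R=s["ee_rot"]
q=np.array([R.T@(onplane(W,*px,P=p+R@[-32.7,0,0],N=R[:,0])-p) for px in [(267,217),(377.5,217),(273.5,388),(370,388)]]); print(q.round(1),q.mean(0))
plan([450,165,240],down(np.radians(-35)),w=4)
E
```

```text
[[-32.7  42.6 -22.8]
 [-32.7  42.6  21.9]
 [-32.7 -41.4 -23.7]
 [-32.7 -41.4  22.4]] [-32.7          0.57145385  -0.55488604]
rows 8 rot/row [-3.3 -0.1 -0. ] dist [ 27.8 279.4 108.8]
[[-3.3,-0.1,-0],[-1.3,2,-2.9],4]
[[-3.3,-0.1,-0],[-1.3,2.1,-2.8],4]
[[-3.3,-0.1,-0],[-1.3,2.3,-2.7],4]
[[-3.3,-0.1,-0],[-1.3,2.4,-2.5],4]
[[-3.3,-0.1,-0],[-1.4,2.6,-2.4],4]
[[-3.3,-0.1,-0],[-1.4,2.7,-2.2],4]
[[-3.3,-0.1,-0],[-1.4,2.8,-2.1],4]
[[-3.3,-0.1,-0],[-1.4,3,-1.9],4]
```

Plate centre in tool: y +0.6, z −0.55. Travel.

```bash
python3 -m creep '[[[-3.3,0,0],[-1.5,2,-2.9],4],[[-3.3,0,0],[-1.5,2.1,-2.8],4],[[-3.3,0,0],[-1.3,2.3,-2.7],4],[[-3.3,0,0],[-1.3,2.4,-2.5],4],[[-3.3,0,0],[-1.4,2.6,-2.4],4]]'; python3 -m creep '[[[-3.3,0,0],[-1.4,2.7,-2.2],4],[[-3.3,0,0],[-1.2,2.8,-2.1],4],[[-3.3,0,0],[-1,2.5,-1.7],4],[[0,0,0],[0,0,0],4]]'; python3 - <<'E'
from h import *
st(); print(arm.sense()["tool_pos"]); plan(fp(6,-1.3,45),onface(YAW,-np.pi/2),w=4)
E
```

```text
t: 26.67
tool_pos: [437.5, 60.4, 202.5]
ee_rot: [[-0.008, 0.706, 0.708], [0.006, 0.708, -0.706], [-1.0, -0.002, -0.01]]
force: [1.8, 0.2, -3.4]
width: 44.4
t: 27.0
tool_pos: [444.7, 170.4, 241.5]
ee_rot: [[-0.008, 0.56, 0.828], [0.008, 0.828, -0.56], [-1.0, 0.002, -0.011]]
force: [0.9, 0.1, -3.0]
width: 44.1
tcp face a,b,h [-39.5 -50.8 185.5] r 64.4 jaw -94.4 cen in tool y,z [122.  -59.6] F tool [3.  0.6 0.7] M [ 0.04 -0.07  0.12] w 44.1 q [ 0.08 -0.26 -0.19  1.65  0.01  2.25] t 27.0
[444.65399712 170.3971482  241.5323835 ]
rows 5 rot/row [-1.   0.1  6. ] dist [ 10.5 119.9 -99. ]
[[-1,0.1,6],[2,2.1,-1.1],4]
[[-1,0.1,6],[2.2,1.9,-1.1],4]
[[-1,0.1,6],[2.4,1.7,-1.1],4]
[[-1,0.1,6],[2.6,1.4,-1],4]
[[-1,0.1,6],[2.7,1.2,-1],4]
```

```bash
python3 -m creep '[[[-1,0,6],[1.6,2,-1],4],[[-1,0,6],[1.8,1.8,-0.9],4],[[-1,0,6],[2,1.5,-0.8],4],[[-1,0,6],[1.8,1.2,-0.6],4],[[-1,0,6],[1.2,0.8,-0.4],4]]'; python3 -m creep '[[[0,0,0],[0,0,0],4],[[0,0,0],[0,0,0],4]]'; python3 - <<'E'
from h import *
st(); plan(fp(6,-1.3,35),onface(YAW,-np.pi/2),w=4)
E
```

```text
t: 27.42
tool_pos: [460.7, 271.9, 170.1]
ee_rot: [[0.256, 0.404, 0.878], [0.447, 0.756, -0.478], [-0.857, 0.515, 0.013]]
force: [-0.6, -0.8, -4.3]
width: 44.2
t: 27.58
tool_pos: [455.3, 270.9, 161.2]
ee_rot: [[0.248, 0.411, 0.877], [0.447, 0.755, -0.48], [-0.86, 0.511, 0.004]]
force: [1.0, -0.7, -2.0]
width: 43.8
tcp face a,b,h [  0.8 -10.9  69.6] r 11.0 jaw -89.4 cen in tool y,z [ -1.5 -10.8] F tool [ 1.7 -1.1  1.2] M [ 0.02 -0.06 -0.87] w 43.8 q [-0.01 -0.7  -0.74  1.25  0.47  2.13] t 27.5833
rows 1 rot/row [ 0.6 -0.1 -0.7] dist [  2.3  23.7 -27.3]
[[0.6,-0.1,-0.7],[3.5,0.5,-0.9],4]
```

```bash
python3 -m creep '[[[0.6,-0.1,-0.7],[1.2,0.3,-0.4],4],[[0,0,0],[1.2,0.1,-0.3],4],[[0,0,0],[0.8,0,-0.1],4],[[0,0,0],[0,0,0],4],[[0,0,0],[0,0,0],4]]'; python3 - <<'E'
from h import *
W,im=shot("w34.png");st(); plan(fp(4,-1.3,5),onface(YAW,-np.pi/2),w=4,dp=2)
E
```

```text
t: 28.0
tool_pos: [461.6, 289.0, 140.4]
ee_rot: [[0.246, 0.429, 0.869], [0.423, 0.759, -0.494], [-0.872, 0.489, 0.005]]
force: [-0.0, 0.9, -2.3]
width: 44.3
tcp face a,b,h [ 6.8 -7.7 42.2] r 10.3 jaw -90.1 cen in tool y,z [-6.3 -8. ] F tool [ 2.4 -0.8 -0.3] M [ 0.04 -0.01 -0.84] w 43.9 q [ 0.06 -0.65 -0.75  1.17  0.42  2.21] t 28.05
rows 1 rot/row [-0.1  0.4  0.7] dist [  2.4  17.3 -33.7]
[[-0.1,0.4,0.7],[3.72,-0.24,-0.67],4]
```

View pics/w34.png

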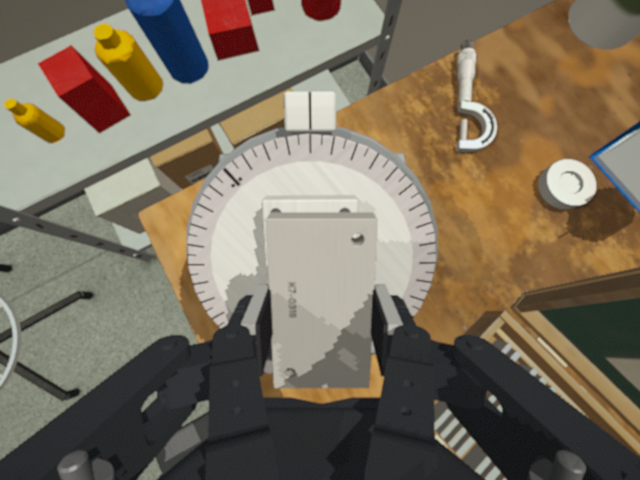

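```bash
python3 -m creep '[[[0,0.4,0.7],[1.1,-0.1,-0.3],4],[[0,0,0],[1.1,-0.1,-0.3],4],[[0,0,0],[0.8,0,-0.1],4],[[0,0,0],[0,0,0],4],[[0,0,0],[0,0,0],4]]'; python3 - <<'E'
from h import *
st(); plan(fp(3,-1.3,0),onface(YAW,-np.pi/2),w=4,dp=2)
E
```

```text
t: 28.47
tool_pos: [464.2, 303.9, 114.0]
ee_rot: [[0.248, 0.426, 0.87], [0.436, 0.753, -0.492], [-0.865, 0.502, 0.001]]
force: [-0.1, 0.4, -3.8]
width: 44.3
tcp face a,b,h [ 5.8 -2.5 12.1] r 6.3 jaw -90.1 cen in tool y,z [-5.8 -2.6] F tool [ 3.4 -1.6 -0.3] M [-0.03  0.01 -0.89] w 44.3 q [ 0.08 -0.63 -0.79  1.1   0.43  2.24] t 28.4667
rows 1 rot/row [-0.1  0.1 -0.1] dist [  0.7   3.8 -11.9]
[[-0.1,0.1,-0.1],[1.21,-0.28,-0.13],4]
```

```bash
python3 -m creep '[[[0,0.1,0],[0.6,-0.2,-0.1],4],[[0,0,0],[0.5,0,0],4],[[0,0,0],[0,0,0],4]]'; python3 -c "
from h import *
st()"; python3 -m creep '[[[0,0,0],[0.15,0,0],4],[[0,0,0],[0,0,0],4]]'; python3 - <<'E'
from h import *
W,im=shot("w35.png");st(); plan(fp(3,-1.3,-4),onface(YAW,-np.pi/2),w=4,dp=2)
E
```

```text
t: 28.72
tool_pos: [465.7, 307.6, 103.1]
ee_rot: [[0.247, 0.425, 0.871], [0.437, 0.753, -0.492], [-0.865, 0.502, -0.0]]
force: [0.2, -0.1, -2.4]
width: 44.0
tcp face a,b,h [ 3.9 -2.   0.7] r 4.3 jaw -90.1 cen in tool y,z [-3.9 -2. ] F tool [ 2.1 -1.2  0.2] M [ 0.01  0.03 -0.9 ] w 44.0 q [ 0.09 -0.61 -0.8   1.07  0.43  2.25] t 28.7167
t: 28.88
tool_pos: [466.1, 308.3, 101.6]
ee_rot: [[0.247, 0.426, 0.871], [0.437, 0.753, -0.492], [-0.865, 0.502, -0.0]]
force: [0.0, 0.3, -3.9]
width: 44.2
tcp face a,b,h [ 3.9 -2.1 -0.8] r 4.4 jaw -90.1 cen in tool y,z [-3.9 -2.1] F tool [ 3.1 -1.9  1.3] M [ 0.01  0.03 -0.82] w 44.4 q [ 0.09 -0.61 -0.8   1.06  0.43  2.25] t 28.9333
rows 1 rot/row [-0.1  0.1 -0.2] dist [-0.3  1.1 -3.2]
[[-0.1,0.1,-0.2],[0.32,-0.09,-0.08],4]
```

View pics/w35.png

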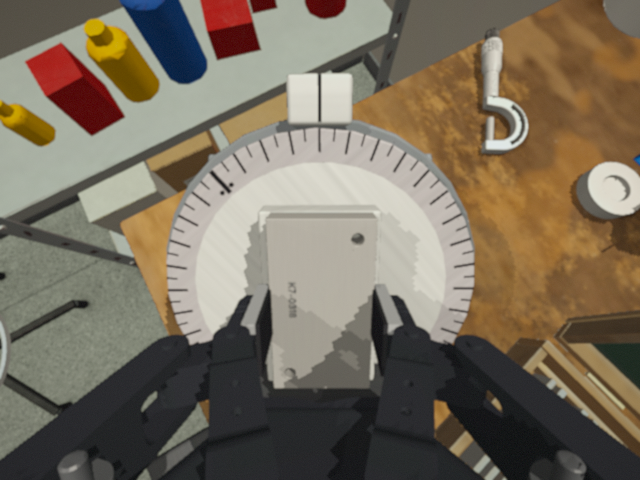

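```bash
python3 -m creep '[[[0,0.1,-0.2],[0.1,0,-0.08],4],[[0,0,0],[0,0,0],4]]'; python3 -c "
from h import *
st()"; python3 -m creep '[[[0,0,0],[0.15,0,0],4]]'; python3 -c "
from h import *
st()"; python3 -m creep '[[[0,0,0],[0.15,0,0],4]]'; python3 -c "
from h import *
st()"
```

```text
t: 29.1
tool_pos: [466.0, 309.1, 101.3]
ee_rot: [[0.244, 0.426, 0.871], [0.435, 0.754, -0.491], [-0.866, 0.499, -0.001]]
force: [-0.1, 0.3, -3.8]
width: 44.0
tcp face a,b,h [ 4.2 -1.5 -1.6] r 4.4 jaw -90.1 cen in tool y,z [-4.2 -1.5] F tool [ 3.4 -1.7 -0.2] M [-0.06 -0.   -0.88] w 44.0 q [ 0.1  -0.6  -0.79  1.06  0.42  2.25] t 29.1
t: 29.18
tool_pos: [466.6, 309.8, 100.4]
ee_rot: [[0.245, 0.426, 0.871], [0.435, 0.754, -0.491], [-0.866, 0.5, -0.001]]
force: [-0.9, -1.7, -2.3]
width: 44.2
tcp face a,b,h [ 4.5 -1.7 -2.8] r 4.8 jaw -90.1 cen in tool y,z [-4.5 -1.7] F tool [ 1.  -2.8  0.1] M [ 0.02  0.07 -1.06] w 44.2 q [ 0.1  -0.6  -0.79  1.06  0.42  2.25] t 29.1833
t: 29.27
tool_pos: [466.7, 309.9, 100.2]
ee_rot: [[0.245, 0.427, 0.871], [0.434, 0.755, -0.492], [-0.867, 0.498, -0.001]]
force: [-29.1, -27.5, 29.3]
width: 43.8
tcp face a,b,h [ 4.6 -1.8 -3. ] r 4.9 jaw -90.2 cen in tool y,z [-4.6 -1.8] F tool [-44.4 -18.6 -11.9] M [-0.09  2.83 -4.25] w 43.8 q [ 0.1  -0.6  -0.79  1.06  0.42  2.25] t 29.2667
```

```bash
python3 -m creep '[[[0,0,0],[-0.1,-0.2,0],4],[[0,0,0],[0,-0.3,0],4],[[0,0,0],[0,0,0],4]]'; python3 -c "
from h import *
st()"; python3 -m creep '[[[0,0,0],[0,-0.2,0],4]]'; python3 -c "
from h import *
st()"; python3 -m creep '[[[0,0,0],[0,-0.15,0],4]]'; python3 -c "
from h import *
st()"
```

```text
t: 29.52
tool_pos: [464.7, 305.5, 99.7]
ee_rot: [[0.246, 0.426, 0.871], [0.434, 0.755, -0.492], [-0.867, 0.499, 0.0]]
force: [-0.7, -0.6, -4.9]
width: 44.4
tcp face a,b,h [ 0.1 -2.1 -1.1] r 2.1 jaw -90.1 cen in tool y,z [-0.1 -2.1] F tool [ 3.8 -3.2 -0.3] M [ 0.03  0.01 -0.87] w 44.4 q [ 0.09 -0.61 -0.8   1.07  0.42  2.24] t 29.5167
t: 29.6
tool_pos: [464.0, 304.1, 98.8]
ee_rot: [[0.246, 0.426, 0.871], [0.434, 0.755, -0.492], [-0.866, 0.499, 0.001]]
force: [0.2, -0.0, -3.3]
width: 44.5
tcp face a,b,h [-1.7 -2.3 -1.1] r 2.8 jaw -90.1 cen in tool y,z [ 1.7 -2.3] F tool [ 2.9 -1.6  0.1] M [-0.03 -0.04 -0.87] w 44.5 q [ 0.09 -0.62 -0.81  1.07  0.42  2.24] t 29.6
t: 29.68
tool_pos: [463.2, 302.8, 97.7]
ee_rot: [[0.246, 0.426, 0.871], [0.434, 0.755, -0.492], [-0.867, 0.499, 0.001]]
force: [0.3, -0.5, -3.5]
width: 44.2
tcp face a,b,h [-3.5 -2.2 -1.3] r 4.1 jaw -90.1 cen in tool y,z [ 3.5 -2.2] F tool [ 2.9 -2.   0.5] M [ 0.03  0.04 -0.87] w 44.2 q [ 0.08 -0.62 -0.81  1.07  0.43  2.24] t 29.6833
```

```bash
python3 -m creep '[[[0,0,0],[0,0,-0.1],4],[[0,0,0],[0,0,0],4]]'; python3 -c "
from h import *
st()"; python3 -m creep '[[[0,0,0],[0,-0.1,0],4]]'; python3 -c "
from h import *
st()"; python3 -m creep '[[[0,0,0],[0,-0.1,0],4]]'; python3 -c "
from h import *
st()"
```

```text
t: 29.85
tool_pos: [462.0, 303.1, 97.1]
ee_rot: [[0.245, 0.427, 0.87], [0.434, 0.754, -0.492], [-0.867, 0.499, -0.0]]
force: [-0.0, 0.0, -3.2]
width: 44.2
tcp face a,b,h [-4.1 -1.  -1.7] r 4.2 jaw -90.2 cen in tool y,z [ 4.1 -1. ] F tool [ 2.8 -1.6 -0.1] M [ 0.02 -0.05 -0.88] w 44.2 q [ 0.08 -0.63 -0.82  1.07  0.42  2.24] t 29.85
t: 29.93
tool_pos: [461.9, 302.9, 97.1]
ee_rot: [[0.246, 0.426, 0.871], [0.435, 0.754, -0.492], [-0.866, 0.5, 0.0]]
force: [3.1, 6.3, -1.1]
width: 44.0
tcp face a,b,h [-4.3 -1.  -1.5] r 4.5 jaw -90.1 cen in tool y,z [ 4.3 -1. ] F tool [ 4.5  5.5 -0.4] M [-0.15  0.19  0.6 ] w 44.0 q [ 0.08 -0.63 -0.82  1.07  0.43  2.24] t 29.9333
t: 30.02
tool_pos: [461.8, 302.9, 97.4]
ee_rot: [[0.247, 0.424, 0.871], [0.437, 0.754, -0.491], [-0.865, 0.502, 0.001]]
force: [2.4, 5.2, -2.9]
width: 44.5
tcp face a,b,h [-4.3 -0.9 -1.3] r 4.4 jaw -90.1 cen in tool y,z [ 4.3 -0.9] F tool [ 5.4  3.5 -0.5] M [-0.06  0.26  0.53] w 44.5 q [ 0.08 -0.63 -0.82  1.07  0.43  2.23] t 30.0167
```

```bash
python3 -m creep '[[[0,0,-0.3],[0.15,0.03,0.02],4],[[0,0,0],[0.05,0,0],4]]'; python3 -c "
from h import *
st()"; python3 -m creep '[[[0,0,0],[0.1,-0.05,0],4]]'; python3 -c "
from h import *
W,im=shot('w36.png')
st()"
```

```text
t: 30.18
tool_pos: [462.7, 303.8, 96.2]
ee_rot: [[0.245, 0.425, 0.871], [0.433, 0.756, -0.491], [-0.868, 0.497, 0.001]]
force: [-6.8, -7.1, 5.4]
width: 44.5
tcp face a,b,h [-3.8 -1.2 -2.8] r 4.0 jaw -90.0 cen in tool y,z [ 3.8 -1.2] F tool [-9.5 -5.6 -2.5] M [-0.09  0.88 -1.5 ] w 44.5 q [ 0.09 -0.62 -0.81  1.07  0.42  2.24] t 30.1833
t: 30.27
tool_pos: [462.8, 303.8, 96.2]
ee_rot: [[0.245, 0.425, 0.871], [0.433, 0.756, -0.491], [-0.868, 0.497, 0.001]]
force: [-15.0, -12.0, 18.5]
width: 44.0
tcp face a,b,h [-3.8 -1.2 -2.9] r 4.0 jaw -90.1 cen in tool y,z [ 3.8 -1.2] F tool [-13.8  -4.7  -5. ] M [-0.03  1.34 -1.43] w 44.1 q [ 0.09 -0.62 -0.81  1.07  0.42  2.24] t 30.3167
```

View pics/w36.png

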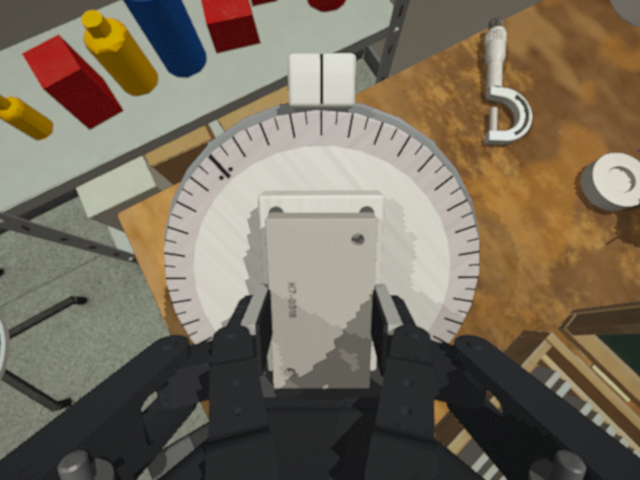

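```bash
python3 -m creep '[[[0,0,0],[0,-0.1,0],4],[[0,0,0],[0,-0.1,0],4]]'; python3 -c "
from h import *
st()"; python3 -m creep '[[[0,0,0],[0,0,0],5],[[0,0,0],[0,0,0],5.3],[[0,0,0],[0,0,0],5.6],[[0,0,0],[-0.5,0,0],5.6],[[0,0,0],[-1,0,0],5.8]]'; python3 -m creep '[[[0,0,0],[-1.5,0,0],6.5],[[0,0,0],[-1.5,0,0],8.5],[[0,0,0],[0,0,0],8.5],[[0,0,0],[0,0,0],8.5]]'; python3 -c "
from h import *
W,im=shot('w37.png')
st()"
```

```text
t: 30.48
tool_pos: [462.3, 302.9, 96.5]
ee_rot: [[0.246, 0.424, 0.872], [0.434, 0.756, -0.49], [-0.867, 0.499, 0.002]]
force: [2.1, 8.4, -0.7]
width: 44.3
tcp face a,b,h [-4.4 -1.4 -2.2] r 4.7 jaw -90.0 cen in tool y,z [ 4.4 -1.4] F tool [ 4.8  7.  -2.3] M [-0.03  0.49  1.  ] w 44.3 q [ 0.08 -0.63 -0.82  1.07  0.42  2.23] t 30.4833
t: 30.9
tool_pos: [458.7, 296.2, 109.2]
ee_rot: [[0.246, 0.424, 0.872], [0.433, 0.756, -0.49], [-0.867, 0.498, 0.002]]
force: [-0.5, 0.3, 0.1]
width: 58.1
t: 31.23
tool_pos: [451.5, 281.9, 138.5]
ee_rot: [[0.248, 0.424, 0.871], [0.432, 0.756, -0.491], [-0.867, 0.498, 0.004]]
force: [0.2, 0.4, -1.7]
width: 85.0
tcp face a,b,h [-3.7 -2.3 46. ] r 4.4 jaw -89.9 cen in tool y,z [ 3.8 -2.5] F tool [-0.4 -0.1 -0.3] M [ 0.04 -0.01 -0.47] w 85.2 q [ 0.03 -0.7  -0.78  1.19  0.44  2.18] t 31.2833
```

View pics/w37.png

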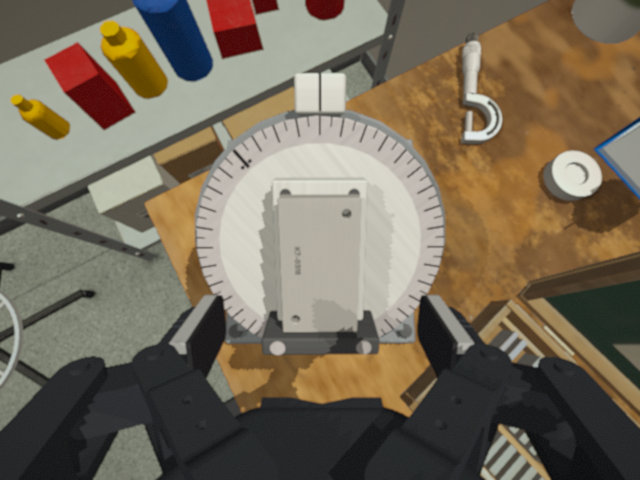

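```bash
python3 - <<'E'
from h import *
im=cv2.imread("pics/w37.png")[:,:,::-1]; save(crop(im,255,390,165,370,2.9),"c37.png"); save(crop(im,225,365,60,170,5.5)[:600],"c37c.png")
E
```

```text
(no output)
```

View pics/c37.png

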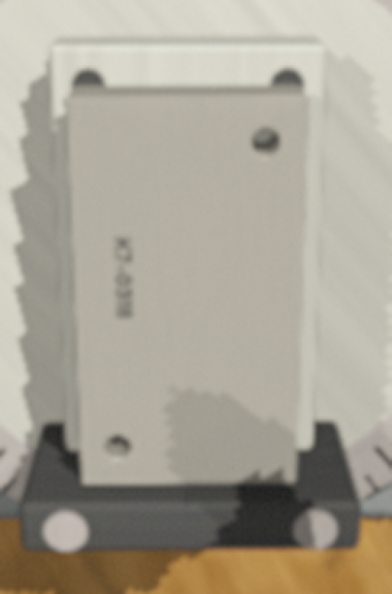

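View pics/c37c.png

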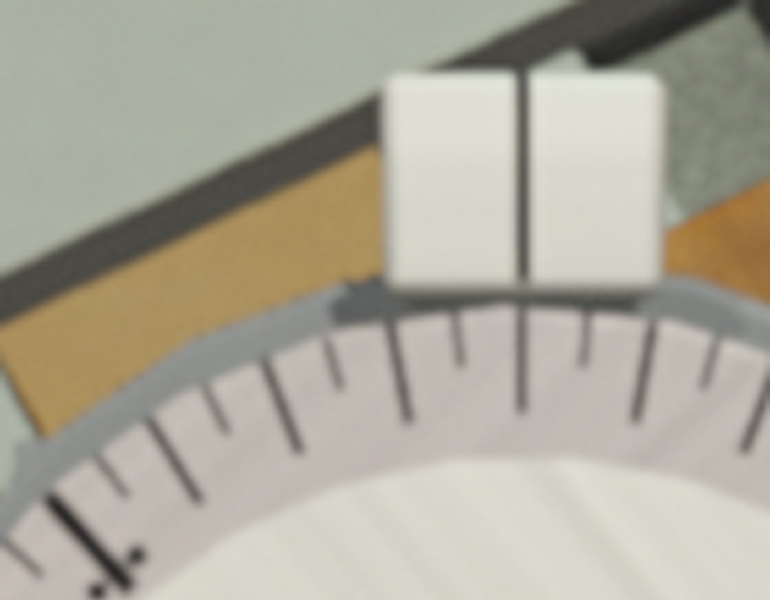

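```bash
python3 - <<'E'
from h import *
f=lambda x,y,h:(255+x/2.9,165+y/2.9,h)
facepts([f(68,93,28),f(306,95,28),f(82,484,28),f(297,484,28),f(53,42,16),f(322,42,16),f(66,449,16),f(313,448,16),f(66,531,36),f(317,529,36),f(35,515,36),f(358,515,36),(320,90,0)])
E
```

```text
(278.44827586206895, 197.0689655172414, 28) [37.7 22.4]
(360.51724137931035, 197.75862068965517, 28) [ 37.3 -22.9]
(283.2758620689655, 331.8965517241379, 28) [-47.6  22.6]
(357.41379310344826, 331.8965517241379, 28) [-47.7 -24. ]
(273.2758620689655, 179.48275862068965, 16) [45.9 26.5]
(366.0344827586207, 179.48275862068965, 16) [ 45.8 -27.2]
(277.7586206896552, 319.82758620689657, 16) [-46.3  27.4]
(362.9310344827586, 319.48275862068965, 16) [-46.1 -28.9]
(277.7586206896552, 348.1034482758621, 36) [-53.7  25.3]
(364.3103448275862, 347.41379310344826, 36) [-53.4 -27.5]
(267.0689655172414, 342.58620689655174, 36) [-49.8  31.6]
(378.44827586206895, 342.58620689655174, 36) [-50.  -35.9]
(320, 90, 0) [95.5 -0.6]
```

```bash
python3 - <<'E'
from h import *
f=lambda x,y,h:(255+x/2.9,165+y/2.9,h)
facepts([f(45,424,0),f(333,424,0),f(25,497,36),f(358,497,36),f(25,515,36),f(66,545,36)])
im=cv2.imread("pics/w37.png")
g=cv2.cvtColor(im,cv2.COLOR_BGR2GRAY)
for x in (270,281,361,372,320): print(x,[(y,int(g[y,x])) for y in range(304,352,1)])
E
```

```text
(270.51724137931035, 311.2068965517242, 0) [-49.   34.6]
(369.82758620689657, 311.2068965517242, 0) [-49.1 -35.9]
(263.62068965517244, 336.37931034482756, 36) [-45.4  33.5]
(378.44827586206895, 336.37931034482756, 36) [-45.6 -35.7]
(263.62068965517244, 342.58620689655174, 36) [-49.8  33.7]
(277.7586206896552, 352.9310344827586, 36) [-57.2  25.4]
270 [(304, 148), (305, 150), (306, 149), (307, 148), (308, 149), (309, 146), (310, 133), (311, 104), (312, 74), (313, 57), (314, 52), (315, 49), (316, 54), (317, 63), (318, 71), (319, 72), (320, 73), (321, 74), (322, 75), (323, 74), (324, 75), (325, 75), (326, 75), (327, 75), (328, 72), (329, 75), (330, 73), (331, 74), (332, 72), (333, 75), (334, 75), (335, 75), (336, 76), (337, 79), (338, 89), (339, 98), (340, 96), (341, 91), (342, 91), (343, 98), (344, 117), (345, 139), (346, 153), (347, 159), (348, 160), (349, 155), (350, 144), (351, 122)]
281 [(304, 148), (305, 148), (306, 147), (307, 146), (308, 147), (309, 146), (310, 146), (311, 146), (312, 145), (313, 146), (314, 147), (315, 148), (316, 150), (317, 150), (318, 151), (319, 141), (320, 
[... 1326 characters left out ...]
9, 88), (340, 87), (341, 81), (342, 78), (343, 78), (344, 81), (345, 84), (346, 87), (347, 88), (348, 87), (349, 82), (350, 76), (351, 75)]
320 [(304, 158), (305, 160), (306, 158), (307, 158), (308, 158), (309, 159), (310, 158), (311, 158), (312, 158), (313, 158), (314, 158), (315, 158), (316, 157), (317, 158), (318, 157), (319, 158), (320, 158), (321, 157), (322, 157), (323, 157), (324, 156), (325, 156), (326, 157), (327, 156), (328, 156), (329, 155), (330, 149), (331, 126), (332, 88), (333, 69), (334, 67), (335, 67), (336, 69), (337, 75), (338, 86), (339, 97), (340, 96), (341, 92), (342, 90), (343, 88), (344, 88), (345, 90), (346, 89), (347, 88), (348, 87), (349, 85), (350, 85), (351, 85)]
```

```bash
python3 -m creep '[[[0,0,0],[0,1.8,0],6],[[0,0,0],[0,1.8,0],3],[[0,0,0],[0,1.5,-0.1],0],[[0,0,0],[0,1,0],0],[[0,0,0],[0,0,0],0]]'; python3 -m creep '[[[0,0,0],[0,0,0],0],[[0,0,0],[0,0,0],0]]'; python3 -c "
from h import *
W,im=shot('w38.png')
st();plan(fp(64,-0.9,15),onface(YAW,-np.pi/2),w=0,dp=2)"
```

```text
t: 31.7
tool_pos: [477.3, 330.9, 165.7]
ee_rot: [[0.246, 0.426, 0.871], [0.432, 0.756, -0.492], [-0.868, 0.497, 0.002]]
force: [-0.2, -0.5, -0.5]
width: 24.9
t: 31.87
tool_pos: [476.3, 331.2, 163.7]
ee_rot: [[0.243, 0.427, 0.871], [0.431, 0.757, -0.491], [-0.869, 0.495, 0.0]]
force: [0.3, -0.5, 0.1]
width: 0.6
tcp face a,b,h [56.1  0.4 40.2] r 56.1 jaw -90.1 cen in tool y,z [-55.8   0.5] F tool [-0.1 -1.6  0.1] M [-0.06  0.02 -0.52] w 0.0 q [ 0.15 -0.55 -0.65  1.14  0.4   2.3 ] t 31.9167
rows 1 rot/row [-0.1  0.   0.3] dist [ 10.6  16.3 -17.8]
[[-0.1,0,0.3],[2.51,0.81,0.12],0]
```

View pics/w38.png

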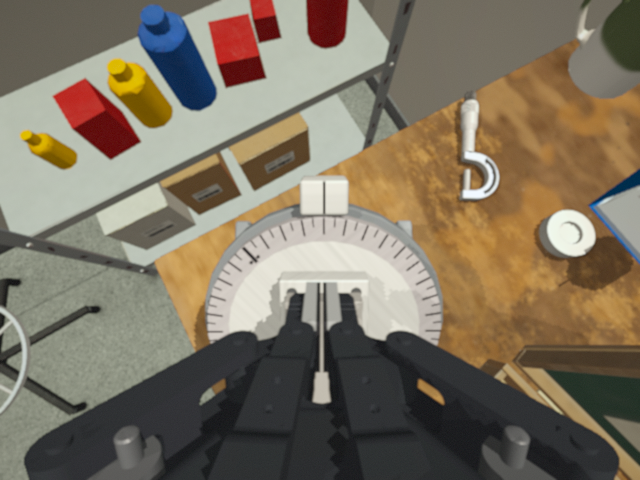

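```bash
python3 -m creep '[[[0,0,0.3],[0.5,0.6,0.1],0],[[0,0,0],[0.6,0.4,0.05],0],[[0,0,0],[0.6,0,0],0],[[0,0,0],[0,0,0],0]]'; python3 -c "
from h import *
W,im=shot('w39.png')
st();plan(fp(66,-0.9,0),onface(YAW,-np.pi/2),w=0,dp=2)"
```

```text
t: 32.25
tool_pos: [486.5, 345.3, 151.2]
ee_rot: [[0.245, 0.428, 0.87], [0.435, 0.754, -0.493], [-0.866, 0.499, -0.001]]
force: [-0.3, -0.4, -0.1]
width: 0.1
tcp face a,b,h [65.3 -1.7 21.3] r 65.3 jaw -90.2 cen in tool y,z [-65.3  -1.5] F tool [ 0.4 -0.5 -0.3] M [ 0.02  0.02 -0.49] w 0.0 q [ 0.18 -0.51 -0.64  1.09  0.4   2.33] t 32.3
rows 1 rot/row [-0.2  0.1  0. ] dist [  4.8  10.2 -18.1]
[[-0.2,0.1,0],[2.13,0.07,-0.08],0]
```

View pics/w39.png

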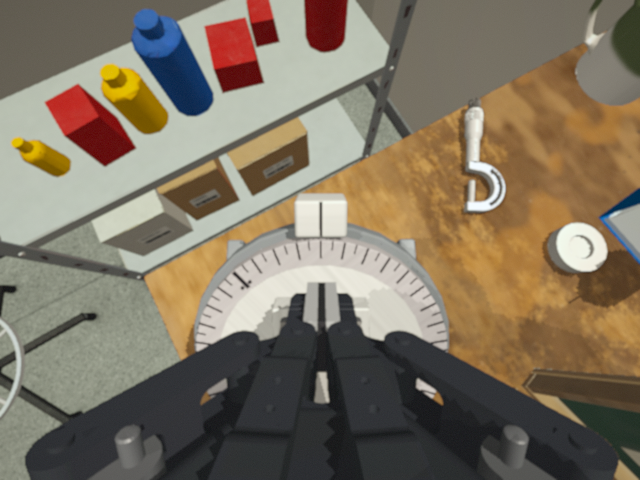

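```bash
python3 -m creep '[[[-0.2,0,0],[0.7,0.1,-0.05],0],[[0,0,0],[0.7,0,0],0],[[0,0,0],[0.3,0,0],0],[[0,0,0],[0,0,0],0]]'; python3 -c "
from h import *
W,im=shot('w40.png');st()"; python3 -m creep '[[[0,0,0],[0.4,0,0],0],[[0,0,0],[0,0,0],0]]'; python3 -c "
from h import *
st()"
```

```text
t: 32.63
tool_pos: [490.9, 354.3, 135.7]
ee_rot: [[0.245, 0.424, 0.872], [0.435, 0.755, -0.49], [-0.866, 0.499, 0.001]]
force: [0.1, -1.0, -0.6]
width: -0.0
tcp face a,b,h [66.1 -1.1  2.6] r 66.1 jaw -90.0 cen in tool y,z [-66.1  -1.1] F tool [-0.4 -0.1 -0. ] M [ 0.    0.   -0.47] w 0.3 q [ 0.19 -0.48 -0.65  1.04  0.39  2.35] t 32.6833
t: 32.85
tool_pos: [491.9, 356.1, 132.3]
ee_rot: [[0.245, 0.424, 0.872], [0.435, 0.756, -0.49], [-0.866, 0.499, 0.001]]
force: [-0.7, -0.1, -0.4]
width: 0.4
tcp face a,b,h [66.1 -1.1 -1.6] r 66.1 jaw -90.0 cen in tool y,z [-66.1  -1.1] F tool [ 0.1 -0.6 -0.5] M [-0.02 -0.03 -0.52] w 0.4 q [ 0.2  -0.47 -0.65  1.03  0.39  2.35] t 32.85
```

View pics/w40.png

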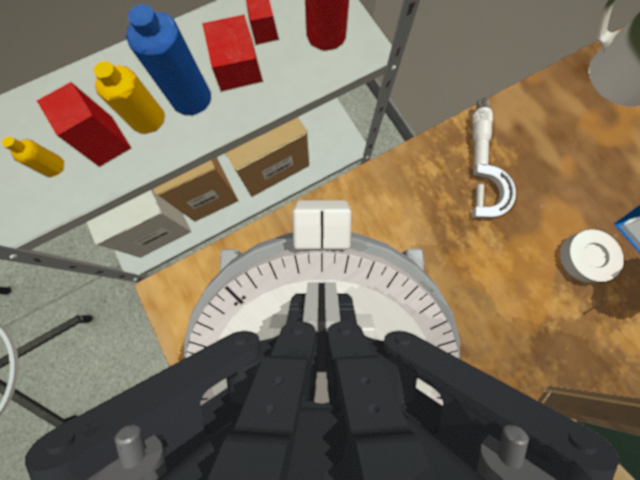

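```bash
python3 -m creep '[[[0,0,0],[0.4,0,0],0],[[0,0,0],[0.2,0,0],0],[[0,0,0],[0,0,0],0]]'; python3 -c "
from h import *
st()"; python3 -m creep '[[[0,0,0],[0.2,0,0],0],[[0,0,0],[0.1,0,0],0]]'; python3 -c "
from h import *
st()";python3 -m creep '[[[0,0,0],[0.2,0,0],0],[[0,0,0],[0,0,0],0]]'; python3 -c "
from h import *
st();W,im=shot('w41.png')"
```

```text
t: 33.1
tool_pos: [493.9, 358.9, 127.0]
ee_rot: [[0.246, 0.424, 0.872], [0.435, 0.755, -0.49], [-0.866, 0.5, 0.002]]
force: [0.4, -0.7, 0.0]
width: 0.1
tcp face a,b,h [66.5 -1.5 -7.9] r 66.5 jaw -90.0 cen in tool y,z [-66.5  -1.4] F tool [-0.2 -0.3  0.7] M [ 0.07 -0.06 -0.49] w 0.1 q [ 0.2  -0.46 -0.65  1.02  0.39  2.36] t 33.1
t: 33.27
tool_pos: [494.8, 360.3, 124.4]
ee_rot: [[0.246, 0.424, 0.872], [0.435, 0.755, -0.49], [-0.866, 0.5, 0.002]]
force: [0.8, 0.8, 0.9]
width: 0.1
tcp face a,b,h [ 66.6  -1.5 -11. ] r 66.6 jaw -90.0 cen in tool y,z [-66.6  -1.5] F tool [-0.2  1.4  0.3] M [-0.03 -0.   -0.45] w 0.1 q [ 0.21 -0.45 -0.65  1.01  0.38  2.36] t 33.2667
t: 33.43
tool_pos: [495.3, 361.3, 122.3]
ee_rot: [[0.246, 0.424, 0.872], [0.435, 0.755, -0.49], [-0.866, 0.5, 0.002]]
force: [-0.1, -0.5, -0.1]
width: 0.4
tcp face a,b,h [ 66.5  -1.5 -13.3] r 66.5 jaw -90.0 cen in tool y,z [-66.5  -1.5] F tool [-0.1 -0.5  0.2] M [ 0.04  0.   -0.52] w 0.4 q [ 0.21 -0.45 -0.65  1.    0.38  2.36] t 33.4333
```

View pics/w41.png

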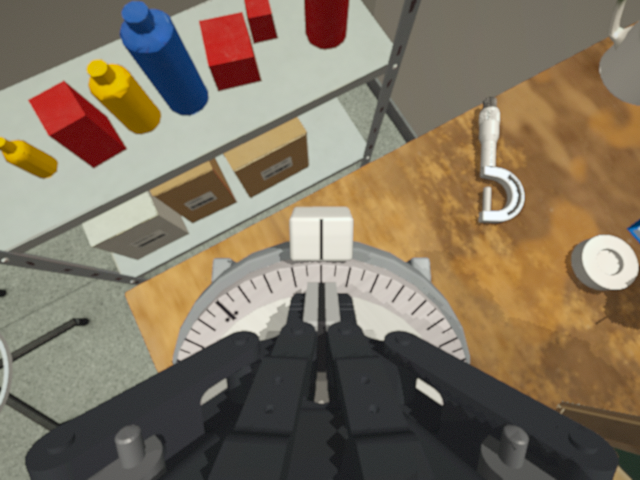

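```bash
python3 -m creep '[[[0,0,0],[0.3,0,-0.05],0],[[0,0,0],[0,0,0],0]]'; python3 -c "
from h import *
st()"; python3 -m creep '[[[0,0,0],[0,-0.3,0],0],[[0,0,0],[0,-0.2,0],0],[[0,0,0],[0,0,0],0]]'; python3 -c "
from h import *
st()";python3 -m creep '[[[0,0,0],[0,-0.15,0],0]]'; python3 -c "
from h import *
st()"
```

```text
t: 33.65
tool_pos: [495.8, 362.9, 119.9]
ee_rot: [[0.247, 0.424, 0.871], [0.435, 0.755, -0.49], [-0.866, 0.5, 0.002]]
force: [-0.5, -0.0, 0.1]
width: 0.5
tcp face a,b,h [ 66.8  -1.2 -16.3] r 66.8 jaw -90.0 cen in tool y,z [-66.8  -1.1] F tool [-0.2 -0.2 -0.4] M [ 0.01 -0.05 -0.52] w 0.5 q [ 0.21 -0.44 -0.65  0.99  0.38  2.37] t 33.65
t: 33.9
tool_pos: [493.4, 359.0, 117.0]
ee_rot: [[0.246, 0.424, 0.872], [0.435, 0.755, -0.49], [-0.866, 0.5, 0.002]]
force: [-0.6, -0.5, -0.2]
width: 0.2
tcp face a,b,h [ 61.3  -1.  -16.4] r 61.3 jaw -90.0 cen in tool y,z [-61.3  -1. ] F tool [-0.2 -0.8 -0.3] M [ 0.02 -0.01 -0.49] w 0.2 q [ 0.2  -0.46 -0.67  1.    0.39  2.36] t 33.9
t: 33.98
tool_pos: [492.8, 357.7, 116.4]
ee_rot: [[0.247, 0.424, 0.872], [0.435, 0.755, -0.49], [-0.866, 0.5, 0.002]]
force: [0.2, 0.1, 0.6]
width: 0.2
tcp face a,b,h [ 59.8  -1.1 -16.3] r 59.8 jaw -90.0 cen in tool y,z [-59.8  -1.1] F tool [-0.4  0.5  0.1] M [-0.01  0.06 -0.5 ] w 0.2 q [ 0.2  -0.46 -0.67  1.    0.39  2.36] t 33.9833
```

```bash
for i in 1 ; do python3 -m creep '[[[0,0,0],[0,-0.1,0],0],[[0,0,0],[0,0,0],0]]'; done; python3 -c "
from h import *
st()";python3 -m creep '[[[0,0,0],[0,-0.1,0],0]]'; python3 -c "
from h import *
st()";python3 -m creep '[[[0,0,0],[0,-0.1,0],0]]'; python3 -c "
from h import *
st()"
```

```text
t: 34.15
tool_pos: [492.2, 356.6, 115.7]
ee_rot: [[0.247, 0.424, 0.871], [0.435, 0.755, -0.49], [-0.866, 0.5, 0.002]]
force: [0.6, 0.3, 0.1]
width: 0.2
tcp face a,b,h [ 58.4  -1.1 -16.3] r 58.4 jaw -90.0 cen in tool y,z [-58.4  -1.1] F tool [0.2 0.5 0.4] M [ 0.01 -0.04 -0.45] w 0.2 q [ 0.2  -0.46 -0.67  1.    0.39  2.35] t 34.15
t: 34.23
tool_pos: [491.9, 355.8, 115.3]
ee_rot: [[0.247, 0.424, 0.871], [0.435, 0.755, -0.49], [-0.866, 0.5, 0.002]]
force: [-1.5, -0.7, 0.4]
width: -0.0
tcp face a,b,h [ 57.5  -1.2 -16.2] r 57.5 jaw -90.0 cen in tool y,z [-57.5  -1.2] F tool [-1.  -0.9 -0.9] M [-0.03  0.03 -0.5 ] w -0.0 q [ 0.2  -0.46 -0.68  1.    0.39  2.35] t 34.2333
t: 34.32
tool_pos: [491.8, 355.6, 115.4]
ee_rot: [[0.248, 0.423, 0.872], [0.436, 0.755, -0.49], [-0.865, 0.502, 0.003]]
force: [2.6, 6.8, 1.3]
width: -0.3
tcp face a,b,h [ 57.3  -1.2 -15.9] r 57.3 jaw -90.0 cen in tool y,z [-57.3  -1.3] F tool [ 2.5  6.9 -1. ] M [-0.03  0.25  1.1 ] w -0.3 q [ 0.2  -0.47 -0.68  1.    0.39  2.35] t 34.3167
```

```bash
python3 -m creep '[[[0,0,-0.2],[0,-0.2,0],0]]'; python3 -c "
from h import *
st()";python3 -m creep '[[[0,0,-0.2],[0.02,-0.25,0],0]]'; python3 -c "
from h import *
st()";python3 -m creep '[[[0,0,-0.2],[0.02,-0.3,0],0],[[0,0,-0.2],[0,-0.3,0],0]]'; python3 -c "
from h import *
st()"
```

```text
t: 34.4
tool_pos: [491.7, 355.3, 115.9]
ee_rot: [[0.248, 0.421, 0.873], [0.437, 0.755, -0.489], [-0.865, 0.502, 0.003]]
force: [3.0, 11.7, 2.6]
width: -0.1
tcp face a,b,h [ 57.3  -1.3 -15.4] r 57.3 jaw -89.9 cen in tool y,z [-57.2  -1.4] F tool [ 3.6 11.4 -3.1] M [0.05 0.39 1.98] w -0.1 q [ 0.2  -0.47 -0.68  1.    0.39  2.35] t 34.4
t: 34.48
tool_pos: [491.6, 355.1, 116.4]
ee_rot: [[0.248, 0.419, 0.873], [0.438, 0.756, -0.487], [-0.864, 0.503, 0.004]]
force: [3.3, 11.6, 3.4]
width: 0.4
tcp face a,b,h [ 57.3  -1.4 -14.8] r 57.3 jaw -89.7 cen in tool y,z [-57.2  -1.6] F tool [ 2.9 11.9 -2.8] M [0.04 0.45 2.01] w 0.4 q [ 0.19 -0.47 -0.68  1.    0.39  2.34] t 34.4833
t: 34.65
tool_pos: [491.3, 354.4, 118.0]
ee_rot: [[0.25, 0.413, 0.876], [0.441, 0.756, -0.483], [-0.862, 0.507, 0.007]]
force: [4.1, 11.3, 3.2]
width: 0.0
tcp face a,b,h [ 57.5  -1.4 -13.1] r 57.5 jaw -89.4 cen in tool y,z [-57.4  -2. ] F tool [ 3.3 11.9 -1.8] M [0.03 0.45 2.07] w 0.0 q [ 0.19 -0.48 -0.68  1.    0.4   2.34] t 34.65
```

```bash
python3 -m creep '[[[0,0,0],[0,0.5,0],0],[[0,0,0],[0,0.5,0],0],[[0,0,0],[-1.5,0,0],0],[[0,0,0],[-2.5,0,0],0],[[0,0,0],[-2.5,-1,0],0]]'; python3 -m creep '[[[0,0,0],[-1,-2.5,0],0],[[0,0,0],[0,-3,0],2],[[0,0,0],[0,-1,0],8.5],[[0,0,0],[0,0,0],8.5],[[0,0,0],[0,0,0],8.5]]'; python3 -c "
from h import *
st();W,im=shot('w42.png')
save(crop(im,255,390,165,370,2.9),'c42.png'); save(viewer.get_image('top'),'t42.png');save(viewer.get_image('side'),'s42.png')"
```

```text
t: 35.07
tool_pos: [473.2, 327.1, 171.9]
ee_rot: [[0.244, 0.414, 0.877], [0.441, 0.758, -0.481], [-0.864, 0.504, 0.002]]
force: [0.7, -1.3, -0.1]
width: -0.2
t: 35.48
tool_pos: [445.0, 270.3, 153.2]
ee_rot: [[0.251, 0.412, 0.876], [0.439, 0.758, -0.482], [-0.863, 0.506, 0.009]]
force: [-0.4, -0.5, 0.2]
width: 48.5
tcp face a,b,h [-8.1 -2.2 65.4] r 8.3 jaw -89.3 cen in tool y,z [ 7.7 -2.3] F tool [-0.5 -0.4 -0.2] M [-0.01 -0.01 -0.44] w 48.5 q [-0.01 -0.74 -0.78  1.25  0.46  2.13] t 35.4833
```

View pics/w42.png

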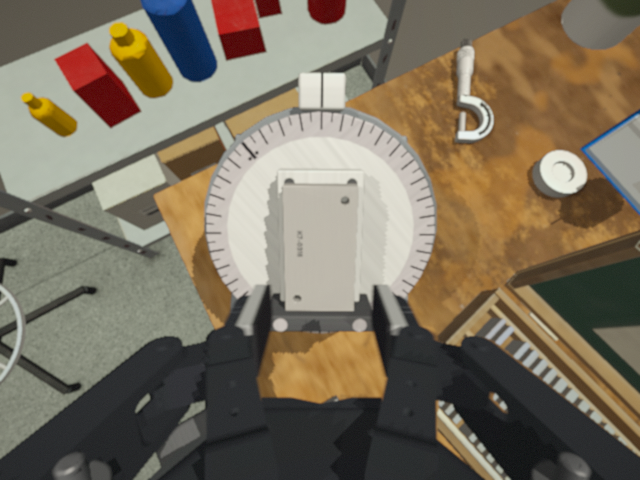

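```bash
python3 - <<'E'
from h import *
im=cv2.imread("pics/w42.png")[:,:,::-1]; save(crop(im,260,385,160,345,3.2),"c42.png"); save(crop(im,235,365,60,165,5.5)[:600],"c42c.png")
E
```

```text
(no output)
```

View pics/c42.png

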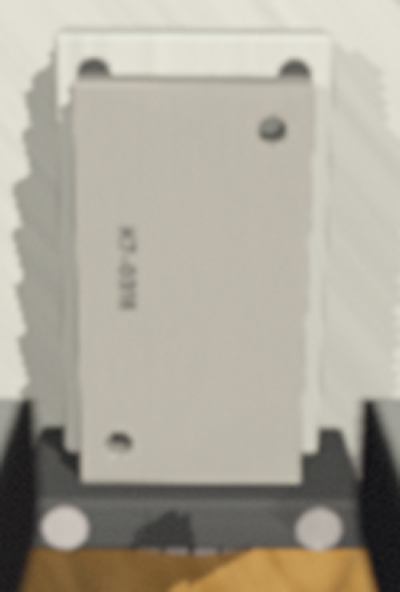

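View pics/c42c.png

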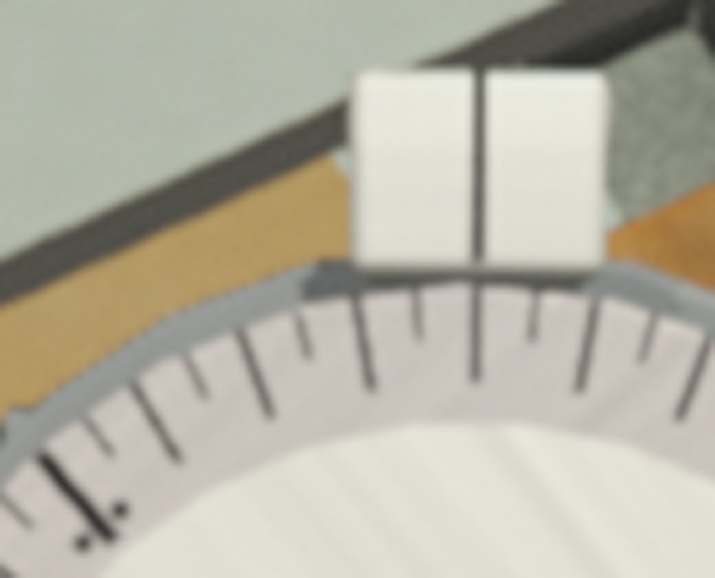

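View pics/s42.png

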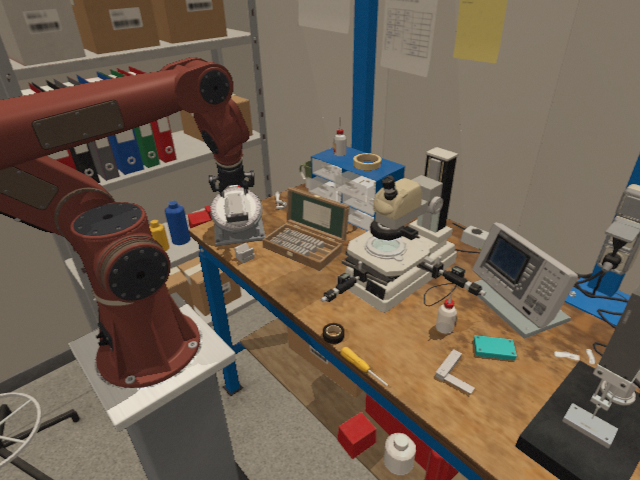

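```bash
python3 -m creep '[[[0,0,0],[-1.5,1,0],8.5],[[0,0,0],[-1.5,0.5,0],8.5],[[0,0,0],[0,0,0],8.5],[[0,0,0],[0,0,0],8.5],[[0,0,0],[0,0,0],8.5]]'; python3 -c "
from h import *
st();W,im=shot('w43.png')
save(crop(im,200,440,60,360,2)[:600],'c43.png'); f=lambda a:facepts(a,W)
print(arm.sense()['t'],arm.sense()['joint_velocities'].round(3))"
```

```text
t: 36.05
tool_pos: [443.6, 272.4, 187.4]
ee_rot: [[0.246, 0.408, 0.879], [0.441, 0.76, -0.477], [-0.863, 0.505, 0.007]]
force: [0.1, -0.5, -0.7]
width: 84.6
tcp face a,b,h [10.1  0.  94.5] r 10.1 jaw -89.1 cen in tool y,z [-10.6  -0. ] F tool [ 0.4 -0.7  0.3] M [-0.04 -0.03 -0.45] w 84.6 q [-0.   -0.73 -0.71  1.31  0.46  2.13] t 36.05
36.1 [-0.007 -0.005 -0.013  0.006 -0.001 -0.004]
```

View pics/c43.png

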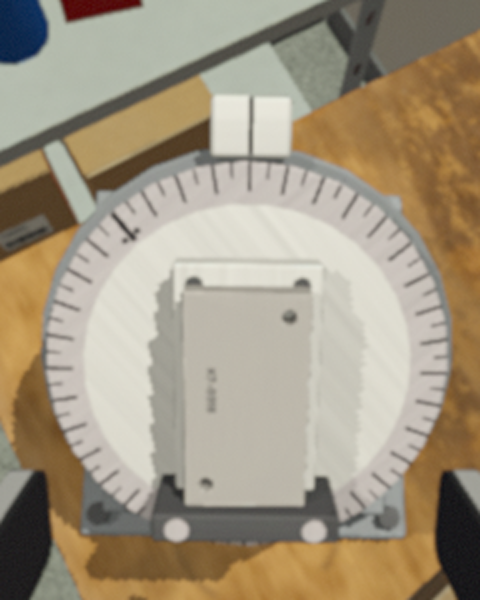

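```bash
python3 -c "
from cell import arm
print(arm.hand_in())"
```

```text
the job is handed in; nothing more can be done
None
```

The table is set to 40, both plates are stacked against the backstop, and the job was handed in at about 36 s.

I gripped the backstop bar and turned the face from about 115 degrees. I then laid the aluminium plate on the face and the steel plate on top of it. Each plate was slid down against the backstop until I felt contact.

**Scale:** the 40 line meets the index in the last close views, and the reading did not shift during stacking.

**Centring:** in the last measurement, before the final push, both plates were centred on the backstop to about 0.5 mm. They were square to within roughly half a degree.

**Contact:** one image suggested the aluminium plate might have crept about 1 mm away from the backstop. I pushed on its upper end with about 12 N and it did not move, so I take it as touching. The steel plate met the stop while still gripped, at about 7 N.

**Bench:** the last side view shows the loose items I compared (V-block, tape, screwdriver, square, bottle and the turquoise plate) where they were at the start. The gripper was open and clear of everything.

**Checks that disagreed:**
- The finger tips sit about 20 to 25 mm farther back than the reported TCP. I allowed for this by feeling for contact.
- Joint 2 briefly read -0.841 at the end of one retreat, against the stated range limit of -0.84.
- Seating each plate gave brief peaks of about 45–50 N through the plate or finger tips; the wrist limit is 120 N. The 40 N limit is for the arm or gripper body, which I saw no sign of touching anything.

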